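# Load the sample changer with garnets

## Robot

A 6-joint arm with a two-finger parallel gripper is mounted at the origin on a cart in front of the work surface, level with it; the furniture and walls round the work are solid. World frame = base frame: x ahead of the robot, y to its left, z up, the work surface at z = 0. Lengths are in m, angles in rad, forces in N, time in s.
With the tool pointing down it reaches from about 0.375 to 0.975 m from the base axis. Payload 3.8 kg.
Tool frame: the origin (TCP) lies between the finger pads; the fingertips stand 22 mm ahead of it and the grasp point (between the pads) lies 3 mm ahead of it (bot.finger_overhang is the distance from the TCP to the fingertips, in m); x points along the fingers, y is the direction in which the jaws open and shut, and the axes are right-handed (so a half turn about x gives the same grasp; the last joint's range is limited). The gripper opens to 85 mm and grips with 20 to 120 N. Pads are 22 mm wide; open, the fingers measure 114 mm over their backs; the gripper's body (76 mm by 85 mm) begins 54 mm behind the grasp point. The pads swing forward as they close: fully open they stand 13 mm farther back than shut.
Start: joints at [1.269, 0.264, 1.604, -0, 1.274, -0.037], TCP at [0.177, 0.651, 0.253] pointing down, gripper open.
Joint ranges: [-2.63, 2.63], [-0.94, 2.18], [0.31, 2.57], [-1.31, 4.45], [0, 2.66], [-2.55, 2.55]. Speed limits (rad/s): [2.57, 2.57, 3.14, 3.14, 3.14, 3.14].

## Interface

Orientations are given as a rotation vector (axis times angle).
In Python, from workcell import bot gives the robot as it stands. The module is installed in compiled form; this text tells all that it offers.
- The arm moves only by the tool arm_command, never from a script. Its argument "series" is a list that holds one entry, the list of rows, each a list of 7 numbers: the turn, a rotation vector about the tool's x, y, z in rad, then the shift along the tool's x, y, z in cm, then the opening, from 0 (shut) to 1 (fully open). In form: [[[rx, ry, rz, x, y, z, grip], ...]]. A call has 1 to 10 rows; each row shifts and turns the pose as measured when the row begins, along the tool's axes as they then stand; what a row does not reach is not made up. A row lasts 1/10 s, in which the tool goes at most 50 mm and 8.59 degrees, less where a joint would pass 70% of its speed; a pose out of reach is approached as far as the arm can. A call is refused whole if a number of a shift passes 5 or a number of a turn 0.15, either way. A call with a gripper value outside its range is refused whole. The fingers move at their own pace and stop on an object; "newtons" is the grip in N (left out, the last holds). Time passes only in rows, so rows that do not move let the fingers close. It gives the time, the measured TCP pose, the force and the opening at its end, in the units of the state.
- bot.read_state(): the state, without advancing time (a new reading comes with each control period).
- bot.read_camera(name): name is "scene" or "top" or "wrist"; returns (picture, depth): 420x560x3 uint8, blue, green, red; 420x560 float32, m along the optical axis (not along the pixel's ray), 0 where there is no reading.
- bot.camera_info(name): a dict with "K" (3x3 intrinsics, pixels), "dist_coeffs" ([k1, k2, p1, p2, k3] as OpenCV has them; the pictures are not rectified), "extrinsics" (4x4, takes a point from camera to world coordinates). Camera axes: x right, y down, z forward; pixel columns grow to the right and rows downward; lengths in m; the calibration is good to about 2 mm. A picture is of the moment at which its call begins: read the wrist's pose just before it. camera_info takes no time and is no camera call; for the wrist camera it gives the pose at the moment of the call.
- bot.finish_job(): hands the job in, once; it reports no verdict.
The state is a dict: "time": time; "q": joint angles; "joint_vel": joint speeds; "joint_torque": joint torques, N m; "tool_pos": TCP position; "tcp_rot": TCP orientation; "wrist_force": force on the tool from outside, world axes, zero at the start; "torque": the same for the moment, N m; "width": opening from 0.0 (shut) to 1.0 (fully open).
Only numpy, scipy, OpenCV 4.12 (cv2) and the standard library are available. Lean on these libraries where they do the work, as an engineer would, in place of code of your own. Each camera call takes 0.05 s, during which the arm holds its last target.

## Task

Press the latch tab on the sample changer's slider grip and, while pressing, slide the pan from its start notch to the middle notch under the hopper, and let the tab spring up. Then put all the garnets into the pan through the hopper: tip out those in the metal sample boat and put in the stray ones lying on the desk, and stand the empty boat upright on the desk again. Last, press the tab again and slide the loaded pan on to the end notch, tab sprung up; do not disturb the other things on the desk.

Things in the scene. Friction and masses are not known exactly. Their poses are not given: they have to be found in the camera images.
- carriage (a joint): Travel of the pan with its grip along the changer's own +y axis, m: 0 = start notch, 0.085 = middle notch, pan right under the hopper, 0.170 = end notch. About 2 N of friction once unlatched; stays where it is left. Play in a notch is about 1.5 mm either way.
- latch_tab (a joint): How far the tab is pressed down, m: 0 = up, 0.008 = fully down (about 5 N; spring return). Only when pressed more than 0.006 does its tooth leave the notch so that the grip can slide. Released between notches it rides on the bar at about 0.006 and snaps up by itself in the next notch it is pushed into, which stops the grip.
- tab_top (a point): Centre of the top of the ribbed grey latch tab (40 mm in x, 46 mm in y), 70 mm above the desk when up, set in the black slider grip. At both its y sides a ridge of the grip stands 12 mm above the unpressed tab; 48 mm between the ridges, open towards x. Tips pressing the tab push the grip along by the ridges. Moves with the tab; axes as the changer's.
- hopper_mouth (a point): Centre of the mouth of the square aluminium hopper, 120 mm above the desk, fixed; axes as the changer's. Mouth 126 mm wide, narrowing at 61 degrees to an 80 mm throat 78 mm above the desk, over the pan when that is in the middle notch.
- pan_floor (a point): Centre of the inner floor of the open steel pan (inside 88 x 88 mm, walls 46 mm high), 16 mm above the desk; moves with the carriage, axes as the changer's. In the start and end notches the pan is under the clear tunnel roof.
- boat_grip (a point): Where to hold the aluminium sample boat (a dustpan-like scoop): its black upright grip plate, 12 mm thick (boat's y), 24 mm long (x), reaching from the desk to 78 mm, with an 18 mm wide bead on its top 6 mm. This point is in the plate's middle, 56 mm above the boat's underside. The boat's +x points from the plate to the pouring lip.
- boat: The boat itself, 0.16 kg; origin on its underside, 55 mm ahead (boat's x) of the grip plate's middle. In its x: back wall (44 mm high) at -42 mm, flat floor to +15 mm, then a ramp rising at 35 degrees to the lip at x +69, z +38 mm. 81 mm wide, side walls 44 to 60 mm high. Garnets slide out over the lip when the lip end is tipped down 75 degrees or more.
- changer: Sample changer, fixed: 290 mm long in its y (the slide direction), in x from -137 to +65 mm, clear-roofed tunnel 80 mm high, hopper over its origin, slider grip in front at x -102 mm. Origin at the underside under the hopper's centre; +x points away from the robot, +y to its left, turned by up to 0.2 rad.
- stone_0_c (a point): Centre of a reddish-brown faceted garnet crystal (27 mm across, 25 mm high with a blunt point, 22 g) that starts in the boat.
- stone_1_c (a point): Centre of a reddish-brown faceted garnet crystal (27 mm across, 25 mm high with a blunt point, 22 g) that starts in the boat.
- stone_2_c (a point): Centre of a reddish-brown faceted garnet crystal (27 mm across, 25 mm high with a blunt point, 22 g) that starts in the boat.
- stray_0_c (a point): Centre of a stray garnet crystal of the same kind and size, lying on the desk to the left of the changer; two to four of these four are present.
- stray_1_c (a point): Centre of a stray garnet crystal of the same kind and size, lying on the desk to the left of the changer; two to four of these four are present.
- stray_2_c (a point): Centre of a stray garnet crystal of the same kind and size, lying on the desk to the left of the changer; two to four of these four are present.
- stray_3_c (a point): Centre of a stray garnet crystal of the same kind and size, lying on the desk to the left of the changer; two to four of these four are present.
- dropper_bottle: Bystander, leave alone: small dropper bottle, 42 mm wide, 110 mm high; origin at its underside.
- spacer_ring: Bystander, leave alone: flat cream plastic ring, 81 mm across, 5 mm high; origin at its underside.
- mug: Bystander, leave alone: mug, 81 mm wide, 101 mm high; origin at its underside.
- objective_can: Bystander, leave alone: objective can, 39 mm wide, 66 mm high; origin at its underside.

How it is judged:
By the outcome, as a careful person would: the job done as asked, in the order asked, and still so for the second after the job is handed in, with the robot touching nothing.
Of stray_0, stray_1, stray_2, stray_3 only 2 to 4 are there at a start; the rules pass over those that are not, and their reading is None.
At some moment in a run one of boat may be knocked a few centimetres aside while the robot is not near it.
Once in a run the grip may slacken for a moment while it holds something.
It also fails if it takes over 210 s, if anything falls off the work surface, if the arm or the gripper's body presses on something with over 40 N, if the wrist force passes 120 N, or if a joint passes its speed limit or range.

## Working session

There is one attempt and no reset: what is moved stays moved. The work goes in short steps, Python scripts to look and compute and a tool call to move; the robot and the scene stay as the last step left them, time stands still between calls to the robot, and variables do not carry over. Pictures are saved under pics/ and viewed, and the job is handed in when it is done.

Besides the shell and the picture viewer there is one more tool, called after "Request:" as name(argument=value, ...) on one line, values as JSON. arm_command: Moves the arm, as the interface text tells. Its arguments: {"type":"object","properties":{"series":{"type":"array"},"newtons":{"type":"number"}},"required":["series"]}

```bash
mkdir -p pics; cat > h.py <<'E'
import numpy as np, cv2
from scipy.spatial.transform import Rotation as R
from workcell import bot
def snap(name,fn):
    info=bot.camera_info(name)
    p,d=bot.read_camera(name)
    cv2.imwrite('pics/%s.png'%fn,p); np.savez('pics/%s.npz'%fn,p=p,d=d,K=info['K'],D=info['dist_coeffs'],E=info['extrinsics'])
    return p,d,info
def load(fn):
    return np.load('pics/%s.npz'%fn)
def cloud(z):
    d=z['d'];h,w=d.shape
    u,v=np.meshgrid(np.arange(w),np.arange(h))
    n=cv2.undistortPoints(np.stack([u,v],-1).reshape(-1,1,2).astype(np.float64),np.array(z['K']),np.array(z['D'])).reshape(h,w,2)
    P=np.dstack([n*d[...,None],d])
    E=z['E']; return P@E[:3,:3].T+E[:3,3]
def crop(fn,x0,y0,x1,y1,s,out):
    im=cv2.imread('pics/%s.png'%fn)[y0:y1,x0:x1]
    cv2.imwrite('pics/%s.png'%out,cv2.resize(im,None,fx=s,fy=s,interpolation=cv2.INTER_CUBIC))
def st():
    s=bot.read_state(); np.set_printoptions(precision=4,suppress=True)
    print('t',s['time'],'pos',np.array(s['tool_pos']),'R\n',R.from_rotvec(s['tcp_rot']).as_matrix(),'F',np.array(s['wrist_force']),'w',s['width'],'q',np.array(s['q']))
    return s
E
python3 - <<'E'
from h import *
st()
for n in('scene','top','wrist'):
    snap(n,n+'0')
    i=bot.camera_info(n); print(n,i['K'],i['dist_coeffs'],np.array(i['extrinsics']))
E
```

```text
t 0.0 pos [0.1765 0.6508 0.2519] R
 [[-0.0007  0.2617  0.9652]
 [-0.0021  0.9652 -0.2617]
 [-1.     -0.0022 -0.0001]] F [-0.2585 -0.0922 -0.4547] w 1.0005666137969083 q [ 1.2691  0.2648  1.6054 -0.      1.2737 -0.0369]
scene [[544.8869   0.     280.2207]
 [  0.     544.8869 209.5676]
 [  0.       0.       1.    ]] [0.0551 0.     0.     0.     0.    ] [[ 0.572  -0.4299  0.6985 -0.5917]
 [-0.8202 -0.2943  0.4906 -0.8076]
 [-0.0053 -0.8536 -0.521   0.9544]
 [ 0.      0.      0.      1.    ]]
top [[514.53     0.     272.643 ]
 [  0.     514.53   208.8036]
 [  0.       0.       1.    ]] [-0.0084  0.      0.      0.      0.    ] [[ 0.0032 -0.982   0.1889  0.2196]
 [-0.9999 -0.0004  0.0148  0.0053]
 [-0.0144 -0.1889 -0.9819  1.8152]
 [ 0.      0.      0.      1.    ]]
wrist [[312.2979   0.     279.3879]
 [  0.     312.2979 211.0288]
 [  0.       0.       1.    ]] [0.013 0.    0.    0.    0.   ] [[ 0.2625  0.9303  0.2562  0.1124]
 [ 0.9649 -0.2527 -0.0711  0.669 ]
 [-0.0014  0.2659 -0.964   0.3731]
 [ 0.      0.      0.      1.    ]]
```

View pics/scene0.png

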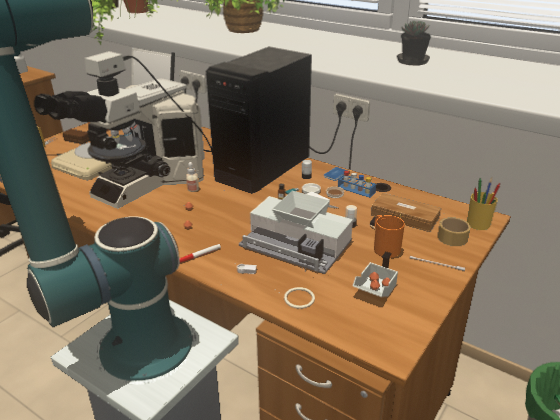

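View pics/top0.png

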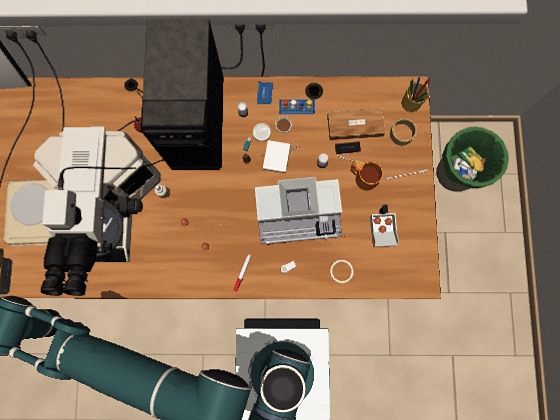

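View pics/wrist0.png

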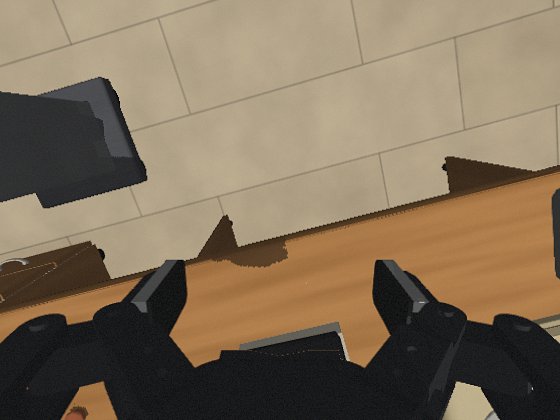

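```bash
python3 - <<'E'
from h import *
crop('top0',235,150,435,300,4,'top0c'); crop('top0',100,150,260,300,4,'top0d')
crop('scene0',225,170,425,320,4,'scene0c')
z=load('top0');P=cloud(z)
for n,(u,v) in dict(s0=(184,222),s1=(205,246),bottle=(160,190),ring=(342,262),mug=(369,172),can=(323,160),boatgrip=(384,209),boatfloor=(384,233),desk=(300,285),tab=(325,228)).items(): print(n,P[v,u])
E
```

```text
s0 [0.51519508 0.34427331 0.03165334]
s1 [0.43107375 0.26858401 0.02595808]
bottle [0.61997317 0.42301296 0.07872724]
ring [ 0.37849638 -0.2121852  -0.00185581]
mug [ 0.69060608 -0.30756617  0.05419989]
can [ 0.73004598 -0.14489094  0.06985939]
boatgrip [ 0.55471481 -0.35203888  0.07021483]
boatfloor [ 0.4802761  -0.36155622  0.00791164]
desk [ 0.29777801 -0.06371309  0.00217666]
tab [ 0.48848147 -0.14806058  0.06950944]
```

View pics/top0c.png

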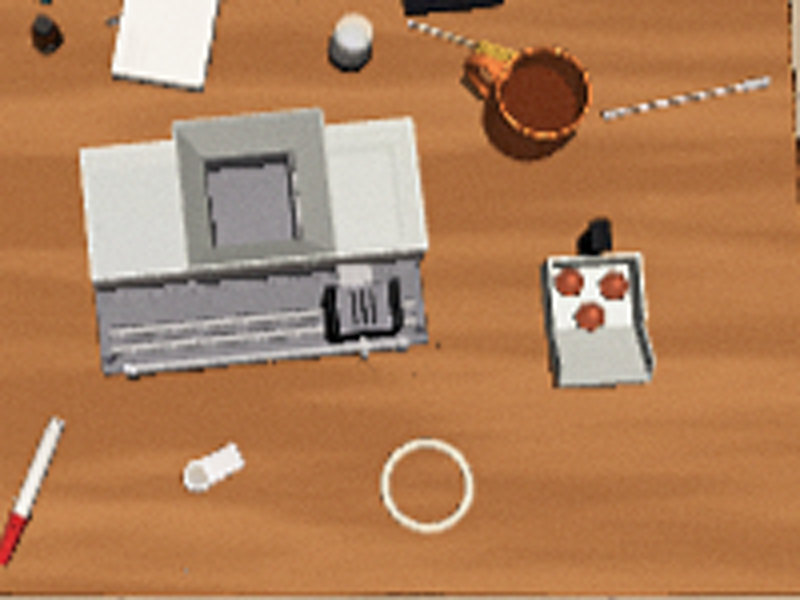

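View pics/top0d.png

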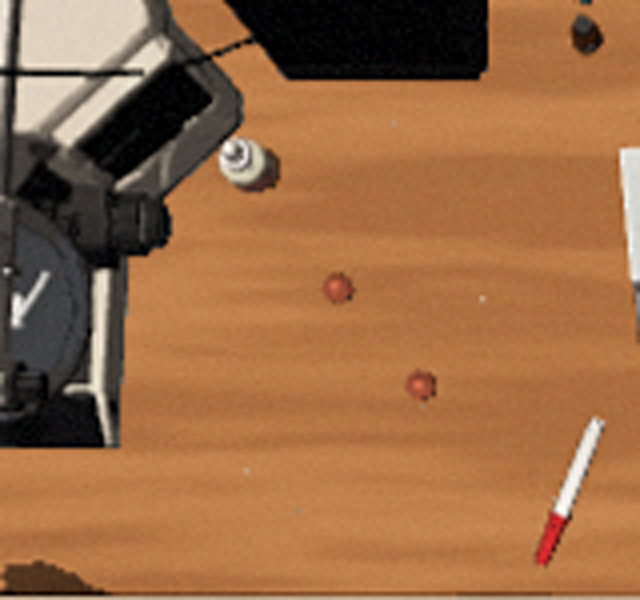

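View pics/scene0c.png

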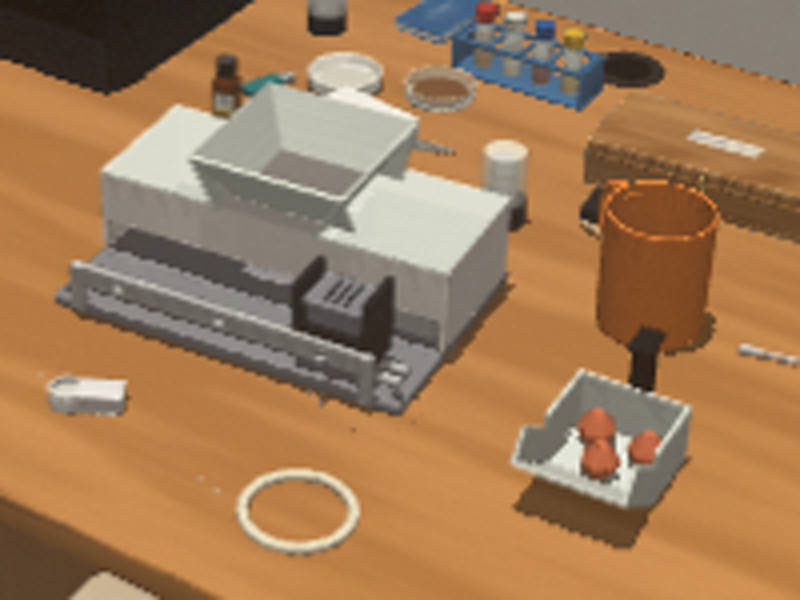

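```bash
python3 - <<'E'
from h import *
for fn in('top0','scene0'):
    z=load(fn);P=cloud(z);ok=z['d']>0
    print(fn,'desk z', [np.median(P[...,2][ok&(abs(P[...,0]-a)<.02)&(abs(P[...,1]-b)<.02)]) for a,b in((.32,0),(.32,.2),(.62,.2),(.3,-.4))])
    roi=ok&(P[...,0]>.4)&(P[...,0]<.72)&(P[...,1]>-.22)&(P[...,1]<.16)
    for lo,hi in((.008,.13),(.074,.086),(.108,.13)):
        m=roi&(P[...,2]>lo)&(P[...,2]<hi)
        m=cv2.morphologyEx(m.astype(np.uint8),cv2.MORPH_OPEN,np.ones((2,2)))>0
        q=P[m][:,:2].astype(np.float32)
        r=cv2.minAreaRect(q*1000); print(lo,hi,len(q),r)
    # red stones
    hsv=cv2.cvtColor(z['p'],cv2.COLOR_BGR2HSV)
    m=((hsv[...,0]<8)|(hsv[...,0]>174))&(hsv[...,1]>120)&(hsv[...,2]>60)&ok&(P[...,2]>.003)&(P[...,2]<.05)
    n,l,s,c=cv2.connectedComponentsWithStats(m.astype(np.uint8))
    for i in range(1,n):
        if s[i,4]>8:
            q=P[l==i]; print('red',c[i],s[i,4],q.mean(0),q[:,2].max())
z=load('wrist0');P=cloud(z);print(P[408:418:3,70:80:3])
E
```

```text
top0 desk z [np.float64(0.0002811817790142612), np.float64(-0.00010751328669678095), np.float64(-3.9594273472109975e-06), np.float64(-2.047322600295942e-05)]
0.008 0.13 4242 ((463.4044189453125, -51.369537353515625), (320.4223937988281, 498.0721435546875), 82.7890625)
0.074 0.086 1167 ((436.2679443359375, -78.27655029296875), (415.5695495605469, 301.5143127441406), 5.456291675567627)
0.108 0.13 375 ((451.6459045410156, -62.34844970703125), (462.7119445800781, 140.2615203857422), 0.6123176217079163)
red [138.22222222 129.44444444] 9 [0.85344581 0.52090269 0.04408391] 0.04899008021321216
red [377.06896552 220.31034483] 29 [ 0.52336783 -0.33602056  0.0219684 ] 0.030025736132533565
red [183.95833333 221.83333333] 24 [0.51768228 0.34661308 0.02021563] 0.029983290965360565
red [388.         221.26923077] 26 [ 0.52005582 -0.37442876  0.02146862] 0.029390850670569346
red [381.91666667 228.95833333] 24 [ 0.49243155 -0.35174019  0.02292568] 0.03286773472951077
red [204.79310345 246.20689655] 29 [0.43113327 0.27027829 0.01923384] 0.033795182900795195
red [236.98113208 284.05660377] 53 [0.299991
[... 779 characters left out ...]
 5.26991151e-04]
  [ 4.25783331e-01  2.75247331e-01  2.86206399e-04]]

 [[ 4.26932651e-01  2.60661506e-01  6.92465975e-04]
  [ 4.20335674e-01  2.74875508e-01  9.88795512e-03]
  [ 4.22382388e-01  2.77904888e-01  8.86280826e-03]
  [ 4.25295855e-01  2.79890386e-01  6.83120423e-03]]

 [[ 4.21377037e-01  2.72012286e-01  1.31208284e-02]
  [ 4.21277788e-01  2.77720202e-01  1.45905816e-02]
  [ 4.23630429e-01  2.80323611e-01  1.32155965e-02]
  [ 4.27415173e-01  2.81209009e-01  1.02018532e-02]]

 [[ 4.22466317e-01  2.74660980e-01  1.75753428e-02]
  [ 4.23973641e-01  2.78286912e-01  1.71760973e-02]
  [ 4.25663550e-01  2.81701645e-01  1.65719243e-02]
  [ 4.29000712e-01  2.83129970e-01  1.41052665e-02]]]
```

```bash
cat >> h.py <<'E'
def plan(pos,Rm=None,n=10,grip=1.0,p0=None,R0=None):
    s=bot.read_state(); p=np.array(s['tool_pos']) if p0 is None else np.array(p0); Rc=R.from_rotvec(s['tcp_rot']) if R0 is None else R0
    Rt=Rc if Rm is None else Rm
    rv=(Rc.inv()*Rt).as_rotvec()
    rows=[]
    dp=(np.array(pos)-p)/n
    for i in range(n):
        Ri=Rc*R.from_rotvec(rv*i/n)
        sh=Ri.inv().apply(dp)*100
        rows.append([round(float(a),3) for a in rv/n]+[round(float(a),2) for a in sh]+[grip])
    print('step mm',np.linalg.norm(dp)*1000,'rot/row',np.linalg.norm(rv/n)); print('[['+',\n'.join(map(str,rows))+']]')
def down(yaw):  # tool x down, tool z at world angle yaw from +x
    c,s=np.cos(yaw),np.sin(yaw)
    return R.from_matrix(np.array([[0,-s,c],[0,c,s],[-1,0,0]]))
E
python3 - <<'E'
from h import *
plan([.2,.42,.33],down(.1),10)
plan([.42,-.02,.33],down(.1),12,p0=[.2,.42,.33],R0=down(.1))
E
```

```text
step mm 24.483169645881315 rot/row 0.03648163430717023
[[[-0.036, -0.0, 0.0, -0.77, -2.17, 0.83, 1.0],
[-0.036, -0.0, 0.0, -0.77, -2.2, 0.75, 1.0],
[-0.036, -0.0, 0.0, -0.77, -2.22, 0.67, 1.0],
[-0.036, -0.0, 0.0, -0.77, -2.25, 0.59, 1.0],
[-0.036, -0.0, 0.0, -0.78, -2.27, 0.51, 1.0],
[-0.036, -0.0, 0.0, -0.78, -2.28, 0.42, 1.0],
[-0.036, -0.0, 0.0, -0.78, -2.3, 0.34, 1.0],
[-0.036, -0.0, 0.0, -0.78, -2.31, 0.26, 1.0],
[-0.036, -0.0, 0.0, -0.78, -2.32, 0.17, 1.0],
[-0.036, -0.0, 0.0, -0.78, -2.32, 0.09, 1.0]]]
step mm 40.99457958749615 rot/row 0.0
[[[0.0, 0.0, 0.0, 0.0, -3.83, 1.46, 1.0],
[0.0, 0.0, 0.0, 0.0, -3.83, 1.46, 1.0],
[0.0, 0.0, 0.0, 0.0, -3.83, 1.46, 1.0],
[0.0, 0.0, 0.0, 0.0, -3.83, 1.46, 1.0],
[0.0, 0.0, 0.0, 0.0, -3.83, 1.46, 1.0],
[0.0, 0.0, 0.0, 0.0, -3.83, 1.46, 1.0],
[0.0, 0.0, 0.0, 0.0, -3.83, 1.46, 1.0],
[0.0, 0.0, 0.0, 0.0, -3.83, 1.46, 1.0],
[0.0, 0.0, 0.0, 0.0, -3.83, 1.46, 1.0],
[0.0, 0.0, 0.0, 0.0, -3.83, 1.46, 1.0],
[0.0, 0.0, 0.0, 0.0, -3.83, 1.46, 1.0],
[0.0, 0.0, 0.0, 0.0, -3.83, 1.46, 1.0]]]
```

Request:
arm_command(series=[[[-0.036,0,0,-0.8,-2.2,0.8,1],[-0.036,0,0,-0.8,-2.2,0.8,1],[-0.036,0,0,-0.8,-2.2,0.7,1],[-0.036,0,0,-0.8,-2.2,0.6,1],[-0.036,0,0,-0.8,-2.3,0.5,1],[-0.036,0,0,-0.8,-2.3,0.4,1],[-0.036,0,0,-0.8,-2.3,0.3,1],[-0.036,0,0,-0.8,-2.3,0.3,1],[-0.036,0,0,-0.8,-2.3,0.2,1],[-0.036,0,0,-0.8,-2.3,0.1,1]]])

```text
time: 1.15
tool_pos: [0.2005, 0.4111, 0.3288]
tcp_rot: [-0.098, 1.575, 0.079]
wrist_force: [0.4, 0.0, 0.0]
width: 0.999
```

Request:
arm_command(series=[[[0,0,0,0,-3.8,1.5,1],[0,0,0,0,-3.8,1.5,1],[0,0,0,0,-3.8,1.5,1],[0,0,0,0,-3.8,1.5,1],[0,0,0,0,-3.8,1.5,1],[0,0,0,0,-3.8,1.5,1],[0,0,0,0,-3.8,1.5,1],[0,0,0,0,-3.8,1.5,1],[0,0,0,0,-3.8,1.5,1],[0,0,0,0,-3.8,1.5,1]]])

```text
time: 2.15
tool_pos: [0.3958, 0.0381, 0.3327]
tcp_rot: [-0.103, 1.569, 0.089]
wrist_force: [-0.3, 0.7, 0.8]
width: 0.996
```

Request:
arm_command(series=[[[0,0,0,0,-3.8,0.5,1],[0,0,0,0,-3.8,0.5,1],[0,0,0,0,0,0,0]]])

```text
time: 2.45
tool_pos: [0.4162, -0.0435, 0.3327]
tcp_rot: [-0.099, 1.569, 0.083]
wrist_force: [-0.1, 1.0, -0.2]
width: 0.858
```

```bash
python3 - <<'E'
from h import *
st(); snap('wrist','w1')
E
```

```text
t 2.45 pos [ 0.4162 -0.0435  0.3327] R
 [[ 0.0005 -0.1159  0.9933]
 [-0.0101  0.9932  0.1159]
 [-0.9999 -0.0101 -0.0007]] F [-0.1161  1.0484 -0.1653] w 0.8582341228485122 q [-0.1559 -0.282   2.0014 -0.01    1.4202 -1.8414]
```

View pics/w1.png

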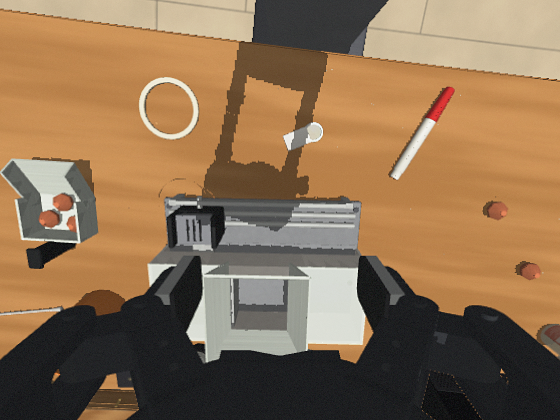

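```bash
python3 - <<'E'
from h import *
crop('w1',140,170,380,350,3.3,'w1c')
z=load('w1');P=cloud(z)
np.set_printoptions(precision=4,suppress=True)
for n,(u,v) in dict(railL=(166,199),railR=(358,203),baseL=(168,250),baseR=(358,250),roofFL=(152,265),roofFR=(362,263),hopFL=(206,277),hopFR=(307,277),tab=(196,230),stray=(497,211),stray2=(530,271)).items(): print(n,P[v,u])
E
```

```text
railL [ 0.4735 -0.2068  0.0095]
railR [0.4463 0.0723 0.0104]
baseL [ 0.5501 -0.1995  0.0173]
baseR [0.5156 0.0831 0.0186]
roofFL [ 0.5452 -0.1985  0.0794]
roofFR [ 0.4049 -0.0077  0.3251]
hopFL [ 0.5314 -0.1188  0.121 ]
hopFR [ 0.5179 -0.001   0.1197]
tab [ 0.4931 -0.1456  0.0712]
stray [0.4327 0.2669 0.02  ]
stray2 [0.5171 0.3416 0.0207]
```

View pics/w1c.png

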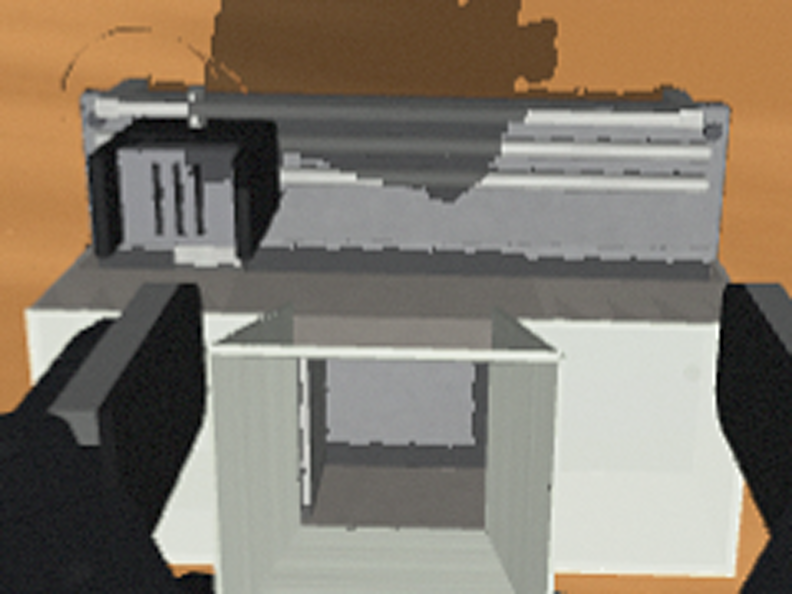

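```bash
python3 - <<'E'
from h import *
np.set_printoptions(precision=4,suppress=True)
z=load('w1');P=cloud(z)
def line(u0,u1,zlo,zhi,v0,v1,last=False):
    q=[]
    for u in range(u0,u1):
        vs=[v for v in range(v0,v1) if zlo<P[v,u,2]<zhi]
        if vs: q.append(P[vs[-1] if last else vs[0],u,:2])
    q=np.array(q); vx,vy,x0,y0=cv2.fitLine(q.astype(np.float32),cv2.DIST_HUBER,0,.001,.001).ravel()
    print('line',len(q),'yaw',-np.arctan(vx/vy),'x at y=-.06',x0+(-.06-y0)*vx/vy)
line(212,302,.115,.126,265,290)
line(212,302,.074,.086,255,290)
line(170,190,.060,.09,240,300)
line(215,360,.074,.09,240,275)
line(180,350,.005,.03,190,215)
# tab region
yaw=.115
c,s=np.cos(yaw),np.sin(yaw)
for lo,hi,nm in((.066,.0745,'tab'),(.078,.086,'ridge')):
    m=(P[...,2]>lo)&(P[...,2]<hi)&(P[...,0]<.527)&(P[...,0]>.45)&(P[...,1]<-.08)&(P[...,1]>-.22)
    X=P[m]; a=X[:,0]*c+X[:,1]*s; b=-X[:,0]*s+X[:,1]*c
    print(nm,len(X),'x',np.percentile(a,[2,50,98]),'y',np.percentile(b,[2,50,98]), 'z',np.median(X[:,2]))
    if nm=='ridge':
        for g in (b<np.median(b.mean()),b>b.mean()): print(np.percentile(a[g],[2,98]),np.percentile(b[g],[2,50,98]))
m=(abs(P[...,2]-.12)<.004)&(P[...,0]>.5)&(P[...,0]<.68)&(abs(P[...,1]+.06)<.09)
X=P[m]; a=X[:,0]*c+X[:,1]*s; b=-X[:,0]*s+X[:,1]*c
print('hop',len(X),np.percentile(a,[0,1,2,98,99,100]),np.percentile(b,[0,1,2,98,99,100]))
E
```

```text
line 90 yaw 0.0981638 x at y=-.06 0.52382207
line 88 yaw 0.0967675 x at y=-.06 0.5297697
line 20 yaw -0.058109716 x at y=-.06 0.51488864
line 143 yaw 0.09637208 x at y=-.06 0.5297989
line 165 yaw 0.09740182 x at y=-.06 0.45808
tab 1139 x [0.4537 0.4722 0.4927] y [-0.2287 -0.2053 -0.1736] z 0.07045797237526774
ridge 377 x [0.4535 0.4729 0.4927] y [-0.2345 -0.2279 -0.1735] z 0.08192378783711463
[0.453  0.4926] [-0.2347 -0.2307 -0.228 ]
[0.4538 0.4933] [-0.1803 -0.1763 -0.1734]
hop 1060 [0.5115 0.5121 0.5125 0.6274 0.6307 0.6345] [-0.1867 -0.1859 -0.1856 -0.0569 -0.0567 -0.0562]
```

```bash
python3 - <<'E'
from h import *
np.set_printoptions(precision=4,suppress=True)
z=load('w1');P=cloud(z)
yaw=.097
c,s=np.cos(yaw),np.sin(yaw)
B=lambda X:(X[:,0]*c+X[:,1]*s,-X[:,0]*s+X[:,1]*c)
W=lambda a,b:np.array([a*c-b*s,a*s+b*c])
for lo,hi,nm in((.066,.0745,'tab'),(.078,.086,'ridge')):
    m=(P[...,2]>lo)&(P[...,2]<hi)&(P[...,0]<.527)&(P[...,0]>.45)&(P[...,1]<-.08)&(P[...,1]>-.22)
    X=P[m]; a,b=B(X)
    print(nm,len(X),'x',np.percentile(a,[2,50,98]),'y',np.percentile(b,[2,50,98]))
ta=np.percentile(a,[2,98]).mean();tb=np.percentile(b,[2,98]).mean()
print('tab centre',ta,tb,W(ta,tb))
m=(abs(P[...,2]-.12)<.004)&(P[...,0]>.5)&(P[...,0]<.68)&(abs(P[...,1]+.06)<.09)
a,b=B(P[m])
print('hop',np.percentile(a,[0,1,2,98,99,100]),np.percentile(b,[0,1,2,98,99,100]))
hb=(np.percentile(b,1)+np.percentile(b,99))/2
print('hopper from tab',W(ta+.102,tb+.085),'hop from rim b',hb, tb+.085,'a', ta+.102,'rim front',np.percentile(a,1))
E
```

```text
tab 1139 x [0.4573 0.4758 0.4962] y [-0.2202 -0.1966 -0.165 ]
ridge 377 x [0.457  0.4763 0.4966] y [-0.2259 -0.2194 -0.165 ]
tab centre 0.47679774469410197 -0.19542418583316812 [ 0.4935 -0.1483]
hop [0.5141 0.5147 0.5151 0.6307 0.6339 0.6378] [-0.1754 -0.1752 -0.175  -0.047  -0.0468 -0.0465]
hopper from tab [ 0.5868 -0.0538] hop from rim b -0.11099312615017091 -0.11042418583316811 a 0.578797744694102 rim front 0.5147419041054045
```

```bash
cat >> h.py <<'E'
YAW=.097
def W(a,b):
    c,s=np.cos(YAW),np.sin(YAW); return np.array([a*c-b*s,a*s+b*c])
def B(p):
    c,s=np.cos(YAW),np.sin(YAW); return np.array([p[0]*c+p[1]*s,-p[0]*s+p[1]*c])
E
python3 - <<'E'
from h import *
s=st()
print(B(s['tool_pos']))
plan([*W(.470,-.1955),.15],down(.097),8,0)
E
```

```text
t 2.5 pos [ 0.4157 -0.0417  0.3326] R
 [[-0.0001 -0.1168  0.9932]
 [-0.0084  0.9931  0.1168]
 [-1.     -0.0083 -0.0011]] F [-0.3822 -0.7062 -0.2726] w 0.7731762293852675 q [-0.1531 -0.2829  2.0022 -0.0084  1.4211 -1.8397]
[ 0.4097 -0.0818]
step mm 27.92305509623588 rot/row 0.0027158432403727446
[[[0.003, -0.0, 0.001, 2.29, -1.42, 0.73, 0],
[0.003, -0.0, 0.001, 2.29, -1.42, 0.73, 0],
[0.003, -0.0, 0.001, 2.29, -1.42, 0.73, 0],
[0.003, -0.0, 0.001, 2.29, -1.42, 0.74, 0],
[0.003, -0.0, 0.001, 2.29, -1.42, 0.74, 0],
[0.003, -0.0, 0.001, 2.29, -1.42, 0.74, 0],
[0.003, -0.0, 0.001, 2.28, -1.42, 0.75, 0],
[0.003, -0.0, 0.001, 2.28, -1.42, 0.75, 0]]]
```

Request:
arm_command(series=[[[0.003,0,0.001,2.3,-1.4,0.7,0],[0.003,0,0.001,2.3,-1.4,0.7,0],[0.003,0,0.001,2.3,-1.4,0.7,0],[0.003,0,0.001,2.3,-1.4,0.7,0],[0.003,0,0.001,2.3,-1.4,0.7,0],[0.003,0,0.001,2.3,-1.4,0.7,0],[0.003,0,0.001,2.3,-1.4,0.8,0],[0.003,0,0.001,2.3,-1.4,0.8,0],[0,0,0,0,0,0,0]]])

```text
time: 3.4
tool_pos: [0.488, -0.1385, 0.144]
tcp_rot: [-0.075, 1.566, 0.085]
wrist_force: [0.1, -0.2, -0.6]
width: 0.001
```

```bash
python3 - <<'E'
from h import *
s=st();print(B(s['tool_pos'])); snap('wrist','w2')
plan([*W(.470,-.1955),.112],down(.097),3,0)
E
```

```text
t 3.4 pos [ 0.488  -0.1385  0.144 ] R
 [[ 0.0028 -0.1016  0.9948]
 [ 0.0067  0.9948  0.1016]
 [-1.      0.0063  0.0035]] F [ 0.1355 -0.244  -0.5702] w 0.0007781410260715029 q [-0.3302  0.0436  2.07    0.0084  1.0275 -2.0072]
[ 0.4723 -0.1851]
step mm 11.743015024756396 rot/row 0.003082152292492981
[[[0.002, 0.002, -0.002, 1.11, -0.36, -0.1, 0],
[0.002, 0.002, -0.002, 1.11, -0.36, -0.09, 0],
[0.002, 0.002, -0.002, 1.11, -0.36, -0.09, 0]]]
```

View pics/w2.png

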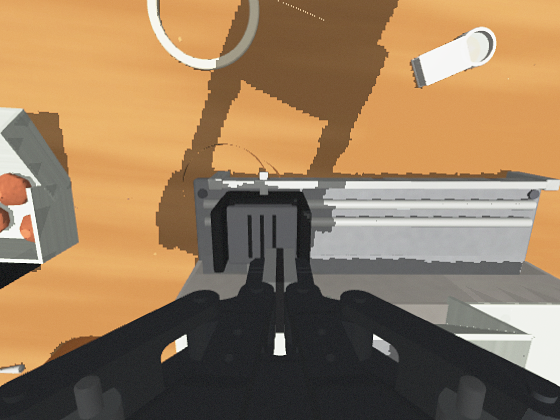

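Request:
arm_command(series=[[[0.002,0.002,-0.002,1.1,-0.4,-0.1,0],[0.002,0.002,-0.002,1.1,-0.4,-0.1,0],[0.002,0.002,-0.002,1,-0.3,-0.1,0],[0,0,0,0,0,0,0]]])

```text
time: 3.85
tool_pos: [0.4876, -0.1473, 0.1143]
tcp_rot: [-0.079, 1.567, 0.077]
wrist_force: [-0.9, 0.7, -1.4]
width: -0.004
```

```bash
python3 - <<'E'
from h import *
s=st();print(B(s['tool_pos'])); snap('wrist','w3')
E
```

```text
t 3.85 pos [ 0.4876 -0.1473  0.1143] R
 [[ 0.0028 -0.0988  0.9951]
 [-0.0013  0.9951  0.0988]
 [-1.     -0.0015  0.0027]] F [-0.869   0.7399 -1.4243] w -0.004293278744141661 q [-0.3422  0.0822  2.0912 -0.0003  0.9651 -2.0118]
[ 0.471  -0.1939]
```

View pics/w3.png

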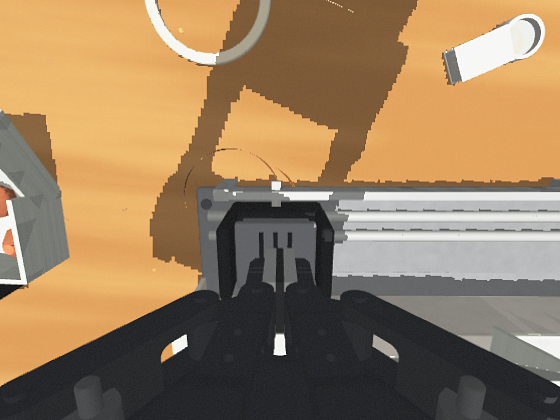

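Request:
arm_command(series=[[[0,0,0,0.9,0,0,0],[0,0,0,0.8,0,0,0],[0,0,0,0.4,0,0,0],[0,0,0,0.3,0,0,0],[0,0,0,0.2,0,0,0],[0,0,0,0,0,0,0]]])

```text
time: 4.5
tool_pos: [0.4894, -0.1478, 0.0886]
tcp_rot: [-0.079, 1.563, 0.075]
wrist_force: [-1.9, -0.2, 2.9]
width: 0.001
```

```bash
python3 - <<'E'
from h import *
s=st();print(B(s['tool_pos']))
E
```

```text
t 4.5 pos [ 0.4894 -0.1478  0.0886] R
 [[ 0.0066 -0.0983  0.9951]
 [-0.0022  0.9952  0.0983]
 [-1.     -0.0028  0.0064]] F [-1.8792 -0.1697  2.9213] w 0.0007390230388189246 q [-0.3422  0.1176  2.1079  0.0002  0.9091 -2.0116]
[ 0.4728 -0.1945]
```

Request:
arm_command(series=[[[0,0,0,0.3,0,0,0],[0,0,0,0.2,0,0,0],[0,0,0,0.1,0,0,0],[0,0,0,0.1,0,0,0]]])

```text
time: 4.9
tool_pos: [0.4896, -0.1479, 0.0839]
tcp_rot: [-0.079, 1.564, 0.076]
wrist_force: [-4.9, 2.4, 12.7]
width: 0.002
```

```bash
python3 - <<'E'
from h import *
s=st();print(B(s['tool_pos']))
E
```

```text
t 4.9 pos [ 0.4896 -0.1479  0.0839] R
 [[ 0.0059 -0.0984  0.9951]
 [-0.002   0.9951  0.0984]
 [-1.     -0.0026  0.0057]] F [-4.8734  2.3799 12.6653] w 0.0017457811846434974 q [-0.3421  0.1251  2.1102  0.0001  0.9001 -2.0115]
[ 0.4729 -0.1946]
```

Request:
arm_command(series=[[[0,0,0,0.05,0.5,0,0],[0,0,0,0.05,0.5,0,0],[0,0,0,0.05,0.5,0,0],[0,0,0,0.05,0.5,0,0]]])

```text
time: 5.3
tool_pos: [0.4881, -0.1301, 0.084]
tcp_rot: [-0.084, 1.563, 0.072]
wrist_force: [-4.2, -2.0, 7.9]
width: 0.002
```

```bash
python3 - <<'E'
from h import *
s=st();print(B(s['tool_pos'])); snap('wrist','w4')
E
```

```text
t 5.3 pos [ 0.4881 -0.1301  0.084 ] R
 [[ 0.0071 -0.0992  0.995 ]
 [-0.007   0.995   0.0993]
 [-1.     -0.0077  0.0064]] F [-4.1859 -2.0284  7.904 ] w 0.001850323572132478 q [-0.307   0.1123  2.1245 -0.0058  0.8959 -1.9736]
[ 0.4732 -0.1768]
```

View pics/w4.png

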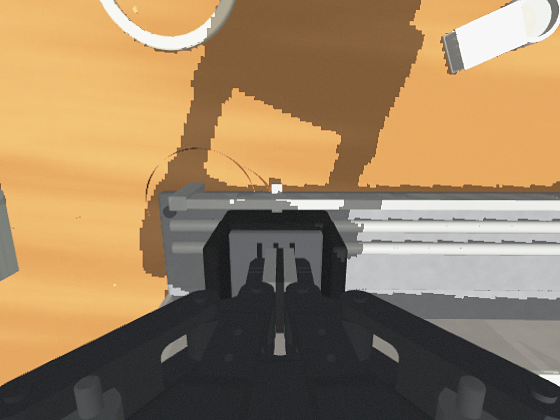

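Request:
arm_command(series=[[[0,0,0,0.05,1,0,0],[0,0,0,0.05,1,0,0],[0,0,0,0.05,1,0,0],[0,0,0,0.05,1,0,0],[0,0,0,0.05,0.8,0,0],[0,0,0,0.05,0,0,0]]])

```text
time: 5.95
tool_pos: [0.4841, -0.0812, 0.0839]
tcp_rot: [-0.088, 1.561, 0.07]
wrist_force: [-2.8, 1.1, 8.4]
width: 0.001
```

```bash
python3 - <<'E'
from h import *
s=st();print(B(s['tool_pos'])); snap('wrist','w5')
E
```

```text
t 5.95 pos [ 0.4841 -0.0812  0.0839] R
 [[ 0.0092 -0.1007  0.9949]
 [-0.011   0.9949  0.1008]
 [-0.9999 -0.0119  0.0081]] F [-2.7966  1.0706  8.4417] w 0.0005890386524586081 q [-0.211   0.085   2.155  -0.0113  0.8903 -1.8756]
[ 0.474  -0.1277]
```

View pics/w5.png

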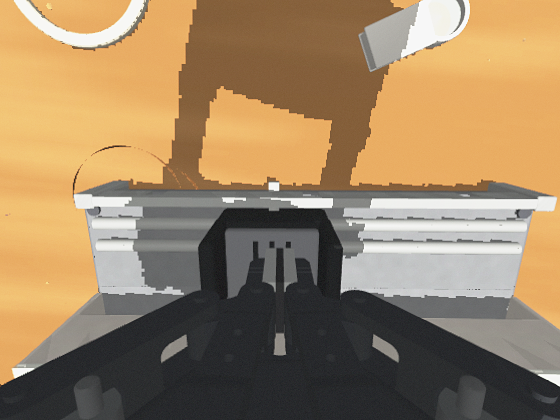

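Request:
arm_command(series=[[[0,0,0,-0.6,0,0,0],[0,0,0,-0.4,0,0,0],[0,0,0,0,0.4,0,0],[0,0,0,0,0.4,0,0],[0,0,0,0,0.4,0,0],[0,0,0,0,0.3,0,0]]])

```text
time: 6.6
tool_pos: [0.4829, -0.0654, 0.0938]
tcp_rot: [-0.09, 1.559, 0.069]
wrist_force: [-0.4, -2.8, 2.0]
width: -0.001
```

```bash
python3 - <<'E'
from h import *
s=st();print(B(s['tool_pos'])); snap('wrist','w6'); crop('w6',100,170,400,370,2.5,'w6c')
E
```

```text
t 6.6 pos [ 0.4829 -0.0654  0.0938] R
 [[ 0.0111 -0.1014  0.9948]
 [-0.0129  0.9947  0.1016]
 [-0.9999 -0.014   0.0098]] F [-0.3749 -2.7886  1.999 ] w -0.0012822324601626466 q [-0.1786  0.0632  2.1567 -0.0136  0.9085 -1.8428]
[ 0.4743 -0.1119]
```

View pics/w6c.png

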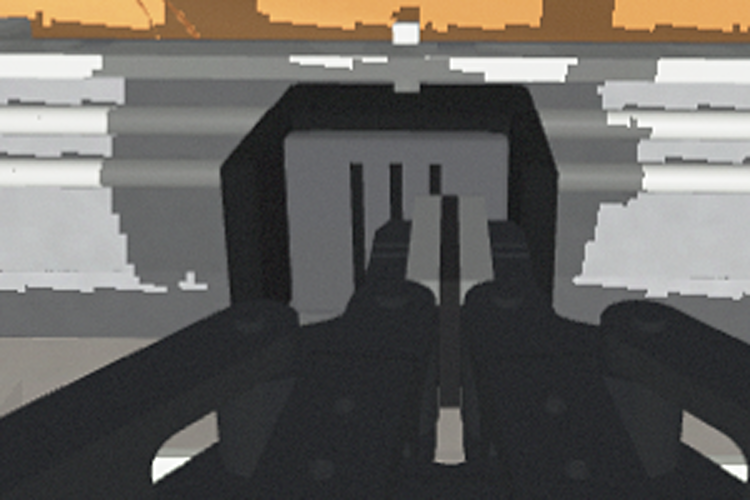

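Request:
arm_command(series=[[[0,0,0,0,0.3,0,0],[0,0,0,0,0.3,0,0],[0,0,0,0,0.3,0,0]]])

```text
time: 6.95
tool_pos: [0.482, -0.0561, 0.0938]
tcp_rot: [-0.091, 1.559, 0.069]
wrist_force: [-1.0, -3.2, 1.8]
width: -0.001
```

Request:
arm_command(series=[[[0,0,0,0,0.2,0,0],[0,0,0,0,0.2,0,0]]])

```text
time: 7.15
tool_pos: [0.4816, -0.0514, 0.0937]
tcp_rot: [-0.09, 1.559, 0.069]
wrist_force: [-0.2, -8.0, 2.6]
width: -0.001
```

```bash
python3 - <<'E'
from h import *
s=st();print(B(s['tool_pos']))
E
```

```text
t 7.15 pos [ 0.4816 -0.0514  0.0937] R
 [[ 0.0113 -0.1014  0.9948]
 [-0.013   0.9948  0.1015]
 [-0.9999 -0.0141  0.0099]] F [-0.2051 -8.0281  2.639 ] w -0.001247856488541261 q [-0.1503  0.0578  2.1626 -0.0142  0.9082 -1.814 ]
[ 0.4744 -0.0978]
```

Request:
arm_command(series=[[[0,0,0,0,0.2,0,0],[0,0,0,0,0.1,0,0]]])

```text
time: 7.35
tool_pos: [0.4816, -0.051, 0.0939]
tcp_rot: [-0.098, 1.558, 0.066]
wrist_force: [-1.0, -9.1, 1.2]
width: 0.0
```

```bash
python3 - <<'E'
from h import *
s=st();print(B(s['tool_pos']))
E
```

```text
t 7.35 pos [ 0.4816 -0.051   0.0939] R
 [[ 0.0121 -0.1045  0.9944]
 [-0.0195  0.9943  0.1048]
 [-0.9997 -0.0206  0.01  ]] F [-0.9899 -9.1113  1.2388] w 0.0002406519946901523 q [-0.1451  0.0566  2.1636 -0.0222  0.9067 -1.8072]
[ 0.4744 -0.0974]
```

Request:
arm_command(series=[[[0.005,0,0,0,-0.6,0,0],[0.005,0,0,-2,-0.4,0,0],[0,-0.005,0,-4,0,-1,0],[0,-0.005,0,-4,0,-1,0],[0,0,0,-4,-1,-1,0],[0,0,0,-4,-2,-1,0],[0,0,0,0,0,0,0.5]]])

```text
time: 8.05
tool_pos: [0.4383, -0.0882, 0.2756]
tcp_rot: [-0.08, 1.558, 0.068]
wrist_force: [1.3, 0.1, 1.1]
width: 0.157
```

```bash
python3 - <<'E'
from h import *
s=st();print(B(s['tool_pos'])); snap('wrist','w7'); 
np.set_printoptions(precision=4,suppress=True)
z=load('w7');P=cloud(z)
for lo,hi,nm in((.066,.0745,'tab'),(.078,.086,'ridge')):
    m=(P[...,2]>lo)&(P[...,2]<hi)&(P[...,0]<.515)&(P[...,0]>.445)&(P[...,1]<.05)&(P[...,1]>-.2)
    X=P[m]; a,b=B(X.T)
    print(nm,len(X),'x',np.percentile(a,[2,50,98]),'y',np.percentile(b,[2,50,98]),np.median(X[:,2]))
E
```

```text
t 8.05 pos [ 0.4383 -0.0882  0.2756] R
 [[ 0.0118 -0.0941  0.9955]
 [-0.0075  0.9955  0.0942]
 [-0.9999 -0.0086  0.0111]] F [1.2635 0.0503 1.1173] w 0.15738688798361192 q [-0.2511 -0.2032  2.0433 -0.0045  1.2881 -1.9149]
[ 0.4277 -0.1302]
tab 1503 x [0.4574 0.476  0.4957] y [-0.1324 -0.1093 -0.0856] 0.0704464711479667
ridge 476 x [0.4567 0.4759 0.4966] y [-0.1398 -0.0855 -0.0792] 0.08216954827225742
```

View pics/w7.png

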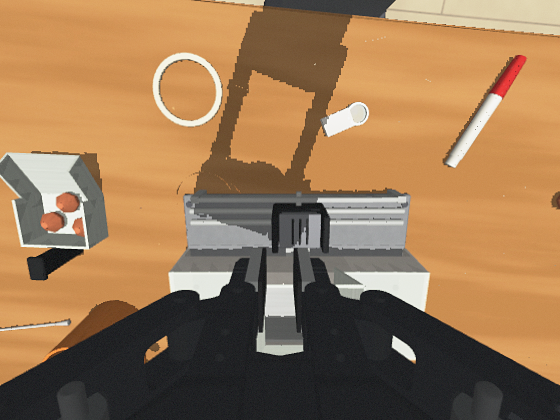

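Request:
arm_command(series=[[[0,0,0.1,-1,0,-1,0.5],[0,0,0.1,-1,0,-1,0.5],[0,0,0.1,-1,0,-1,1]]])

```text
time: 8.4
tool_pos: [0.4058, -0.087, 0.2994]
tcp_rot: [0.164, 1.566, 0.324]
wrist_force: [0.5, -0.3, -0.7]
width: 0.656
```

```bash
python3 - <<'E'
from h import *
s=st()
E
```

```text
t 8.4 pos [ 0.4058 -0.087   0.2994] R
 [[-0.0259 -0.0983  0.9948]
 [ 0.3044  0.9471  0.1015]
 [-0.9522  0.3054  0.0054]] F [ 0.4955 -0.2565 -0.7312] w 0.6555614310634951 q [-0.4772 -0.1841  2.0125  0.2624  1.4855 -2.1957]
```

```bash
cat > kin.py <<'E'
import numpy as np
from scipy.spatial.transform import Rotation as R
from scipy.optimize import least_squares
D=[]
def add(q,p,M): D.append((np.array(q),np.array(p),np.array(M)))
add([1.2691,.2648,1.6054,0,1.2737,-.0369],[.1765,.6508,.2519],[[-0.0007,0.2617,0.9652],[-0.0021,0.9652,-0.2617],[-1,-0.0022,-0.0001]])
add([-0.1559,-0.282,2.0014,-0.01,1.4202,-1.8414],[.4162,-.0435,.3327],[[ 0.0005,-0.1159,0.9933],[-0.0101,0.9932,0.1159],[-0.9999,-0.0101,-0.0007]])
add([-0.3302,0.0436,2.07,0.0084,1.0275,-2.0072],[.488,-.1385,.144],[[0.0028,-0.1016,0.9948],[0.0067,0.9948,0.1016],[-1,0.0063,0.0035]])
add([-0.1451,0.0566,2.1636,-0.0222,0.9067,-1.8072],[.4816,-.051,.0939],[[0.0121,-0.1045,0.9944],[-0.0195,0.9943,0.1048],[-0.9997,-0.0206,0.01]])
add([-0.4772,-0.1841,2.0125,0.2624,1.4855,-2.1957],[.4058,-.087,.2994],[[-0.0259,-0.0983,0.9948],[0.3044,0.9471,0.1015],[-0.9522,0.3054,0.0054]])
rz=lambda a:R.from_euler('z',a); ry=lambda a:R.from_euler('y',a)
T=None
def fk(q,par,T):
    a,d,h,L2,e,L3,L6,dw,aw=par
    A=rz(q[0]); Bm=A*ry(q[1]); C=Bm*ry(q[2]); F=C*rz(q[3]); G=F*ry(q[4]); H=G*rz(q[5])
    p=A.apply([a,d,h])+Bm.apply([0,0,L2])+C.apply([e,0,L3])+G.apply([aw,dw,L6])
    return p,H*T
def fitT():
    q,p,M=D[0]
    H=rz(q[0])*ry(q[1]+q[2])*rz(q[3])*ry(q[4])*rz(q[5])
    return H.inv()*R.from_matrix(M)
T=fitT(); T=R.from_matrix(np.round(T.as_matrix()))
def fit():
    f=lambda par:np.concatenate([fk(q,par,T)[0]-p for q,p,M in D]+[0.002*(par-x0)])
    x0=np.array([.0,.02,.3,.43,0,.4,.25,0,0])
    r=least_squares(f,x0); return r.x,f(r.x)[:-9]
LO=np.array([-2.63,-.94,.31,-1.31,0,-2.55]);HI=np.array([2.63,2.18,2.57,4.45,2.66,2.55])
def ik(p,Rt,par,q0):
    f=lambda q:np.concatenate([(fk(q,par,T)[0]-p)*5,(fk(q,par,T)[1].inv()*Rt).as_rotvec()])
    r=least_squares(f,np.clip(q0,LO+.01,HI-.01),bounds=(LO,HI)); return r.x,np.abs(r.fun).max()
if __name__=='__main__':
    np.set_printoptions(precision=4,suppress=True)
    par,res=fit(); print(par,res)
    for q,p,M in D: print((fk(q,par,T)[1].inv()*R.from_matrix(M)).as_rotvec())
E
python3 kin.py
```

```text
[ 0.0013  0.0257  0.2517  0.512   0.0014  0.5661  0.3256 -0.0009  0.0012] [-0.  0.  0.  0. -0. -0.  0.  0. -0. -0. -0.  0. -0. -0.  0.]
[-0.      0.      0.0001]
[ 0. -0. -0.]
[ 0.0001 -0.      0.    ]
[-0.  0. -0.]
[-0.  0.  0.]
```

```bash
cat > pour.py <<'E'
import numpy as np
from kin import *
par,_=fit()
def Rboat(yaw,pitch): return R.from_euler('z',yaw)*R.from_euler('y',pitch)   # +pitch: x down
def tool_from_boat(Rb,s):
    M=Rb.as_matrix(); x,y,z=M.T
    return R.from_matrix(np.stack([-z,s*y,s*x],1))
def pose_lip(lip,yaw,pitch,s):
    Rb=Rboat(yaw,pitch); o=np.array(lip)-Rb.apply([.069,0,.038])
    return o+Rb.apply([-.055,0,.059]),tool_from_boat(Rb,s)
if __name__=='__main__':
    np.set_printoptions(precision=3,suppress=True)
    rng=np.random.default_rng(0)
    for nm,yaw in(('fing+a',.097+np.pi),('fing+b',.097-np.pi/2),('fing-b',.097+np.pi/2),('fing-a',.097)):
      for s in(1,-1):
        p,Rt=pose_lip([.587,-.054,.125],yaw,np.radians(80),s)
        best={}
        for k in range(40):
            q,e=ik(p,Rt,par,rng.uniform(LO,HI))
            if e<1e-3: best[tuple(np.round(q,1))]=q
        print(nm,s,p); [print('   ',v) for v in best.values()]
E
python3 pour.py
```

```text
fing+a 1 [ 0.588 -0.054  0.251]
fing+a -1 [ 0.588 -0.054  0.251]
fing+b 1 [ 0.587 -0.053  0.251]
    [-0.577  0.602  1.672  0.968  1.936 -0.878]
fing+b -1 [ 0.587 -0.053  0.251]
    [-0.577  0.602  1.672  0.968  1.936  2.263]
fing-b 1 [ 0.587 -0.055  0.251]
    [ 0.402  0.447  1.925 -1.23   1.652 -2.299]
fing-b -1 [ 0.587 -0.055  0.251]
    [ 0.402  0.447  1.925 -1.23   1.652  0.842]
fing-a 1 [ 0.586 -0.054  0.251]
    [-0.053  0.904  1.146 -0.24   2.472 -1.786]
fing-a -1 [ 0.586 -0.054  0.251]
    [-0.053  0.904  1.146 -0.24   2.472  1.355]
```

```bash
python3 - <<'E'
from h import *
plan([.43,-.22,.32],down(-1.4),12)
plan([.5,-.34,.30],down(-3.01),12,p0=[.43,-.22,.32],R0=down(-1.4))
E
```

```text
step mm 11.395476882930621 rot/row 0.12734306721449049
[[[0.124, -0.019, -0.021, -0.51, -1.02, 0.09, 1.0],
[0.124, -0.019, -0.021, -0.48, -1.01, 0.22, 1.0],
[0.124, -0.019, -0.021, -0.45, -0.98, 0.36, 1.0],
[0.124, -0.019, -0.021, -0.43, -0.94, 0.48, 1.0],
[0.124, -0.019, -0.021, -0.4, -0.88, 0.61, 1.0],
[0.124, -0.019, -0.021, -0.37, -0.81, 0.72, 1.0],
[0.124, -0.019, -0.021, -0.34, -0.72, 0.82, 1.0],
[0.124, -0.019, -0.021, -0.3, -0.62, 0.91, 1.0],
[0.124, -0.019, -0.021, -0.27, -0.51, 0.98, 1.0],
[0.124, -0.019, -0.021, -0.25, -0.39, 1.04, 1.0],
[0.124, -0.019, -0.021, -0.22, -0.26, 1.09, 1.0],
[0.124, -0.019, -0.021, -0.19, -0.13, 1.12, 1.0]]]
step mm 11.696390706348502 rot/row 0.13416666666666668
[[[0.134, 0.0, 0.0, 0.17, 0.4, 1.08, 1.0],
[0.134, 0.0, 0.0, 0.17, 0.55, 1.02, 1.0],
[0.134, 0.0, 0.0, 0.17, 0.68, 0.94, 1.0],
[0.134, 0.0, 0.0, 0.17, 0.8, 0.84, 1.0],
[0.134, 0.0, 0.0, 0.17, 0.9, 0.73, 1.0],
[0.134, 0.0, 0.0, 0.17, 0.99, 0.6, 1.0],
[0.134, 0.0, 0.0, 0.17, 1.06, 0.46, 1.0],
[0.134, 0.0, 0.0, 0.17, 1.11, 0.31, 1.0],
[0.134, 0.0, 0.0, 0.17, 1.15, 0.16, 1.0],
[0.134, 0.0, 0.0, 0.17, 1.16, 0.01, 1.0],
[0.134, 0.0, 0.0, 0.17, 1.15, -0.15, 1.0],
[0.134, 0.0, 0.0, 0.17, 1.12, -0.3, 1.0]]]
```

Request:
arm_command(series=[[[0.124,-0.019,-0.021,-0.5,-1,0.1,1],[0.124,-0.019,-0.021,-0.5,-1,0.2,1],[0.124,-0.019,-0.021,-0.5,-1,0.4,1],[0.124,-0.019,-0.021,-0.4,-0.9,0.5,1],[0.124,-0.019,-0.021,-0.4,-0.9,0.6,1],[0.124,-0.019,-0.021,-0.4,-0.8,0.7,1],[0.124,-0.019,-0.021,-0.3,-0.7,0.8,1],[0.124,-0.019,-0.021,-0.3,-0.6,0.9,1],[0.124,-0.019,-0.021,-0.3,-0.5,1,1],[0.124,-0.019,-0.021,-0.3,-0.4,1,1]]])

```text
time: 9.4
tool_pos: [0.4186, -0.1931, 0.2954]
tcp_rot: [0.992, 1.403, -0.893]
wrist_force: [0.5, 0.6, 0.5]
width: 0.996
```

```bash
python3 - <<'E'
from h import *
st()
plan([.5,-.34,.30],down(-3.01),14)
E
```

```text
t 9.4 pos [ 0.4186 -0.1931  0.2954] R
 [[-0.0015  0.9345  0.3559]
 [ 0.0731  0.3551 -0.932 ]
 [-0.9973  0.0246 -0.0688]] F [0.525  0.5973 0.4546] w 0.9957583028244281 q [-0.5305 -0.1529  1.9667  0.0637  1.3666 -0.9086]
step mm 11.997981074735138 rot/row 0.12887372631922875
[[[0.129, -0.005, 0.003, -0.11, 0.17, 1.18, 1.0],
[0.129, -0.005, 0.003, -0.1, 0.32, 1.15, 1.0],
[0.129, -0.005, 0.003, -0.1, 0.47, 1.1, 1.0],
[0.129, -0.005, 0.003, -0.09, 0.61, 1.03, 1.0],
[0.129, -0.005, 0.003, -0.08, 0.73, 0.95, 1.0],
[0.129, -0.005, 0.003, -0.07, 0.85, 0.84, 1.0],
[0.129, -0.005, 0.003, -0.07, 0.95, 0.73, 1.0],
[0.129, -0.005, 0.003, -0.06, 1.04, 0.6, 1.0],
[0.129, -0.005, 0.003, -0.06, 1.11, 0.46, 1.0],
[0.129, -0.005, 0.003, -0.05, 1.16, 0.32, 1.0],
[0.129, -0.005, 0.003, -0.04, 1.19, 0.17, 1.0],
[0.129, -0.005, 0.003, -0.04, 1.2, 0.01, 1.0],
[0.129, -0.005, 0.003, -0.04, 1.19, -0.14, 1.0],
[0.129, -0.005, 0.003, -0.03, 1.16, -0.29, 1.0]]]
```

Request:
arm_command(series=[[[0.14,-0.005,0.003,-0.1,0.2,1.2,1],[0.14,-0.005,0.003,-0.1,0.3,1.2,1],[0.14,-0.005,0.003,-0.1,0.5,1.1,1],[0.14,-0.005,0.003,-0.1,0.6,1,1],[0.14,-0.005,0.003,-0.1,0.8,1,1],[0.14,-0.005,0.003,-0.1,0.9,0.8,1],[0.14,-0.005,0.003,-0.1,1,0.7,1],[0.14,-0.005,0.003,-0.1,1.1,0.6,1],[0.14,-0.005,0.003,-0.1,1.2,0.4,1],[0.14,-0.005,0.003,-0.1,1.2,0.3,1]]])

```text
time: 10.4
tool_pos: [0.4714, -0.2941, 0.274]
tcp_rot: [1.97, 0.535, -1.981]
wrist_force: [0.4, -0.4, -0.2]
width: 1.003
```

Request:
arm_command(series=[[[0.14,-0.005,0.003,0,1.2,0.2,1],[0.14,-0.005,0.003,0,1.2,0,1],[0.12,0,0.003,0,1.2,-0.2,1],[0,0,0,0,0,0,1]]])

```text
time: 10.8
tool_pos: [0.483, -0.3251, 0.2613]
tcp_rot: [2.179, 0.125, -2.254]
wrist_force: [0.2, -0.3, -0.2]
width: 0.998
```

```bash
python3 - <<'E'
from h import *
st();snap('wrist','w8')
E
```

```text
t 10.8 pos [ 0.483  -0.3251  0.2613] R
 [[-0.0354  0.0586 -0.9977]
 [ 0.0522 -0.9968 -0.0604]
 [-0.998  -0.0542  0.0323]] F [ 0.1663 -0.2724 -0.1868] w 0.9983111239842294 q [-0.6466  0.1213  1.7588  0.021   1.3213  0.8588]
```

View pics/w8.png

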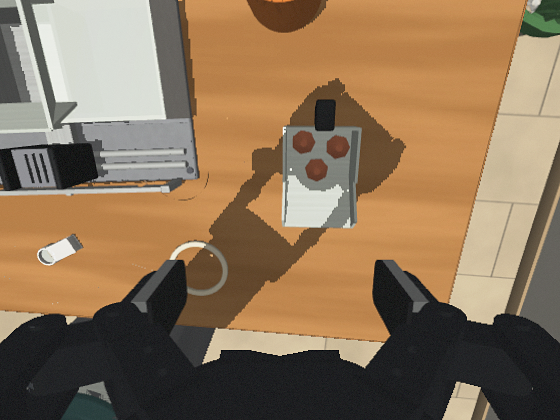

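```bash
cat > boat.py <<'E'
from h import *
def boatpose(fn,y0=-.5,y1=-.2,x0=.35,x1=.64):
    z=load(fn);P=cloud(z)
    g=cv2.cvtColor(z['p'],cv2.COLOR_BGR2GRAY)
    roi=(P[...,0]>x0)&(P[...,0]<x1)&(P[...,1]>y0)&(P[...,1]<y1)
    m=roi&(P[...,2]>.068)&(P[...,2]<.09)&(g<60)
    q=(P[m][:,:2]*1000).astype(np.float32); r=cv2.minAreaRect(q)
    print('plate n',len(q),'med z',np.median(P[m][:,2]),r, q.mean(0))
    m2=roi&(P[...,2]>.006)&(P[...,2]<.066)&(g>60)
    n,l,s,c=cv2.connectedComponentsWithStats(m2.astype(np.uint8)); i=1+np.argmax(s[1:,4])
    q2=(P[l==i][:,:2]*1000).astype(np.float32); r2=cv2.minAreaRect(q2); print('body',len(q2),r2)
    v=np.array(r2[0])-np.array(r[0]); print('yaw by centres',np.arctan2(v[1],v[0]),'dist',np.linalg.norm(v))
E
python3 - <<'E'
from boat import *
boatpose('w8')
E
```

```text
plate n 624 med z 0.07788506183679114 ((592.2222290039062, -336.48590087890625), (108.92351531982422, 24.424789428710938), 23.794403076171875) [ 557.295  -351.6711]
body 5263 ((487.5208740234375, -356.2419738769531), (113.494140625, 80.94673156738281), 3.045687198638916)
yaw by centres -2.955095603705072 dist 106.54893784102347
```

```bash
python3 - <<'E'
from boat import *
boatpose('w8',x1=.58)
plan([.556,-.3524,.14],down(-np.pi+.053),6)
E
```

```text
plate n 614 med z 0.07787850420942424 ((555.8179321289062, -352.4851989746094), (27.496929168701172, 18.023910522460938), 1.948757529258728) [ 555.9834  -352.34064]
body 5263 ((487.5208740234375, -356.2419738769531), (113.494140625, 80.94673156738281), 3.045687198638916)
yaw by centres -3.0866416365477782 dist 68.40030338769452
step mm 24.048230009817125 rot/row 0.010877779281777291
[[[0.002, 0.006, 0.009, 1.94, 0.65, -1.26, 1.0],
[0.002, 0.006, 0.009, 1.96, 0.63, -1.25, 1.0],
[0.002, 0.006, 0.009, 1.97, 0.61, -1.24, 1.0],
[0.002, 0.006, 0.009, 1.98, 0.59, -1.23, 1.0],
[0.002, 0.006, 0.009, 1.99, 0.57, -1.22, 1.0],
[0.002, 0.006, 0.009, 2.0, 0.55, -1.21, 1.0]]]
```

Request:
arm_command(series=[[[0.002,0.006,0.009,1.9,0.6,-1.3,0.7],[0.002,0.006,0.009,2,0.6,-1.3,0.7],[0.002,0.006,0.009,2,0.6,-1.2,0.7],[0.002,0.006,0.009,2,0.6,-1.2,0.7],[0.002,0.006,0.009,2,0.6,-1.2,0.7],[0.002,0.006,0.009,2,0.6,-1.2,0.7],[0,0,0,0,0,0,0.7]]])

```text
time: 11.55
tool_pos: [0.5562, -0.3431, 0.1295]
tcp_rot: [2.188, 0.092, -2.191]
wrist_force: [-0.5, 0.7, -0.1]
width: 0.701
```

```bash
python3 - <<'E'
from h import *
s=st();snap('wrist','w9')
plan([.5559,-.3525,.100],down(-np.pi+.053),3,0.7)
E
```

```text
t 11.55 pos [ 0.5562 -0.3431  0.1295] R
 [[-0.0018  0.0724 -0.9974]
 [ 0.0114 -0.9973 -0.0725]
 [-0.9999 -0.0115  0.0009]] F [-0.5435  0.7435 -0.0941] w 0.7010398068813464 q [-0.5951  0.3265  1.7623  0.0097  1.0606  0.8985]
step mm 10.761324668027202 rot/row 0.007368963585187798
[[[0.006, 0.0, 0.004, 1.03, 0.32, 0.03, 0.7],
[0.006, 0.0, 0.004, 1.03, 0.31, 0.03, 0.7],
[0.006, 0.0, 0.004, 1.03, 0.31, 0.03, 0.7]]]
```

View pics/w9.png

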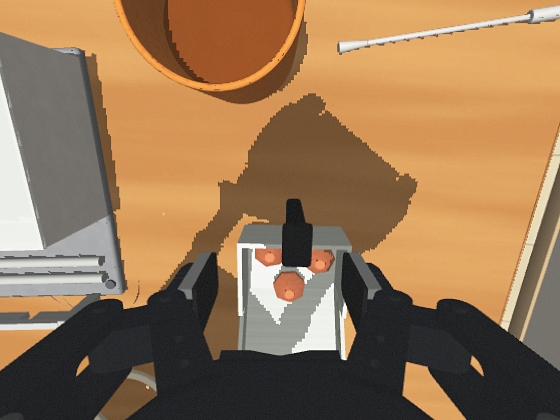

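Request:
arm_command(series=[[[0.006,0,0.004,1,0.3,0,0.7],[0.006,0,0.004,1,0.3,-0.1,0.7],[0.006,0,0.004,1,0.3,-0.1,0.7],[0,0,0,0,0,0,0.7]]])

```text
time: 12.0
tool_pos: [0.5588, -0.3521, 0.1015]
tcp_rot: [2.194, 0.058, -2.19]
wrist_force: [-0.6, 0.7, 0.6]
width: 0.703
```

```bash
python3 - <<'E'
from h import *
s=st()
plan([.5574,-.3525,.065],down(-np.pi+.053),4,0.7)
E
```

```text
t 12.0 pos [ 0.5588 -0.3521  0.1015] R
 [[ 0.0019  0.0556 -0.9985]
 [-0.0029 -0.9984 -0.0556]
 [-1.      0.003  -0.0017]] F [-0.599   0.7208  0.5527] w 0.7029740272459275 q [-0.5993  0.3613  1.7729 -0.0016  1.0041  0.9168]
step mm 9.122646216288992 rot/row 0.0010957257324299104
[[[0.001, -0.0, -0.001, 0.91, 0.01, 0.04, 0.7],
[0.001, -0.0, -0.001, 0.91, 0.01, 0.04, 0.7],
[0.001, -0.0, -0.001, 0.91, 0.01, 0.04, 0.7],
[0.001, -0.0, -0.001, 0.91, 0.01, 0.04, 0.7]]]
```

Request:
arm_command(series=[[[0,0,0,0.9,0,0,0.7],[0,0,0,0.9,0,0,0.7],[0,0,0,0.9,0,0.1,0.7],[0,0,0,0.9,0,0,0.7],[0,0,0,0,0,0,0],[0,0,0,0,0,0,0],[0,0,0,0,0,0,0],[0,0,0,0,0,0,0]]], newtons=80)

```text
time: 12.8
tool_pos: [0.5577, -0.3527, 0.0628]
tcp_rot: [2.194, 0.057, -2.189]
wrist_force: [-0.6, -0.9, -1.4]
width: 0.193
```

```bash
python3 - <<'E'
from h import *
s=st(); snap('wrist','w10')
E
```

```text
t 12.8 pos [ 0.5577 -0.3527  0.0628] R
 [[ 0.0024  0.0552 -0.9985]
 [-0.0031 -0.9985 -0.0552]
 [-1.      0.0033 -0.0022]] F [-0.6461 -0.9389 -1.3958] w 0.1930884917018697 q [-0.6011  0.4037  1.7959 -0.0015  0.9383  0.9154]
```

View pics/w10.png

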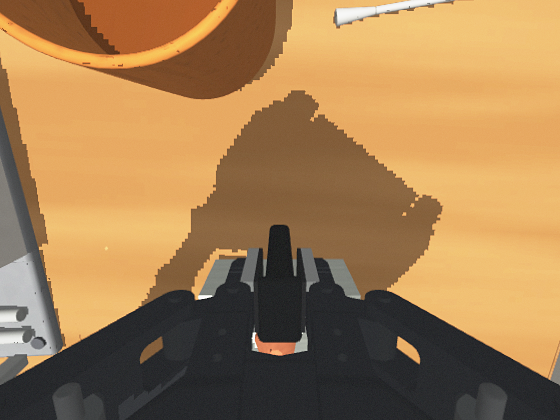

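Request:
arm_command(series=[[[0,0,0,0,0,0,0],[0,0,0,0,0,0,0],[0,0,0,0,0,0,0]]])

```text
time: 13.15
tool_pos: [0.5576, -0.3527, 0.063]
tcp_rot: [2.194, 0.057, -2.189]
wrist_force: [-0.6, -0.2, -1.3]
width: 0.192
```

```bash
python3 - <<'E'
from h import *
st()
plan([.555,-.353,.30],None,8,0)
E
```

```text
t 13.15 pos [ 0.5576 -0.3527  0.063 ] R
 [[ 0.0025  0.0552 -0.9985]
 [-0.0032 -0.9985 -0.0552]
 [-1.      0.0034 -0.0024]] F [-0.6263 -0.1943 -1.2567] w 0.1920673832676125 q [-0.6011  0.4032  1.7961 -0.0015  0.9384  0.9154]
step mm 29.622610557613147 rot/row 0.0
[[[0.0, 0.0, 0.0, -2.96, 0.01, 0.03, 0],
[0.0, 0.0, 0.0, -2.96, 0.01, 0.03, 0],
[0.0, 0.0, 0.0, -2.96, 0.01, 0.03, 0],
[0.0, 0.0, 0.0, -2.96, 0.01, 0.03, 0],
[0.0, 0.0, 0.0, -2.96, 0.01, 0.03, 0],
[0.0, 0.0, 0.0, -2.96, 0.01, 0.03, 0],
[0.0, 0.0, 0.0, -2.96, 0.01, 0.03, 0],
[0.0, 0.0, 0.0, -2.96, 0.01, 0.03, 0]]]
```

Request:
arm_command(series=[[[0,0,0,-0.5,0,0,0],[0,0,0,-1,0,0,0],[0,0,0,-1.5,0,0,0],[0,0,0,-1.5,0,0,0],[0,0,0,0,0,0,0]]], newtons=110)

```text
time: 13.65
tool_pos: [0.5579, -0.3526, 0.1124]
tcp_rot: [2.195, 0.056, -2.188]
wrist_force: [0.6, 0.8, -2.0]
width: 0.188
```

```bash
python3 - <<'E'
from h import *
st(); snap('scene','s1'); crop('s1',270,170,470,320,4,'s1c')
E
```

```text
t 13.65 pos [ 0.5579 -0.3526  0.1124] R
 [[ 0.0035  0.0552 -0.9985]
 [-0.0036 -0.9985 -0.0552]
 [-1.      0.0038 -0.0033]] F [ 0.5533  0.772  -2.0238] w 0.1876627362613516 q [-0.6009  0.3481  1.7681 -0.0012  1.0204  0.9153]
```

View pics/s1c.png

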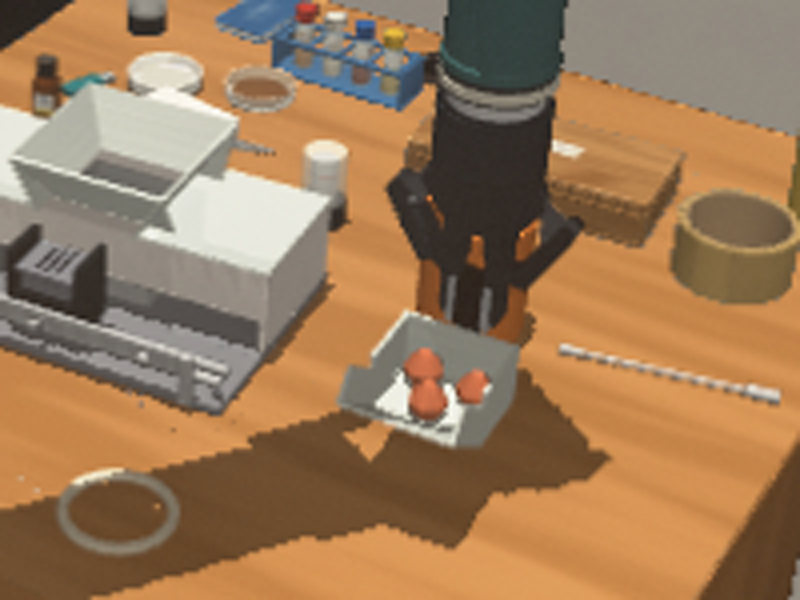

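```bash
cat > pp.py <<'E'
from pour import *
from h import W,plan,bot
def chain():
    np.set_printoptions(precision=3,suppress=True)
    q=np.array(bot.read_state()['q'])
    lip=lambda db,z:[*W(.5785,-.1108+db),z]
    for nm,(p,Rt) in (('w1',(np.array([.50,-.33,.30]),tool_from_boat(Rboat(-1.474,0),1))),)+tuple(('pitch%d'%d,pose_lip(lip(.015,z),-1.474,np.radians(d),1)) for d,z in((0,.24),(25,.18),(50,.14),(70,.13),(80,.13),(88,.13))):
        q,e=ik(p,Rt,par,q); print(nm,p,q,e)
if __name__=='__main__':
    chain()
    plan([.50,-.33,.30],tool_from_boat(Rboat(-1.474,0),1),13,0)
E
python3 pp.py
```

```text
w1 [ 0.5  -0.33  0.3 ] [-0.625  0.096  1.715  0.     1.331 -0.722] 9.46465128492946e-14
pitch0 [0.573 0.084 0.261] [0.103 0.079 1.805 0.    1.258 0.006] 3.7336800318144014e-13
pitch25 [0.575 0.064 0.251] [-0.166  0.133  1.821  0.433  1.332 -0.398] 7.072120666862247e-14
pitch50 [0.579 0.024 0.248] [-0.395  0.302  1.789  0.741  1.565 -0.7  ] 2.220446049250313e-15
pitch70 [ 0.583 -0.017  0.254] [-0.519  0.484  1.728  0.908  1.803 -0.834] 3.8198173790693336e-10
pitch80 [ 0.585 -0.038  0.256] [-0.561  0.581  1.694  0.98   1.925 -0.873] 2.8395688578264355e-14
pitch88 [ 0.587 -0.056  0.255] [-0.585  0.662  1.667  1.037  2.019 -0.894] 2.318241085208505e-15
step mm 15.263261805479624 rot/row 0.12403195041329494
[[[-0.124, 0.0, -0.0, -1.45, -0.19, 0.43, 0],
[-0.124, 0.0, -0.0, -1.45, -0.24, 0.4, 0],
[-0.124, 0.0, -0.0, -1.45, -0.29, 0.37, 0],
[-0.124, 0.0, -0.0, -1.45, -0.34, 0.33, 0],
[-0.124, 0.0, -0.0, -1.45, -0.37, 0.29, 0],
[-0.124, 0.0, -0.0, -1.45, -0.41, 0.24, 0],
[-0.124, 0.0, -0.0, -1.45, -0.43, 0.18, 0],
[-0.124, 0.0, -0.0, -1.45, -0.45, 0.13, 0],
[-0.124, 0.0, -0.0, -1.45, -0.47, 0.07, 0],
[-0.124, 0.0, -0.0, -1.45, -0.47, 0.01, 0],
[-0.124, 0.0, -0.0, -1.45, -0.47, -0.05, 0],
[-0.124, 0.0, -0.0, -1.45, -0.46, -0.1, 0],
[-0.124, 0.0, -0.0, -1.45, -0.45, -0.16, 0]]]
```

Request:
arm_command(series=[[[-0.06,0,0,-2,-0.2,0.4,0],[-0.12,0,0,-2,-0.2,0.4,0],[-0.124,0,0,-2,-0.3,0.4,0],[-0.124,0,0,-2,-0.3,0.3,0],[-0.124,0,0,-2,-0.4,0.3,0],[-0.124,0,0,-2,-0.4,0.2,0],[-0.124,0,0,-2,-0.4,0.2,0],[-0.124,0,0,-2,-0.5,0.1,0],[-0.124,0,0,-1,-0.5,0.1,0],[-0.124,0,0,-1,-0.5,0,0]]])

```text
time: 14.7
tool_pos: [0.5089, -0.3297, 0.293]
tcp_rot: [1.423, 1.061, -1.428]
wrist_force: [0.8, -0.5, -3.7]
width: 0.188
```

```bash
python3 - <<'E'
from pp import *
from h import *
st()
plan([.565,.06,.30],tool_from_boat(Rboat(-1.474,0),1),16,0)
E
```

```text
t 14.7 pos [ 0.5089 -0.3297  0.293 ] R
 [[-0.0061  0.9563 -0.2922]
 [ 0.0038 -0.2922 -0.9563]
 [-1.     -0.007  -0.0019]] F [ 0.8061 -0.5303 -3.7323] w 0.18762563257057382 q [-0.6157  0.1175  1.7035 -0.0004  1.3278 -0.3191]
step mm 24.612628904286964 rot/row 0.02458814241939937
[[[-0.025, -0.0, 0.0, -0.04, -0.38, -2.43, 0],
[-0.025, -0.0, 0.0, -0.04, -0.32, -2.44, 0],
[-0.025, -0.0, 0.0, -0.04, -0.26, -2.45, 0],
[-0.025, -0.0, 0.0, -0.04, -0.2, -2.45, 0],
[-0.025, -0.0, 0.0, -0.04, -0.14, -2.46, 0],
[-0.025, -0.0, 0.0, -0.04, -0.08, -2.46, 0],
[-0.025, -0.0, 0.0, -0.04, -0.02, -2.46, 0],
[-0.025, -0.0, 0.0, -0.04, 0.05, -2.46, 0],
[-0.025, -0.0, 0.0, -0.04, 0.11, -2.46, 0],
[-0.025, -0.0, 0.0, -0.04, 0.17, -2.46, 0],
[-0.025, -0.0, 0.0, -0.04, 0.23, -2.45, 0],
[-0.025, -0.0, 0.0, -0.04, 0.29, -2.44, 0],
[-0.025, -0.0, 0.0, -0.04, 0.35, -2.44, 0],
[-0.025, -0.0, 0.0, -0.04, 0.41, -2.43, 0],
[-0.025, -0.0, 0.0, -0.04, 0.47, -2.42, 0],
[-0.025, -0.0, 0.0, -0.04, 0.53, -2.4, 0]]]
```

Request:
arm_command(series=[[[-0.025,0,0,0,-0.2,-1.2,0],[-0.025,0,0,0,-0.3,-2.4,0],[-0.025,0,0,0,-0.3,-2.5,0],[-0.025,0,0,0,-0.2,-2.5,0],[-0.025,0,0,0,-0.1,-2.5,0],[-0.025,0,0,0,-0.1,-2.5,0],[-0.025,0,0,0,0,-2.5,0],[-0.025,0,0,0,0,-2.5,0],[-0.025,0,0,0,0.1,-2.5,0],[-0.025,0,0,0,0.2,-2.5,0]]])

```text
time: 15.7
tool_pos: [0.5401, -0.0812, 0.2863]
tcp_rot: [1.254, 1.198, -1.26]
wrist_force: [-0.1, -1.0, -2.8]
width: 0.186
```

Request:
arm_command(series=[[[-0.025,0,0,0,0.2,-2.5,0],[-0.025,0,0,0,0.3,-2.5,0],[-0.025,0,0,0,0.3,-2.5,0],[-0.025,0,0,0,0.3,-2.5,0],[-0.025,0,0,0,0.3,-2.5,0],[-0.025,0,0,0,0.3,-2,0]]])

```text
time: 16.3
tool_pos: [0.5531, 0.076, 0.2805]
tcp_rot: [1.147, 1.276, -1.158]
wrist_force: [0.2, 0.1, -1.9]
width: 0.188
```

```bash
python3 - <<'E'
from pp import *
from h import *
st(); snap('scene','s2'); crop('s2',170,120,410,300,3.3,'s2c')
lip=lambda db,z:[*W(.5785,-.1108+db),z]
p1=pose_lip(lip(.015,.19),-1.474,np.radians(25),1)
p2=pose_lip(lip(.015,.135),-1.474,np.radians(85),1)
plan(p1[0],p1[1],4,0)
plan(p2[0],p2[1],9,0,p0=p1[0],R0=p1[1])
E
```

```text
t 16.3 pos [0.5531 0.076  0.2805] R
 [[-0.0243  0.9962  0.0831]
 [ 0.0138  0.0835 -0.9964]
 [-0.9996 -0.0231 -0.0158]] F [ 0.1816  0.0737 -1.9419] w 0.18826842835388022 q [ 0.0827  0.0412  1.8087  0.0163  1.3148 -0.005 ]
step mm 8.180819095532206 rot/row 0.10451235270014664
[[[-0.004, 0.104, 0.005, 0.45, 0.53, 0.44, 0],
[-0.004, 0.104, 0.005, 0.41, 0.52, 0.48, 0],
[-0.004, 0.104, 0.005, 0.36, 0.52, 0.52, 0],
[-0.004, 0.104, 0.005, 0.3, 0.51, 0.56, 0]]]
step mm 12.625008803556058 rot/row 0.11635528346628868
[[[-0.0, 0.116, -0.0, -0.52, -0.0, 1.15, 0],
[-0.0, 0.116, -0.0, -0.65, -0.0, 1.08, 0],
[-0.0, 0.116, -0.0, -0.77, -0.0, 1.0, 0],
[-0.0, 0.116, -0.0, -0.88, -0.0, 0.9, 0],
[-0.0, 0.116, -0.0, -0.98, -0.0, 0.79, 0],
[-0.0, 0.116, -0.0, -1.07, -0.0, 0.67, 0],
[-0.0, 0.116, -0.0, -1.14, -0.0, 0.54, 0],
[-0.0, 0.116, -0.0, -1.19, -0.0, 0.41, 0],
[-0.0, 0.116, -0.0, -1.23, -0.0, 0.27, 0]]]
```

View pics/s2c.png

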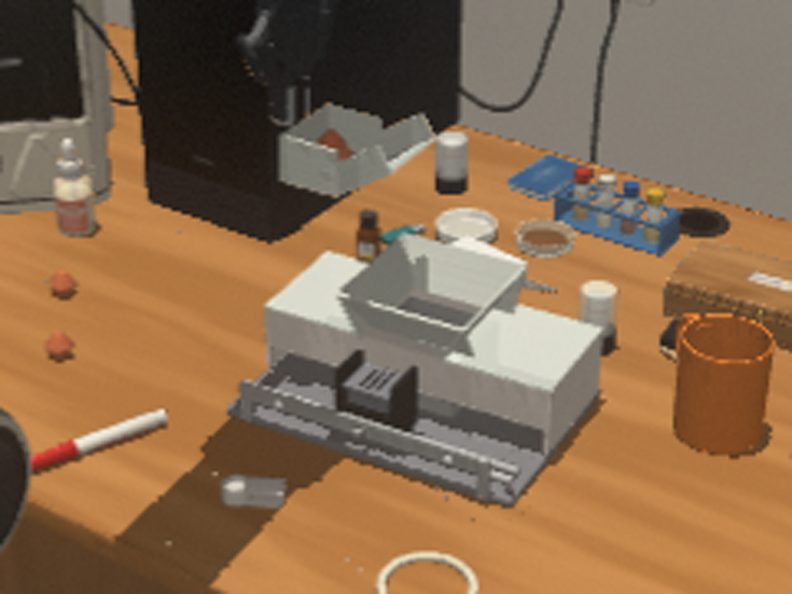

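Request:
arm_command(series=[[[-0.004,0.104,0.005,0.5,0.5,0.4,0],[-0.004,0.104,0.005,0.4,0.5,0.5,0],[-0.004,0.104,0.005,0.4,0.5,0.5,0],[-0.004,0.104,0.005,0.3,0.5,0.6,0]]])

```text
time: 16.75
tool_pos: [0.5727, 0.0732, 0.2594]
tcp_rot: [1.44, 1.595, -0.903]
wrist_force: [-0.6, -0.0, -1.7]
width: 0.191
```

```bash
python3 - <<'E'
from pp import *
from h import *
st(); 
lip=lambda db,z:[*W(.5785,-.1108+db),z]
p2=pose_lip(lip(.015,.14),-1.474,np.radians(50),1)
p3=pose_lip(lip(.015,.135),-1.474,np.radians(85),1)
plan(p2[0],p2[1],5,0)
plan(p3[0],p3[1],6,0,p0=p2[0],R0=p2[1])
E
```

```text
t 16.75 pos [0.5727 0.0732 0.2594] R
 [[-0.0443  0.9948  0.0914]
 [ 0.433   0.1016 -0.8956]
 [-0.9003 -0.0001 -0.4353]] F [-0.5906 -0.0461 -1.6786] w 0.1912012989171348 q [-0.1573  0.1245  1.8185  0.4464  1.3454 -0.3927]
step mm 10.147000713507518 rot/row 0.0844667905980822
[[[0.001, 0.084, 0.001, -0.23, 0.02, 0.99, 0],
[0.001, 0.084, 0.001, -0.32, 0.02, 0.96, 0],
[0.001, 0.084, 0.001, -0.4, 0.03, 0.93, 0],
[0.001, 0.084, 0.001, -0.47, 0.03, 0.9, 0],
[0.001, 0.084, 0.001, -0.55, 0.03, 0.85, 0]]]
step mm 12.44682088689157 rot/row 0.10181087303300257
[[[-0.0, 0.102, -0.0, -1.07, -0.0, 0.64, 0],
[-0.0, 0.102, -0.0, -1.13, -0.0, 0.53, 0],
[-0.0, 0.102, -0.0, -1.18, -0.0, 0.41, 0],
[-0.0, 0.102, -0.0, -1.21, -0.0, 0.29, 0],
[-0.0, 0.102, -0.0, -1.23, -0.0, 0.16, 0],
[-0.0, 0.102, -0.0, -1.24, -0.0, 0.04, 0]]]
```

Request:
arm_command(series=[[[0,0.084,0,-0.2,0,1,0],[0,0.084,0,-0.3,0,1,0],[0,0.084,0,-0.4,0,0.9,0],[0,0.084,0,-0.5,0,0.9,0],[0,0.084,0,-0.6,0,0.9,0]]])

```text
time: 17.25
tool_pos: [0.5759, 0.0232, 0.2436]
tcp_rot: [1.729, 1.904, -0.627]
wrist_force: [0.2, -0.1, -3.0]
width: 0.189
```

```bash
python3 - <<'E'
from pp import *
from h import *
st(); snap('scene','s3'); crop('s3',170,120,410,300,3.3,'s3c')
lip=lambda db,z:[*W(.5785,-.1108+db),z]
p3=pose_lip(lip(.015,.133),-1.474,np.radians(84),1)
plan(p3[0],p3[1],6,0)
E
```

```text
t 17.25 pos [0.5759 0.0232 0.2436] R
 [[-0.0782  0.9957  0.0505]
 [ 0.7706  0.0926 -0.6305]
 [-0.6325 -0.0104 -0.7745]] F [ 0.1905 -0.0525 -3.0086] w 0.18872266844182878 q [-0.4007  0.3099  1.7956  0.7465  1.5691 -0.7029]
step mm 11.902821285263997 rot/row 0.09623188946348855
[[[-0.003, 0.096, -0.0, -1.08, 0.07, 0.49, 0],
[-0.003, 0.096, -0.0, -1.13, 0.07, 0.38, 0],
[-0.003, 0.096, -0.0, -1.16, 0.07, 0.27, 0],
[-0.003, 0.096, -0.0, -1.18, 0.07, 0.16, 0],
[-0.003, 0.096, -0.0, -1.19, 0.07, 0.04, 0],
[-0.003, 0.096, -0.0, -1.19, 0.07, -0.07, 0]]]
```

View pics/s3c.png

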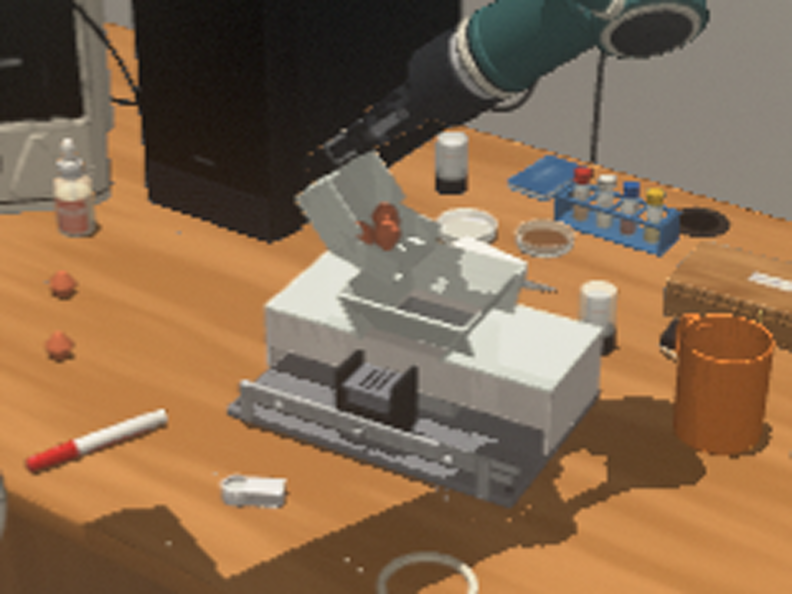

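Request:
arm_command(series=[[[-0.003,0.096,0,-1.1,0.1,0.5,0],[-0.003,0.096,0,-1.1,0.1,0.4,0],[-0.003,0.096,0,-1.1,0.1,0.3,0],[-0.003,0.096,0,-1.2,0.1,0.2,0],[0,0,0,0,0,0,0]]])

```text
time: 17.8
tool_pos: [0.5831, -0.0243, 0.2471]
tcp_rot: [1.969, 2.164, -0.31]
wrist_force: [-0.4, -0.2, -2.1]
width: 0.184
```

```bash
python3 - <<'E'
from pp import *
from h import *
st(); snap('scene','s4'); crop('s4',170,120,410,300,3.3,'s4c')
lip=lambda db,z:[*W(.5785,-.1108+db),z]
p3=pose_lip(lip(.012,.130),-1.474,np.radians(86),1)
plan(p3[0],p3[1],4,0)
E
```

```text
t 17.8 pos [ 0.5831 -0.0243  0.2471] R
 [[-0.0932  0.9956  0.0062]
 [ 0.9539  0.0911 -0.2858]
 [-0.2851 -0.0207 -0.9583]] F [-0.4005 -0.2197 -2.0753] w 0.18422728130480942 q [-0.5354  0.5261  1.7191  0.9298  1.8388 -0.8374]
step mm 7.9897233127859195 rot/row 0.055543338234212807
[[[-0.005, 0.055, -0.0, -0.8, 0.01, 0.05, 0],
[-0.005, 0.055, -0.0, -0.8, 0.01, 0.01, 0],
[-0.005, 0.055, -0.0, -0.8, 0.01, -0.03, 0],
[-0.005, 0.055, -0.0, -0.8, 0.01, -0.08, 0]]]
```

View pics/s4c.png

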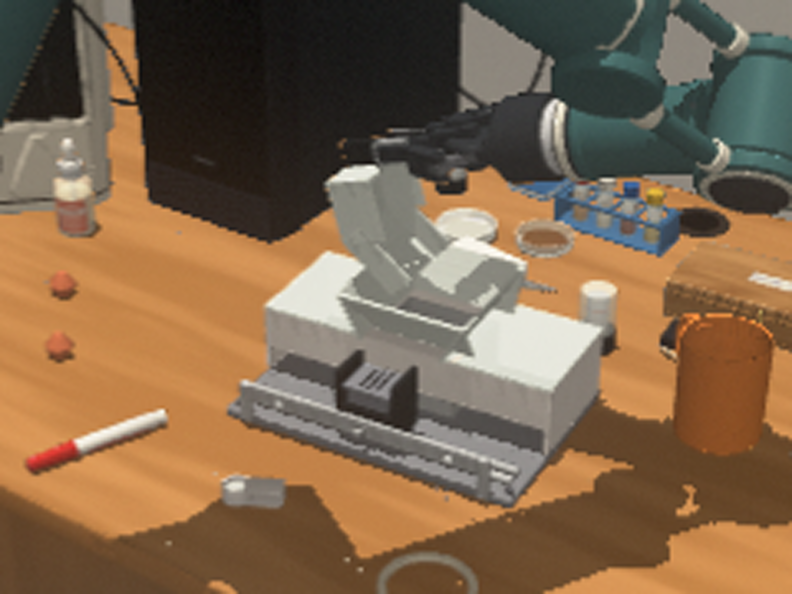

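Request:
arm_command(series=[[[-0.005,0.055,0,-0.8,0,0.1,0],[-0.005,0.055,0,-0.8,0,0,0],[-0.005,0.055,0,-0.8,0,0,0],[-0.005,0.055,0,-0.8,0,0,0],[0,0,0,0,0,0,0],[0,0,0,0,0,0,0],[0,0,0,0,0,0,0]]])

```text
time: 18.55
tool_pos: [0.5876, -0.0478, 0.2582]
tcp_rot: [2.059, 2.286, -0.09]
wrist_force: [-0.2, -0.1, -0.8]
width: 0.187
```

```bash
python3 - <<'E'
from h import *
st(); snap('scene','s5'); crop('s5',170,120,410,300,3.3,'s5c'); snap('top','t5'); crop('t5',240,150,400,270,4,'t5c'); snap('wrist','w11')
E
```

```text
t 18.55 pos [ 0.5876 -0.0478  0.2582] R
 [[-0.104   0.9945  0.0084]
 [ 0.9908  0.1043 -0.0864]
 [-0.0868 -0.0007 -0.9962]] F [-0.2336 -0.1184 -0.7942] w 0.18650562462990672 q [-0.572   0.6312  1.6696  1.0166  1.9899 -0.8808]
```

View pics/s5c.png

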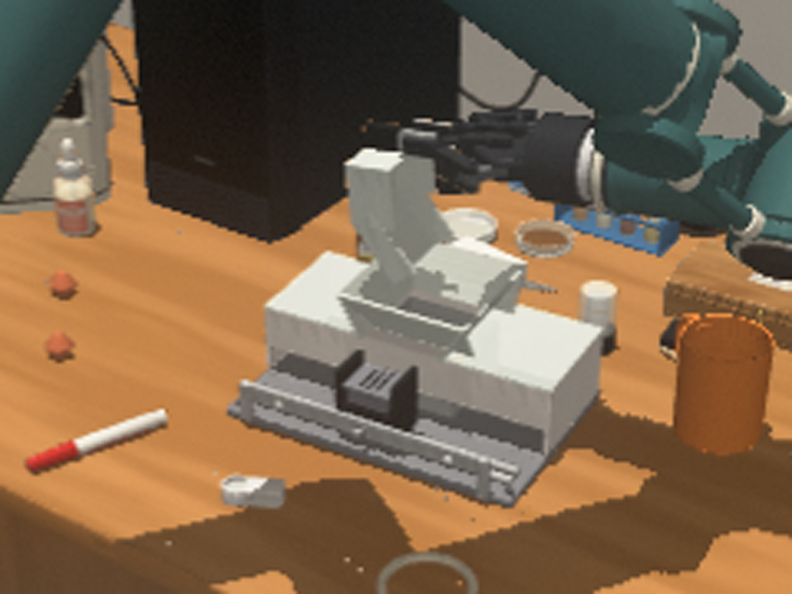

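View pics/t5c.png

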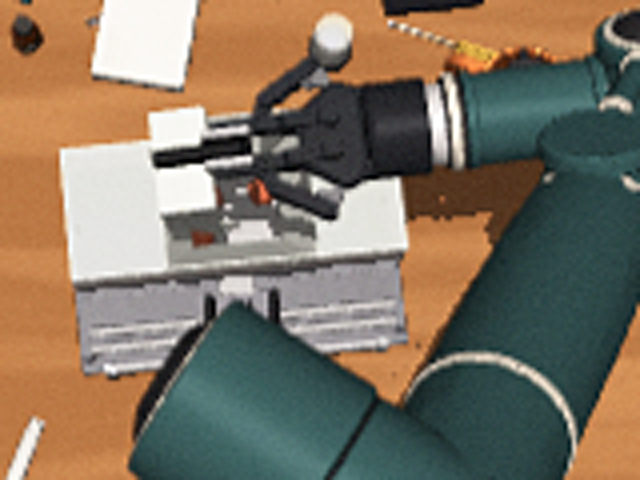

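View pics/w11.png

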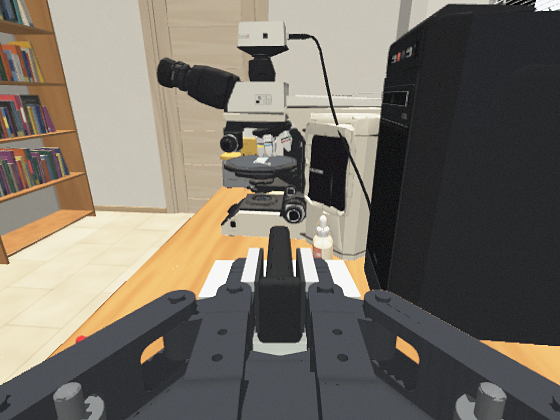

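```bash
python3 - <<'E'
from pp import *
from h import *
lip=lambda db,z:[*W(.5785,-.1108+db),z]
p1=pose_lip(lip(.015,.19),-1.474,np.radians(84),1)
p2=pose_lip(lip(.015,.25),-1.474,np.radians(0),1)
plan(p1[0],p1[1],3,0)
plan(p2[0],p2[1],12,0,p0=p1[0],R0=p1[1])
E
```

```text
step mm 19.039673487124066 rot/row 0.006715569129186305
[[[0.0, -0.006, 0.002, -0.13, -0.06, -1.9, 0],
[0.0, -0.006, 0.002, -0.14, -0.06, -1.9, 0],
[0.0, -0.006, 0.002, -0.15, -0.06, -1.9, 0]]]
step mm 11.602636512662833 rot/row 0.12217304763960306
[[[0.0, -0.122, 0.0, 1.13, -0.0, 0.25, 0],
[0.0, -0.122, 0.0, 1.15, -0.0, 0.11, 0],
[0.0, -0.122, 0.0, 1.16, -0.0, -0.03, 0],
[0.0, -0.122, 0.0, 1.15, -0.0, -0.17, 0],
[0.0, -0.122, 0.0, 1.12, -0.0, -0.31, 0],
[0.0, -0.122, 0.0, 1.07, -0.0, -0.44, 0],
[0.0, -0.122, 0.0, 1.01, -0.0, -0.57, 0],
[0.0, -0.122, 0.0, 0.93, -0.0, -0.69, 0],
[0.0, -0.122, 0.0, 0.84, -0.0, -0.8, 0],
[0.0, -0.122, 0.0, 0.74, -0.0, -0.89, 0],
[0.0, -0.122, 0.0, 0.63, -0.0, -0.98, 0],
[0.0, -0.122, 0.0, 0.5, -0.0, -1.05, 0]]]
```

Request:
arm_command(series=[[[0,0,0,-0.1,0,-1.9,0],[0,0,0,-0.1,0,-1.9,0],[0,0,0,-0.1,0,-1.9,0],[0,-0.122,0,1.1,0,0.2,0],[0,-0.122,0,1.1,0,0.1,0],[0,-0.122,0,1.2,0,0,0],[0,-0.122,0,1.1,0,-0.2,0],[0,-0.122,0,1.1,0,-0.3,0],[0,-0.122,0,1,0,-0.4,0],[0,-0.122,0,1,0,-0.6,0]]])

```text
time: 19.7
tool_pos: [0.5807, 0.0276, 0.3104]
tcp_rot: [1.549, 1.689, -0.803]
wrist_force: [-0.2, 0.1, -2.8]
width: 0.192
```

```bash
python3 - <<'E'
from pp import *
from h import *
st(); snap('scene','s6'); crop('s6',170,100,410,280,3.3,'s6c'); snap('top','t6'); crop('t6',240,150,400,270,4,'t6c')
p2=pose_lip([*W(.5785,-.1108+.015),.25],-1.474,0,1)
plan(p2[0],p2[1],6,0)
E
```

```text
t 19.7 pos [0.5807 0.0276 0.3104] R
 [[-0.0418  0.9955  0.0847]
 [ 0.5624  0.0935 -0.8215]
 [-0.8258  0.0133 -0.5638]] F [-0.1778  0.1002 -2.8029] w 0.19150207822859525 q [-0.2966  0.1502  1.7392  0.5548  1.5061 -0.5036]
step mm 11.453863573354507 rot/row 0.10029649405434565
[[[0.001, -0.1, -0.003, 1.09, -0.05, -0.34, 0],
[0.001, -0.1, -0.003, 1.05, -0.05, -0.45, 0],
[0.001, -0.1, -0.003, 1.0, -0.05, -0.55, 0],
[0.001, -0.1, -0.003, 0.94, -0.05, -0.65, 0],
[0.001, -0.1, -0.003, 0.87, -0.05, -0.74, 0],
[0.001, -0.1, -0.003, 0.79, -0.04, -0.82, 0]]]
```

View pics/s6c.png

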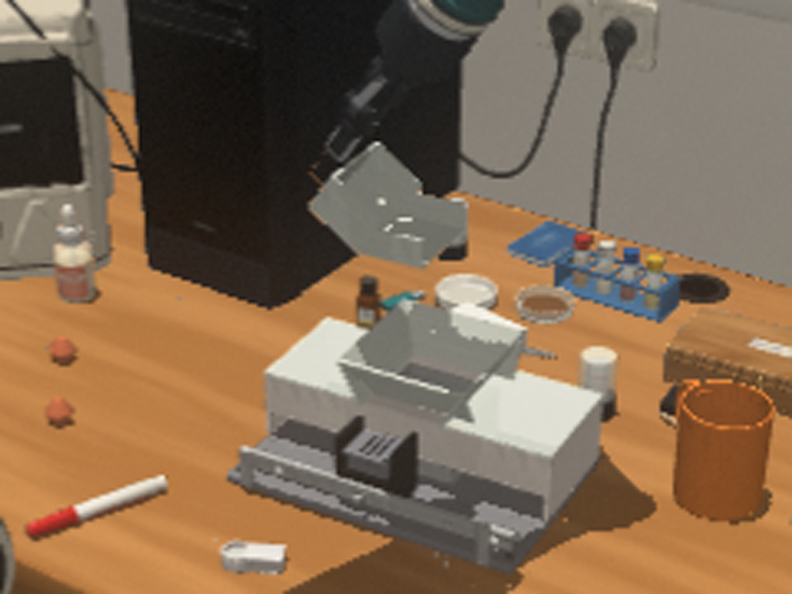

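View pics/t6c.png

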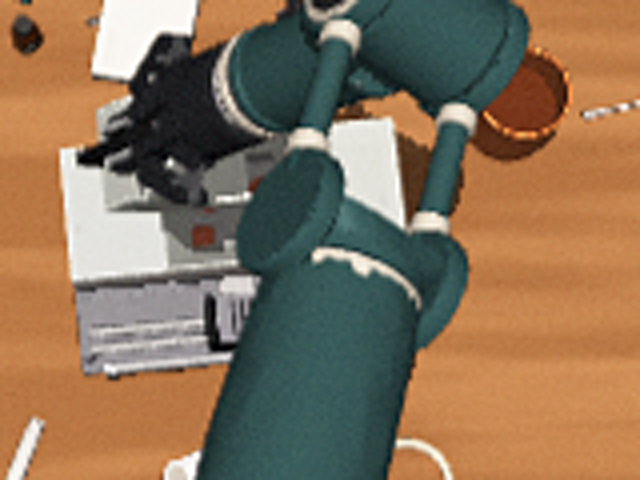

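Request:
arm_command(series=[[[0,-0.1,-0.003,1,0,-0.3,0],[0,-0.1,-0.003,1,0,-0.4,0],[0,-0.1,-0.003,0.9,0,-0.5,0],[0,-0.1,-0.003,0.5,0,-0.3,0],[0,-0.1,-0.003,0,0,0,0],[0,-0.1,-0.003,0,0,0,0]]])

```text
time: 20.4
tool_pos: [0.5748, 0.0572, 0.2939]
tcp_rot: [1.136, 1.248, -1.146]
wrist_force: [-0.2, -0.3, -2.5]
width: 0.188
```

```bash
python3 - <<'E'
from pp import *
from h import *
st()
plan([.50,-.30,.28],tool_from_boat(Rboat(-2.1,0),1),14,0)
E
```

```text
t 20.4 pos [0.5748 0.0572 0.2939] R
 [[-0.0021  0.9958  0.0915]
 [-0.0065  0.0914 -0.9958]
 [-1.     -0.0027  0.0063]] F [-0.2274 -0.3308 -2.4635] w 0.18828807707538914 q [ 0.0598  0.059   1.7652 -0.0066  1.3198 -0.0302]
step mm 26.089101893809026 rot/row 0.04434424925184514
[[[0.044, 0.0, 0.0, 0.12, -0.76, 2.49, 0],
[0.044, 0.0, 0.0, 0.12, -0.65, 2.52, 0],
[0.044, 0.0, 0.0, 0.11, -0.54, 2.55, 0],
[0.044, 0.0, 0.0, 0.11, -0.43, 2.57, 0],
[0.044, 0.0, 0.0, 0.11, -0.31, 2.59, 0],
[0.044, 0.0, 0.0, 0.11, -0.2, 2.6, 0],
[0.044, 0.0, 0.0, 0.11, -0.08, 2.61, 0],
[0.044, 0.0, 0.0, 0.11, 0.03, 2.61, 0],
[0.044, 0.0, 0.0, 0.11, 0.15, 2.6, 0],
[0.044, 0.0, 0.0, 0.11, 0.26, 2.59, 0],
[0.044, 0.0, 0.0, 0.1, 0.38, 2.58, 0],
[0.044, 0.0, 0.0, 0.1, 0.49, 2.56, 0],
[0.044, 0.0, 0.0, 0.1, 0.61, 2.54, 0],
[0.044, 0.0, 0.0, 0.1, 0.72, 2.51, 0]]]
```

Request:
arm_command(series=[[[0.044,0,0,0,-0.5,1.5,0],[0.06,0,0,0,-0.8,2.6,0],[0.06,0,0,0,-0.7,2.6,0],[0.06,0,0,0,-0.6,2.6,0],[0.06,0,0,0,-0.4,2.7,0],[0.06,0,0,0,-0.3,2.7,0],[0.06,0,0,0,-0.2,2.7,0],[0.06,0,0,0,0,2.7,0],[0.06,0,0,0,0.2,2.7,0],[0.06,0,0,0,0.3,2.7,0]]])

```text
time: 21.4
tool_pos: [0.4836, -0.1978, 0.2935]
tcp_rot: [1.597, 0.938, -1.602]
wrist_force: [0.1, 0.5, -2.0]
width: 0.181
```

```bash
python3 - <<'E'
from pp import *
from h import *
st()
plan([.555,-.352,.20],tool_from_boat(Rboat(-3.089,0),1),14,0)
E
```

```text
t 21.4 pos [ 0.4836 -0.1978  0.2935] R
 [[-0.0171  0.8601 -0.5099]
 [ 0.0241 -0.5095 -0.8601]
 [-0.9996 -0.027  -0.012 ]] F [ 0.1427  0.4602 -1.9645] w 0.18127856955554425 q [-0.445  -0.0341  1.8604  0.0148  1.341   0.0863]
step mm 13.850775805006903 rot/row 0.07026155969307644
[[[0.07, 0.0, 0.002, 0.63, 1.02, 0.69, 0],
[0.07, 0.0, 0.002, 0.63, 1.06, 0.62, 0],
[0.07, 0.0, 0.002, 0.64, 1.1, 0.55, 0],
[0.07, 0.0, 0.002, 0.64, 1.14, 0.47, 0],
[0.07, 0.0, 0.002, 0.64, 1.17, 0.39, 0],
[0.07, 0.0, 0.002, 0.64, 1.19, 0.3, 0],
[0.07, 0.0, 0.002, 0.65, 1.21, 0.22, 0],
[0.07, 0.0, 0.002, 0.65, 1.22, 0.14, 0],
[0.07, 0.0, 0.002, 0.65, 1.22, 0.05, 0],
[0.07, 0.0, 0.002, 0.65, 1.22, -0.04, 0],
[0.07, 0.0, 0.002, 0.66, 1.21, -0.12, 0],
[0.07, 0.0, 0.002, 0.66, 1.2, -0.21, 0],
[0.07, 0.0, 0.002, 0.66, 1.18, -0.29, 0],
[0.07, 0.0, 0.002, 0.66, 1.16, -0.37, 0]]]
```

Request:
arm_command(series=[[[0.07,0,0.002,0.2,1,0.7,0],[0.07,0,0.002,0.3,1.1,0.6,0],[0.07,0,0.002,0.4,1.1,0.6,0],[0.08,0,0.002,0.6,1.2,0.5,0],[0.08,0,0.002,0.7,1.2,0.4,0],[0.08,0,0.002,0.7,1.2,0.3,0],[0.08,0,0.002,0.7,1.3,0.2,0],[0.08,0,0.002,0.7,1.3,0.1,0],[0.08,0,0.002,0.7,1.3,0,0],[0.08,0,0.002,0.7,1.3,0,0]]])

```text
time: 22.4
tool_pos: [0.5165, -0.3291, 0.2314]
tcp_rot: [2.137, 0.248, -2.145]
wrist_force: [-0.7, -0.1, -1.7]
width: 0.18
```

```bash
python3 - <<'E'
from pp import *
from h import *
st()
plan([.555,-.352,.12],tool_from_boat(Rboat(-3.089,0),1),6,0)
E
```

```text
t 22.4 pos [ 0.5165 -0.3291  0.2314] R
 [[-0.0073  0.1875 -0.9822]
 [ 0.0416 -0.9814 -0.1876]
 [-0.9991 -0.0422 -0.0007]] F [-0.7335 -0.0923 -1.7132] w 0.18021939375773882 q [-0.6236  0.1789  1.7481  0.0311  1.2449  0.748 ]
step mm 20.017631495606768 rot/row 0.02375834621145086
[[[0.023, 0.0, 0.007, 1.84, 0.57, -0.56, 0],
[0.023, 0.0, 0.007, 1.84, 0.55, -0.57, 0],
[0.023, 0.0, 0.007, 1.84, 0.52, -0.58, 0],
[0.023, 0.0, 0.007, 1.85, 0.5, -0.59, 0],
[0.023, 0.0, 0.007, 1.85, 0.47, -0.6, 0],
[0.023, 0.0, 0.007, 1.85, 0.44, -0.61, 0]]]
```

Request:
arm_command(series=[[[0.023,0,0.007,1.8,0.6,-0.6,0],[0.023,0,0.007,1.8,0.5,-0.6,0],[0.023,0,0.007,1.8,0.5,-0.6,0],[0.023,0,0.007,1.8,0.5,-0.6,0],[0.023,0,0.007,1.8,0.5,-0.6,0],[0.023,0,0.007,1.8,0.4,-0.6,0],[0,0,0,0,0,0,0]]])

```text
time: 23.1
tool_pos: [0.5455, -0.3605, 0.1175]
tcp_rot: [-2.21, -0.036, 2.222]
wrist_force: [-0.2, -0.0, -2.3]
width: 0.191
```

```bash
python3 - <<'E'
from pp import *
from h import *
st(); snap('scene','s7'); crop('s7',270,170,470,320,4,'s7c')
plan([.556,-.352,.066],tool_from_boat(Rboat(-3.089,0),1),5,0)
E
```

```text
t 23.1 pos [ 0.5455 -0.3605  0.1175] R
 [[-0.0052  0.0109 -0.9999]
 [ 0.0213 -0.9997 -0.011 ]
 [-0.9998 -0.0214  0.005 ]] F [-0.1687 -0.0049 -2.3069] w 0.19081082781229058 q [-0.6291  0.3443  1.7632  0.0163  1.051   0.9225]
step mm 10.92231673773461 rot/row 0.009151657028116173
[[[-0.008, 0.001, 0.004, 1.06, -0.16, -0.21, 0],
[-0.008, 0.001, 0.004, 1.06, -0.16, -0.21, 0],
[-0.008, 0.001, 0.004, 1.06, -0.16, -0.21, 0],
[-0.008, 0.001, 0.004, 1.06, -0.16, -0.21, 0],
[-0.008, 0.001, 0.004, 1.06, -0.17, -0.21, 0]]]
```

View pics/s7c.png

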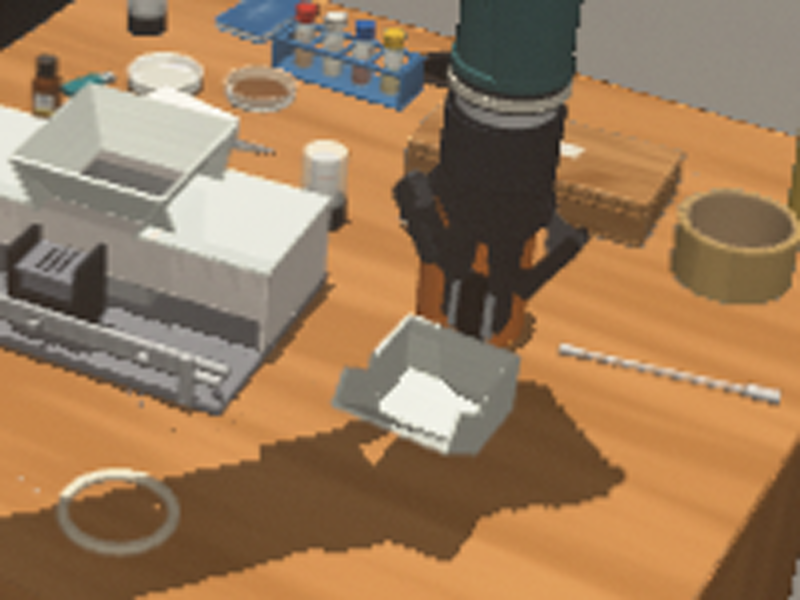

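Request:
arm_command(series=[[[-0.008,0.001,0.005,1,-0.2,-0.2,0],[-0.008,0.001,0.005,1,-0.2,-0.2,0],[-0.008,0.001,0.005,1,-0.2,-0.2,0],[-0.008,0.001,0.005,1,-0.2,-0.2,0],[-0.008,0.001,0.005,0.7,0,0,0],[0,0,0,0,0,0,0]]])

```text
time: 23.75
tool_pos: [0.5538, -0.353, 0.072]
tcp_rot: [2.198, 0.05, -2.186]
wrist_force: [0.2, 0.0, -2.0]
width: 0.187
```

```bash
python3 - <<'E'
from pp import *
from h import *
st()
E
```

```text
t 23.75 pos [ 0.5538 -0.353   0.072 ] R
 [[ 0.0058  0.0524 -0.9986]
 [-0.0063 -0.9986 -0.0525]
 [-1.      0.0066 -0.0054]] F [ 0.2473  0.0334 -1.9721] w 0.1867062425141777 q [-0.6044  0.3854  1.802  -0.0023  0.9459  0.9152]
```

Request:
arm_command(series=[[[0,0.002,0,0.4,0,0,0],[0,0.002,0,0.3,0,0,0],[0,0,0,0.2,0,0,0],[0,0,0,0.1,0,0,0]]])

```text
time: 24.15
tool_pos: [0.5555, -0.3533, 0.0628]
tcp_rot: [2.205, 0.05, -2.177]
wrist_force: [-0.1, 1.6, 0.8]
width: 0.187
```

Request:
arm_command(series=[[[0,0,0,0,0,0,0.3],[0,0,0,0,0,0,0.5],[0,0,0,0,0,0,0.6],[0,0,0,0,0,0,0.6],[0,0,0,-1,0,0,0.6],[0,0,0,-3,0,0,0.6],[0,0,0,-4,0,0,0.6],[0,0,0,-4,0,0,0.6],[0,0,0,-4,0,0,0.6],[0,0,0,-4,0,0,0.6]]], newtons=60)

```text
time: 25.15
tool_pos: [0.5488, -0.3498, 0.2646]
tcp_rot: [2.195, 0.058, -2.194]
wrist_force: [-0.2, -0.2, -0.2]
width: 0.6
```

```bash
python3 - <<'E'
from pp import *
from h import *
st(); snap('wrist','w12'); snap('scene','s8'); crop('s8',270,170,470,320,4,'s8c')
E
```

```text
t 25.15 pos [ 0.5488 -0.3498  0.2646] R
 [[ 0.0004  0.0527 -0.9986]
 [ 0.0004 -0.9986 -0.0527]
 [-1.     -0.0003 -0.0004]] F [-0.1615 -0.1983 -0.2327] w 0.5995100678500768 q [-0.6059  0.212   1.6466  0.0005  1.2829  0.9119]
```

View pics/s8c.png

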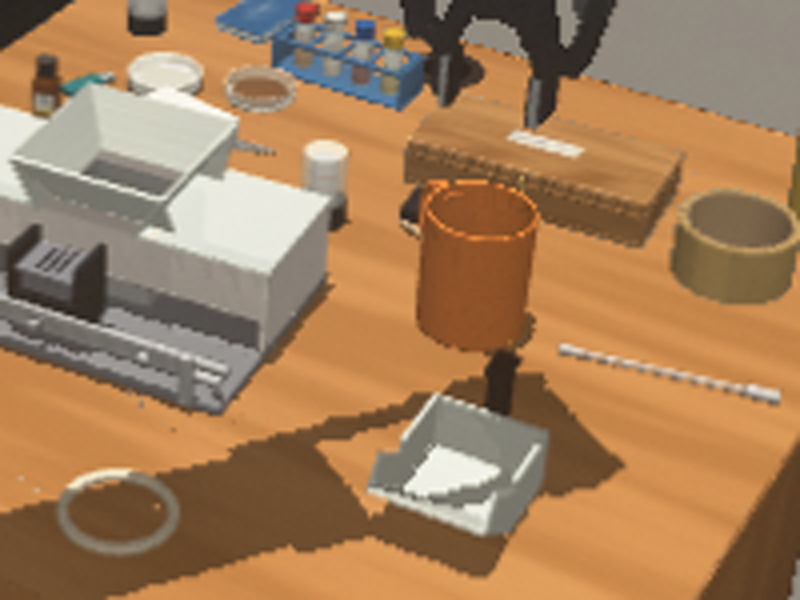

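View pics/w12.png

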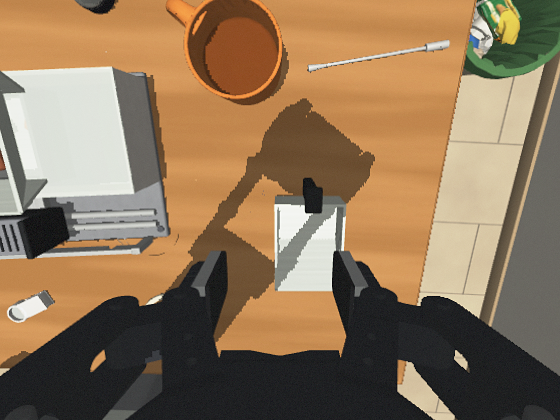

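```bash
python3 - <<'E'
from pp import *
from h import *
plan([.55,.02,.32],down(-1.474),14,0.6)
E
```

```text
step mm 26.80899518991555 rot/row 0.11534498448428454
[[[-0.115, -0.0, -0.001, -0.36, -2.65, -0.13, 0.6],
[-0.115, -0.0, -0.001, -0.36, -2.62, -0.43, 0.6],
[-0.115, -0.0, -0.001, -0.36, -2.55, -0.73, 0.6],
[-0.115, -0.0, -0.001, -0.35, -2.45, -1.02, 0.6],
[-0.115, -0.0, -0.001, -0.35, -2.32, -1.29, 0.6],
[-0.115, -0.0, -0.001, -0.35, -2.16, -1.55, 0.6],
[-0.115, -0.0, -0.001, -0.35, -1.96, -1.79, 0.6],
[-0.115, -0.0, -0.001, -0.35, -1.75, -2.01, 0.6],
[-0.115, -0.0, -0.001, -0.34, -1.5, -2.19, 0.6],
[-0.115, -0.0, -0.001, -0.34, -1.24, -2.35, 0.6],
[-0.115, -0.0, -0.001, -0.34, -0.96, -2.48, 0.6],
[-0.115, -0.0, -0.001, -0.34, -0.67, -2.57, 0.6],
[-0.115, -0.0, -0.001, -0.34, -0.37, -2.63, 0.6],
[-0.115, -0.0, -0.001, -0.34, -0.07, -2.66, 0.6]]]
```

Request:
arm_command(series=[[[-0.115,0,0,-0.8,-2.6,-0.1,0.6],[-0.115,0,0,-0.8,-2.6,-0.4,0.6],[-0.115,0,0,-0.5,-2.5,-0.7,0.6],[-0.115,0,0,-0.4,-2.5,-1,0.6],[-0.115,0,0,-0.4,-2.3,-1.3,0.6],[-0.115,0,0,-0.4,-2.2,-1.6,0.6],[-0.115,0,0,-0.4,-2,-1.8,0.6],[-0.115,0,0,-0.4,-1.8,-2,0.6],[-0.115,0,0,-0.4,-1.5,-2.2,0.6],[-0.115,0,0,-0.4,-1.2,-2.4,0.6]]])

```text
time: 26.25
tool_pos: [0.5439, -0.0801, 0.3271]
tcp_rot: [1.45, 1.01, -1.432]
wrist_force: [0.2, 0.3, -0.1]
width: 0.599
```

Request:
arm_command(series=[[[-0.115,0,0,-0.3,-1,-2.5,0.6],[-0.115,0,0,-0.3,-0.7,-2.6,0.6],[-0.115,0,0,-0.3,-0.4,-2.6,0.6],[-0.115,0,0,-0.3,0,-2.7,0.6],[0,0,0,0,0,0,0.6]]])

```text
time: 26.75
tool_pos: [0.5365, 0.0341, 0.3409]
tcp_rot: [1.095, 1.25, -1.082]
wrist_force: [0.9, 0.0, 0.6]
width: 0.597
```

```bash
python3 - <<'E'
from pp import *
from h import *
st(); snap('wrist','w13')
E
```

```text
t 26.75 pos [0.5365 0.0341 0.3409] R
 [[ 0.0264  0.9875  0.1553]
 [-0.0127  0.1557 -0.9877]
 [-0.9996  0.0241  0.0166]] F [0.8524 0.0192 0.6466] w 0.5972738078166828 q [ 0.0253 -0.0571  1.7966 -0.0136  1.376  -0.1284]
```

View pics/w13.png

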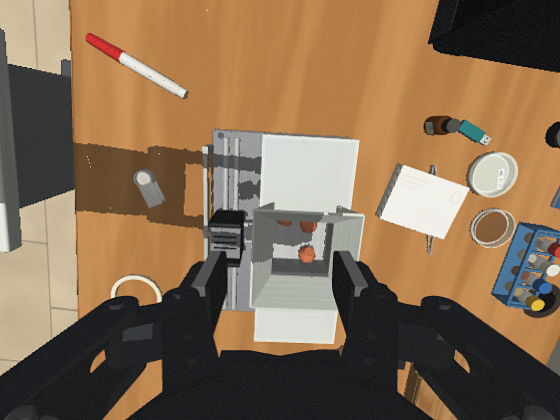

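```bash
python3 - <<'E'
from pp import *
from h import *
z=load('w13');P=cloud(z);print(P[223,285],P[225,308],P[254,307])
plan([.44,.26,.29],down(-1.474),9,0.6)
E
```

```text
[ 0.56354751 -0.0345546   0.03953524] [ 0.59618132 -0.03204675  0.04156315] [ 0.60298171 -0.07669642  0.04059772]
step mm 28.00263788803431 rot/row 0.007102588410108381
[[[0.006, 0.002, -0.003, 0.5, -0.69, -2.67, 0.6],
[0.006, 0.002, -0.003, 0.51, -0.7, -2.66, 0.6],
[0.006, 0.002, -0.003, 0.51, -0.72, -2.66, 0.6],
[0.006, 0.002, -0.003, 0.52, -0.73, -2.65, 0.6],
[0.006, 0.002, -0.003, 0.53, -0.75, -2.65, 0.6],
[0.006, 0.002, -0.003, 0.54, -0.76, -2.64, 0.6],
[0.006, 0.002, -0.003, 0.54, -0.78, -2.63, 0.6],
[0.006, 0.002, -0.003, 0.55, -0.79, -2.63, 0.6],
[0.006, 0.002, -0.003, 0.56, -0.81, -2.62, 0.6]]]
```

Request:
arm_command(series=[[[0.006,0.002,-0.003,0.5,-0.7,-2.7,0.6],[0.006,0.002,-0.003,0.5,-0.7,-2.7,0.6],[0.006,0.002,-0.003,0.5,-0.7,-2.7,0.6],[0.006,0.002,-0.003,0.5,-0.7,-2.7,0.6],[0.006,0.002,-0.003,0.5,-0.7,-2.7,0.6],[0.006,0.002,-0.003,0.5,-0.8,-2.6,0.6],[0.006,0.002,-0.003,0.5,-0.8,-2.6,0.6],[0.006,0.002,-0.003,0.5,-0.8,-2.6,0.6],[0.006,0.002,-0.003,0.5,-0.8,-2.6,0.6],[0,0,0,0,0,0,0.6]]])

```text
time: 27.8
tool_pos: [0.442, 0.2583, 0.2905]
tcp_rot: [1.155, 1.236, -1.162]
wrist_force: [0.1, -0.8, -0.3]
width: 0.598
```

```bash
cat >> h.py <<'E'
def stones(fn,zlo=.003,zhi=.05):
    z=load(fn);P=cloud(z);hsv=cv2.cvtColor(z['p'],cv2.COLOR_BGR2HSV)
    m=((hsv[...,0]<9)|(hsv[...,0]>172))&(hsv[...,1]>110)&(hsv[...,2]>40)&(P[...,2]>zlo)&(P[...,2]<zhi)&(z['d']>0)
    n,l,s,c=cv2.connectedComponentsWithStats(m.astype(np.uint8))
    for i in range(1,n):
        if s[i,4]>25:
            q=P[l==i]; t=q[q[:,2]>q[:,2].max()-.006]
            lo=np.percentile(q,2,axis=0);hi=np.percentile(q,98,axis=0)
            print('red',c[i],s[i,4],'mean',q.mean(0),'box mid',(lo+hi)/2,'size',hi-lo,'top',t.mean(0))
E
python3 - <<'E'
from h import *
st(); snap('wrist','w14'); stones('w14')
E
```

```text
t 27.8 pos [0.442  0.2583 0.2905] R
 [[ 0.0003  0.9977  0.0679]
 [-0.0061  0.0679 -0.9977]
 [-1.     -0.0001  0.0061]] F [ 0.0729 -0.7849 -0.2623] w 0.5982028818739288 q [ 0.4837 -0.0677  1.8976 -0.0057  1.3142  0.4172]
red [449.3067  42.8   ] 75 mean [0.6129 0.4195 0.0407] box mid [0.6147 0.4217 0.0406] size [0.0155 0.0219 0.0103] top [0.6118 0.4207 0.0438]
red [440.1356  52.5254] 59 mean [0.6175 0.416  0.0133] box mid [0.6169 0.4208 0.0141] size [0.0164 0.0194 0.0171] top [0.6208 0.4126 0.0209]
red [276.5    170.1471] 34 mean [0.4385 0.2695 0.0211] box mid [0.4377 0.2696 0.0212] size [0.0131 0.0108 0.0105] top [0.4353 0.2696 0.0242]
red [170.7302 243.8944] 341 mean [0.3014 0.1583 0.0135] box mid [0.301  0.1574 0.012 ] size [0.0404 0.0213 0.0101] top [0.3013 0.1573 0.0145]
```

View pics/w14.png

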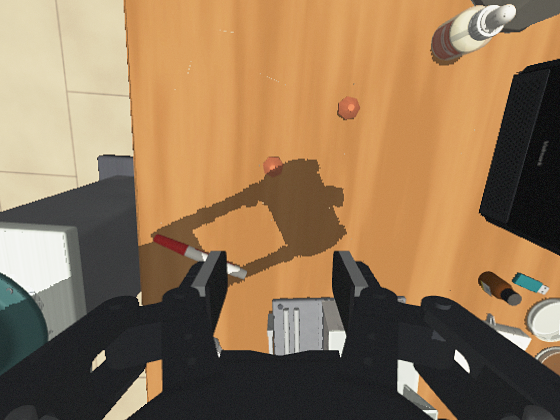

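```bash
python3 - <<'E'
from h import *
crop('top0',0,70,240,250,3.3,'top0e'); 
z=load('top0');P=cloud(z);print(P[124:136:2,132:146:2].round(3).tolist())
z=load('w14');P=cloud(z);np.set_printoptions(precision=4,suppress=True)
for u0,v0 in((273,166),(348,107)):
    q=P[v0-14:v0+15,u0-14:u0+15].reshape(-1,3); q=q[(q[:,2]>.006)&(q[:,2]<.04)]
    lo=np.percentile(q,1,axis=0);hi=np.percentile(q,99,axis=0); print(len(q),(lo+hi)/2,hi-lo,q[q[:,2]>.02].mean(0))
E
```

```text
[[[0.893, 0.561, -0.008], [0.866, 0.531, 0.066], [0.867, 0.525, 0.063], [0.866, 0.517, 0.065], [0.867, 0.51, 0.063], [0.736, 0.402, 0.418], [0.735, 0.396, 0.42]], [[0.884, 0.559, -0.003], [0.862, 0.533, 0.058], [0.864, 0.528, 0.051], [0.86, 0.517, 0.062], [0.864, 0.513, 0.052], [0.729, 0.401, 0.42], [0.729, 0.396, 0.419]], [[0.875, 0.557, 0.001], [0.875, 0.55, 0.0], [0.856, 0.527, 0.052], [0.854, 0.518, 0.058], [0.854, 0.511, 0.057], [0.724, 0.401, 0.418], [0.725, 0.397, 0.415]], [[0.866, 0.556, 0.003], [0.87, 0.552, -0.007], [0.855, 0.532, 0.033], [0.85, 0.52, 0.049], [0.851, 0.514, 0.044], [0.719, 0.402, 0.414], [0.718, 0.396, 0.417]], [[0.855, 0.553, 0.011], [0.859, 0.549, 0.0], [0.858, 0.54, 0.004], [0.861, 0.536, -0.006], [0.85, 0.519, 0.025], [0.719, 0.406, 0.399], [0.714, 0.396, 0.413]], [[0.852, 0.556, 0.0], [0.852, 0.549, -0.0], [0.851, 0.541, 0.001], [0.851, 0.534, 0.0], [0.853, 0.527, -0.004], [0.852, 0.519, -0.003], [0.714, 0.401, 0.395]]]
322 [0.4332 0.2726 0.0182] [0.0238 0.0234 0.0161] [0.4335 0.2725 0.0231]
382 [0.5199 0.3496 0.018 ] [0.0239 0.024  0.0173] [0.5197 0.3498 0.0231]
```

View pics/top0e.png

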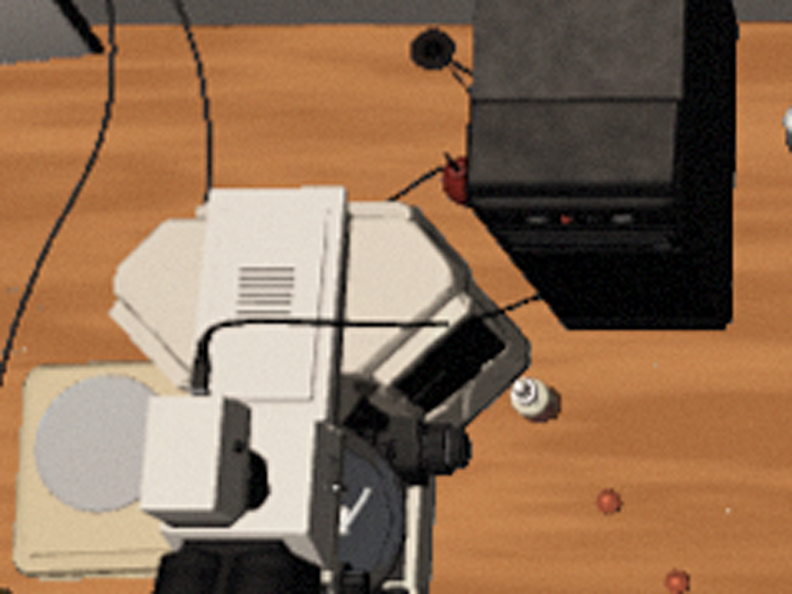

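```bash
python3 - <<'E'
from h import *
plan([.4334,.2726,.08],down(-1.5),7,0.6)
plan([.4334,.2726,.024],down(-1.5),5,0.6,p0=[.4334,.2726,.08],R0=down(-1.5))
E
```

```text
step mm 30.23486632409903 rot/row 0.0011154099423912862
[[[-0.0, 0.001, -0.0, 3.01, -0.12, -0.25, 0.6],
[-0.0, 0.001, -0.0, 3.01, -0.12, -0.25, 0.6],
[-0.0, 0.001, -0.0, 3.01, -0.12, -0.24, 0.6],
[-0.0, 0.001, -0.0, 3.01, -0.12, -0.24, 0.6],
[-0.0, 0.001, -0.0, 3.01, -0.12, -0.24, 0.6],
[-0.0, 0.001, -0.0, 3.01, -0.12, -0.23, 0.6],
[-0.0, 0.001, -0.0, 3.01, -0.12, -0.23, 0.6]]]
step mm 11.2 rot/row 0.0
[[[0.0, 0.0, 0.0, 1.12, 0.0, 0.0, 0.6],
[0.0, 0.0, 0.0, 1.12, 0.0, 0.0, 0.6],
[0.0, 0.0, 0.0, 1.12, 0.0, 0.0, 0.6],
[0.0, 0.0, 0.0, 1.12, 0.0, 0.0, 0.6],
[0.0, 0.0, 0.0, 1.12, 0.0, 0.0, 0.6]]]
```

Request:
arm_command(series=[[[0,0,0,3,-0.1,-0.3,0.6],[0,0,0,3,-0.1,-0.3,0.6],[0,0,0,3,-0.1,-0.2,0.6],[0,0,0,3,-0.1,-0.2,0.6],[0,0,0,3,-0.1,-0.2,0.6],[0,0,0,3,-0.1,-0.2,0.6],[0,0,0,2.5,-0.1,-0.2,0.6],[0,0,0,0,0,0,0.6]]])

```text
time: 28.65
tool_pos: [0.4461, 0.261, 0.0848]
tcp_rot: [1.171, 1.215, -1.164]
wrist_force: [-0.7, 0.5, 0.4]
width: 0.6
```

```bash
python3 - <<'E'
from h import *
st(); snap('wrist','w15')
plan([.4334,.2726,.025],down(-1.5),6,0.6)
E
```

```text
t 28.65 pos [0.4461 0.261  0.0848] R
 [[ 0.0152  0.9985  0.0522]
 [-0.0091  0.0523 -0.9986]
 [-0.9998  0.0147  0.0099]] F [-0.7442  0.4843  0.4109] w 0.5998206892233244 q [ 0.4909  0.1323  2.0999 -0.0194  0.9004  0.4506]
step mm 10.687071440845322 rot/row 0.004474785539622689
[[[-0.003, 0.001, -0.003, 1.02, -0.24, -0.2, 0.6],
[-0.003, 0.001, -0.003, 1.02, -0.24, -0.2, 0.6],
[-0.003, 0.001, -0.003, 1.02, -0.23, -0.2, 0.6],
[-0.003, 0.001, -0.003, 1.02, -0.23, -0.2, 0.6],
[-0.003, 0.001, -0.003, 1.03, -0.23, -0.2, 0.6],
[-0.003, 0.001, -0.003, 1.03, -0.22, -0.2, 0.6]]]
```

View pics/w15.png

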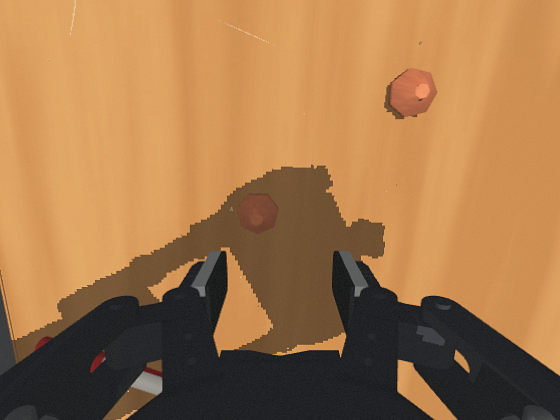

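Request:
arm_command(series=[[[0,0.001,-0.003,0.2,-0.7,-0.6,0.6],[0,0.001,-0.003,0.2,-0.7,-0.6,0.6],[0,0,-0.003,1,0,0,0.6],[0,0,-0.003,1,0,0,0.6],[0,0,0,0,0,0,0.6]]])

```text
time: 29.2
tool_pos: [0.4371, 0.2748, 0.0672]
tcp_rot: [1.178, 1.22, -1.162]
wrist_force: [0.2, -0.4, -0.1]
width: 0.598
```

```bash
python3 - <<'E'
from h import *
st()
plan([.4334,.2726,.025],down(-1.5),4,0.6)
E
```

```text
t 29.2 pos [0.4371 0.2748 0.0672] R
 [[ 0.0151  0.9986  0.0503]
 [-0.0012  0.0503 -0.9987]
 [-0.9999  0.0151  0.0019]] F [ 0.1767 -0.3519 -0.0691] w 0.5978469598972256 q [ 0.5184  0.1545  2.114  -0.0112  0.8606  0.4754]
step mm 10.616186363515949 rot/row 0.006380813071947514
[[[-0.005, 0.001, -0.004, 1.05, -0.11, 0.05, 0.6],
[-0.005, 0.001, -0.004, 1.05, -0.11, 0.05, 0.6],
[-0.005, 0.001, -0.004, 1.06, -0.1, 0.05, 0.6],
[-0.005, 0.001, -0.004, 1.06, -0.1, 0.05, 0.6]]]
```

Request:
arm_command(series=[[[0,0.001,-0.004,1,-0.1,0.1,0.6],[0,0,-0.004,1,-0.1,0.1,0.6],[0,0,-0.004,1,-0.1,0,0.6],[0,0,-0.004,1.1,0,0,0.6],[0,0,0,0.1,0,0,0.6],[0,0,0,0,0,0,0.6]]])

```text
time: 29.8
tool_pos: [0.434, 0.2721, 0.0204]
tcp_rot: [1.169, 1.234, -1.176]
wrist_force: [-0.4, 0.5, 0.3]
width: 0.599
```

```bash
python3 - <<'E'
from h import *
st(); snap('wrist','w16')
E
```

```text
t 29.8 pos [0.434  0.2721 0.0204] R
 [[-0.0039  0.9987  0.0504]
 [-0.002   0.0504 -0.9987]
 [-1.     -0.004   0.0018]] F [-0.4474  0.5205  0.2671] w 0.5992159661361816 q [0.5113 0.2297 2.1337 0.0002 0.7825 0.4608]
```

View pics/w16.png

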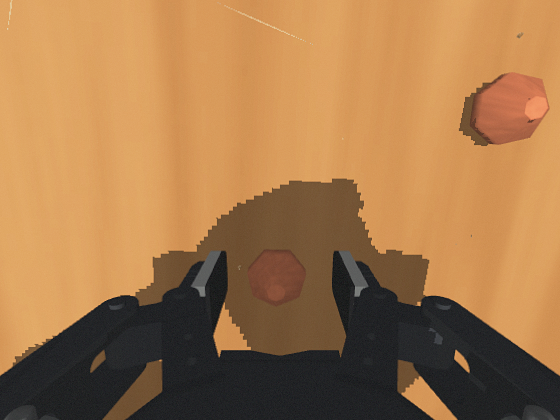

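Request:
arm_command(series=[[[0,0,0,-0.3,0,0,0.4],[0,0,0,0,0,0,0],[0,0,0,0,0,0,0],[0,0,0,0,0,0,0],[0,0,0,0,0,0,0],[0,0,0,0,0,0,0]]], newtons=50)

```text
time: 30.45
tool_pos: [0.4354, 0.273, 0.0259]
tcp_rot: [1.172, 1.233, -1.172]
wrist_force: [-0.1, -0.5, -0.2]
width: 0.28
```

Request:
arm_command(series=[[[0,0,0,-1,0,0,0],[0,0,0,-3,0,0,0],[0,0,0,-4,0,0,0],[0,0,0,0,0,0,0]]])

```text
time: 30.85
tool_pos: [0.4344, 0.2724, 0.1087]
tcp_rot: [1.169, 1.234, -1.175]
wrist_force: [0.9, -0.5, 0.2]
width: 0.284
```

```bash
python3 - <<'E'
from h import *
st(); snap('wrist','w17')
E
```

```text
t 30.85 pos [0.4344 0.2724 0.1087] R
 [[-0.0035  0.9987  0.0505]
 [-0.0018  0.0505 -0.9987]
 [-1.     -0.0036  0.0016]] F [ 0.8942 -0.5387  0.1755] w 0.2837181117247892 q [0.5114 0.1    2.0836 0.0002 0.9619 0.4608]
```

View pics/w17.png

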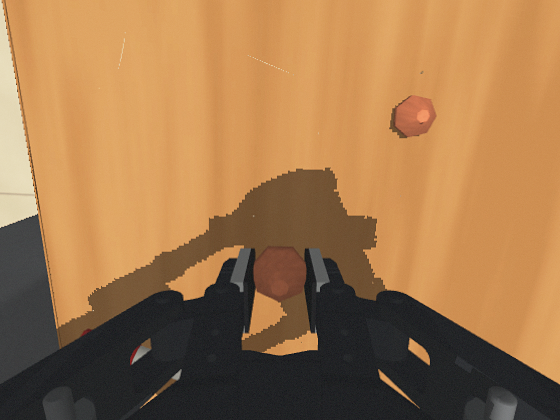

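```bash
python3 - <<'E'
from h import *
print(W(.5785,-.1108))
plan([.46,.20,.21],down(-1.474),4,0)
plan([.577,-.07,.20],down(-1.474),10,0,p0=[.46,.20,.21],R0=down(-1.474))
E
```

```text
[ 0.58651133 -0.05425261]
step mm 32.21980859831531 rot/row 0.011761211475797893
[[[-0.012, 0.001, 0.002, -2.59, 0.57, 1.83, 0],
[-0.012, 0.001, 0.002, -2.59, 0.55, 1.83, 0],
[-0.012, 0.001, 0.002, -2.59, 0.54, 1.84, 0],
[-0.012, 0.001, 0.002, -2.59, 0.52, 1.84, 0]]]
step mm 29.442995771490374 rot/row 0.0
[[[0.0, 0.0, 0.0, 0.1, 0.9, 2.8, 0],
[0.0, 0.0, 0.0, 0.1, 0.9, 2.8, 0],
[0.0, 0.0, 0.0, 0.1, 0.9, 2.8, 0],
[0.0, 0.0, 0.0, 0.1, 0.9, 2.8, 0],
[0.0, 0.0, 0.0, 0.1, 0.9, 2.8, 0],
[0.0, 0.0, 0.0, 0.1, 0.9, 2.8, 0],
[0.0, 0.0, 0.0, 0.1, 0.9, 2.8, 0],
[0.0, 0.0, 0.0, 0.1, 0.9, 2.8, 0],
[0.0, 0.0, 0.0, 0.1, 0.9, 2.8, 0],
[0.0, 0.0, 0.0, 0.1, 0.9, 2.8, 0]]]
```

Request:
arm_command(series=[[[-0.012,0,0.002,-2.6,0.6,1.8,0],[-0.012,0,0.002,-2.6,0.6,1.8,0],[-0.012,0,0.002,-2.6,0.5,1.8,0],[-0.012,0,0.002,-2.6,0.5,1.8,0],[0,0,0,0,0.9,2.8,0],[0,0,0,0,0.9,2.8,0],[0,0,0,0,0.9,2.8,0],[0,0,0,0,0.9,2.8,0],[0,0,0,0,0.9,2.8,0],[0,0,0,0,0.9,2.8,0]]])

```text
time: 31.9
tool_pos: [0.5269, 0.0326, 0.2074]
tcp_rot: [1.119, 1.263, -1.141]
wrist_force: [-0.1, 0.4, -0.1]
width: 0.28
```

```bash
python3 - <<'E'
from h import *
st()
plan([.577,-.07,.20],down(-1.474),4,0)
E
```

```text
t 31.9 pos [0.5269 0.0326 0.2074] R
 [[-0.0123  0.9941  0.1076]
 [-0.007   0.1076 -0.9942]
 [-0.9999 -0.0129  0.0057]] F [-0.146   0.4325 -0.1126] w 0.28000359141405573 q [ 0.0189  0.0281  1.9597 -0.0074  1.1663 -0.086 ]
step mm 28.60823189813903 rot/row 0.004480208582367825
[[[0.003, 0.001, 0.003, 0.19, 0.97, 2.68, 0],
[0.003, 0.001, 0.003, 0.19, 0.98, 2.68, 0],
[0.003, 0.001, 0.003, 0.19, 0.98, 2.68, 0],
[0.003, 0.001, 0.003, 0.18, 0.99, 2.68, 0]]]
```

Request:
arm_command(series=[[[0.003,0,0.003,0,1,2.7,0],[0.003,0,0.003,0,1,2.7,0],[0.003,0,0.003,0,1,2.7,0],[0.003,0,0.003,0,1,2.7,0],[0,0,0,0,0,0,0]]])

```text
time: 32.4
tool_pos: [0.5766, -0.0781, 0.2014]
tcp_rot: [1.133, 1.254, -1.151]
wrist_force: [0.7, -0.6, 0.1]
width: 0.284
```

```bash
python3 - <<'E'
from h import *
st(); snap('wrist','w18')
plan([.577,-.07,.14],down(-1.474),4,0)
E
```

```text
t 32.4 pos [ 0.5766 -0.0781  0.2014] R
 [[-0.0093  0.9957  0.0918]
 [-0.0055  0.0917 -0.9958]
 [-0.9999 -0.0098  0.0047]] F [ 0.7393 -0.5723  0.0628] w 0.2837004826361119 q [-0.1734  0.1326  1.8584 -0.0077  1.1588 -0.2622]
step mm 15.320550159678628 rot/row 0.0031809367918998444
[[[-0.001, 0.001, 0.003, 1.52, 0.07, -0.17, 0],
[-0.001, 0.001, 0.003, 1.52, 0.07, -0.17, 0],
[-0.001, 0.001, 0.003, 1.52, 0.06, -0.16, 0],
[-0.001, 0.001, 0.003, 1.52, 0.06, -0.16, 0]]]
```

View pics/w18.png

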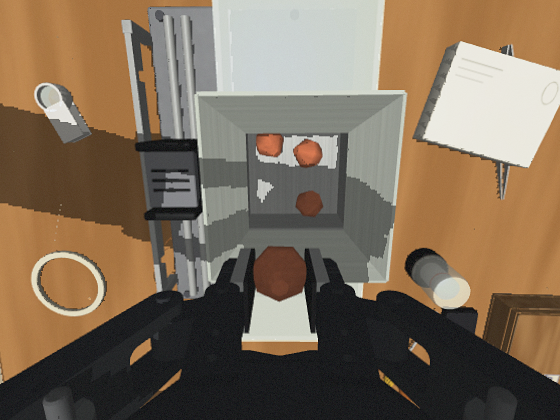

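Request:
arm_command(series=[[[0,0,0.003,1.6,0.1,-0.2,0],[0,0,0.003,1.6,0.1,-0.2,0],[0,0,0.003,1.6,0.1,-0.2,0],[0,0,0.003,1.4,0.1,-0.1,0],[0,0,0,0,0,0,0],[0,0,0,0,0,0,0.5],[0,0,0,0,0,0,0.5],[0,0,0,0,0,0,0.5],[0,0,0,0,0,0,0.5]]])

```text
time: 33.35
tool_pos: [0.5752, -0.0644, 0.1355]
tcp_rot: [1.138, 1.255, -1.142]
wrist_force: [-0.4, 0.9, 0.8]
width: 0.498
```

Request:
arm_command(series=[[[0,0,0,-2,0,0,0.5],[0,0,0,-4,0,0,0.5],[0,0,0,-4,0,0,0.5],[0,0,0,0,0,0,0.5]]])

```text
time: 33.75
tool_pos: [0.5756, -0.0649, 0.2397]
tcp_rot: [1.138, 1.255, -1.142]
wrist_force: [0.3, -0.5, 0.1]
width: 0.497
```

```bash
python3 - <<'E'
from h import *
st(); snap('wrist','w19'); snap('top','t19');stones('top0');print();stones('t19')
plan([.5199,.3497,.22],down(-1.3),14,0.6)
E
```

```text
t 33.75 pos [ 0.5756 -0.0649  0.2397] R
 [[-0.0036  0.9956  0.0936]
 [-0.0001  0.0936 -0.9956]
 [-1.     -0.0036 -0.0002]] F [ 0.2776 -0.4607  0.1115] w 0.49661990288286645 q [-0.1549  0.0953  1.8268 -0.0007  1.223  -0.2484]
red [377.0526 220.0789] 38 mean [ 0.5242 -0.336   0.022 ] box mid [ 0.5243 -0.3366  0.0182] size [0.0206 0.0228 0.0245] top [ 0.5263 -0.3359  0.0276]
red [184.     221.7353] 34 mean [0.518  0.3465 0.0203] box mid [0.5184 0.3473 0.0181] size [0.0172 0.0217 0.025 ] top [0.5212 0.347  0.0298]
red [388.     221.1714] 35 mean [ 0.5204 -0.3744  0.0215] box mid [ 0.5203 -0.3748  0.0213] size [0.0185 0.0213 0.0217] top [ 0.5218 -0.3746  0.0379]
red [382.0303 228.6364] 33 mean [ 0.4934 -0.352   0.024 ] box mid [ 0.4938 -0.3524  0.0235] size [0.0198 0.02   0.0192] top [ 0.4925 -0.3529  0.0314]
red [204.8378 245.9189] 37 mean [0.4322 0.2702 0.0189] box mid [0.4323 0.2702 0.0183] size [0.0204 0.021  0.0197] top [0.4336 0.271  0.0338]
red [236.9811 284.0566] 53 mean [0.3    0.1554 0.0134] box mid [0.3    0.1554 0.0142] size [0.0411 0.0211 0.0174] top [0.2892 0.1573 0.0299]

r
[... 444 characters left out ...]
0153616172188 rot/row 0.012672001262365722
[[[-0.013, -0.0, 0.001, 0.11, -0.1, -2.98, 0.6],
[-0.013, -0.0, 0.001, 0.11, -0.06, -2.98, 0.6],
[-0.013, -0.0, 0.001, 0.11, -0.02, -2.98, 0.6],
[-0.013, -0.0, 0.001, 0.11, 0.01, -2.98, 0.6],
[-0.013, -0.0, 0.001, 0.11, 0.05, -2.98, 0.6],
[-0.013, -0.0, 0.001, 0.11, 0.09, -2.98, 0.6],
[-0.013, -0.0, 0.001, 0.11, 0.13, -2.98, 0.6],
[-0.013, -0.0, 0.001, 0.11, 0.17, -2.98, 0.6],
[-0.013, -0.0, 0.001, 0.11, 0.2, -2.98, 0.6],
[-0.013, -0.0, 0.001, 0.11, 0.24, -2.97, 0.6],
[-0.013, -0.0, 0.001, 0.1, 0.28, -2.97, 0.6],
[-0.013, -0.0, 0.001, 0.1, 0.32, -2.97, 0.6],
[-0.013, -0.0, 0.001, 0.1, 0.35, -2.96, 0.6],
[-0.013, -0.0, 0.001, 0.1, 0.39, -2.96, 0.6]]]
```

View pics/w19.png

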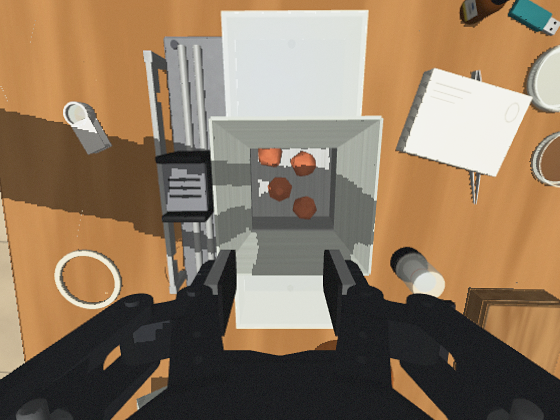

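```bash
python3 - <<'E'
from h import *
z=load('top0');P=cloud(z)
m=(P[...,0]>.38)&(P[...,0]<.64)&(P[...,1]>.3)&(P[...,1]<.55)&(P[...,2]>.04)
for a in range(38,64,2):
    mm=m&(abs(P[...,0]-a/100)<.01)
    q=P[mm]; 
    if len(q): i=q[:,1].argmin(); print(a,q[i], len(q))
E
```

```text
38 [0.38401429 0.5362752  0.3458553 ] 35
40 [0.40086298 0.53076841 0.25106069] 147
42 [0.42757243 0.52438262 0.18741745] 152
44 [0.44804632 0.51832908 0.17956347] 184
46 [0.46352136 0.51435765 0.18495503] 186
48 [0.48657586 0.51615432 0.18348798] 184
50 [0.49061062 0.51778864 0.17888242] 174
52 [0.51455592 0.52400968 0.17381298] 156
54 [0.54588933 0.48426764 0.09625117] 184
56 [0.5631889  0.48157239 0.09684176] 198
58 [0.57404258 0.4826214  0.09501658] 235
60 [0.60934044 0.42291226 0.04628051] 397
62 [0.62628143 0.40834224 0.05134493] 544
```

Request:
arm_command(series=[[[0.009,0,0,0.1,-0.1,-3,0.6],[0.009,0,0,0.1,-0.1,-3,0.6],[0.009,0,0,0.1,-0.1,-3,0.6],[0.009,0,0,0.1,-0.2,-3,0.6],[0.009,0,0,0.1,-0.2,-3,0.6],[0.009,0,0,0.1,-0.2,-3,0.6],[0.009,0,0,0.1,-0.2,-3,0.6],[0.009,0,0,0.1,-0.3,-3,0.6],[0.009,0,0,0.1,-0.3,-3,0.6],[0.009,0,0,0.1,-0.3,-3,0.6]]])

```text
time: 34.85
tool_pos: [0.5282, 0.2388, 0.2081]
tcp_rot: [1.196, 1.227, -1.244]
wrist_force: [0.5, 0.4, -0.3]
width: 0.605
```

```bash
python3 - <<'E'
from h import *
st()
plan([.5199,.3497,.16],down(-1.6),6,0.6)
E
```

```text
t 34.85 pos [0.5282 0.2388 0.2081] R
 [[-0.035   0.9993 -0.0089]
 [-0.0046 -0.0091 -0.9999]
 [-0.9994 -0.0349  0.0049]] F [ 0.4747  0.4003 -0.3412] w 0.6049779377249497 q [0.3768 0.1385 1.8392 0.0093 1.1982 0.3822]
step mm 20.19510674811222 rot/row 0.00677841041825944
[[[0.003, 0.001, 0.006, 0.8, -0.13, -1.85, 0.6],
[0.003, 0.001, 0.006, 0.8, -0.14, -1.85, 0.6],
[0.003, 0.001, 0.006, 0.8, -0.15, -1.85, 0.6],
[0.003, 0.001, 0.006, 0.8, -0.16, -1.85, 0.6],
[0.003, 0.001, 0.006, 0.8, -0.17, -1.85, 0.6],
[0.003, 0.001, 0.006, 0.8, -0.18, -1.85, 0.6]]]
```

Request:
arm_command(series=[[[0.003,0,0.006,0.8,-0.1,-1.9,0.6],[0.003,0,0.006,0.8,-0.1,-1.9,0.6],[0.003,0,0.006,0.8,-0.2,-1.9,0.6],[0.003,0,0.006,0.8,-0.2,-1.9,0.6],[0.003,0,0.006,0.8,-0.2,-1.9,0.6],[0.003,0,0.006,0.8,-0.2,-1.7,0.6],[0,0,0,0,0,0,0.6]]])

```text
time: 35.55
tool_pos: [0.5099, 0.355, 0.1441]
tcp_rot: [1.209, 1.198, -1.245]
wrist_force: [0.7, -0.2, 0.1]
width: 0.597
```

```bash
python3 - <<'E'
from h import *
st();snap('wrist','w20')
plan([.5199,.3497,.06],down(-1.6),6,0.6)
E
```

```text
t 35.55 pos [0.5099 0.355  0.1441] R
 [[-0.0153  0.9996 -0.0236]
 [-0.0142 -0.0238 -0.9996]
 [-0.9998 -0.015   0.0146]] F [ 0.6984 -0.1508  0.0893] w 0.5965543960188935 q [ 0.57    0.2636  1.8147 -0.0042  1.0839  0.5957]
step mm 14.179726261520385 rot/row 0.003692866918438011
[[[0.001, 0.003, 0.003, 1.4, 0.19, 0.05, 0.6],
[0.001, 0.003, 0.003, 1.41, 0.18, 0.05, 0.6],
[0.001, 0.003, 0.003, 1.41, 0.18, 0.05, 0.6],
[0.001, 0.003, 0.003, 1.41, 0.18, 0.06, 0.6],
[0.001, 0.003, 0.003, 1.41, 0.17, 0.06, 0.6],
[0.001, 0.003, 0.003, 1.41, 0.17, 0.06, 0.6]]]
```

View pics/w20.png

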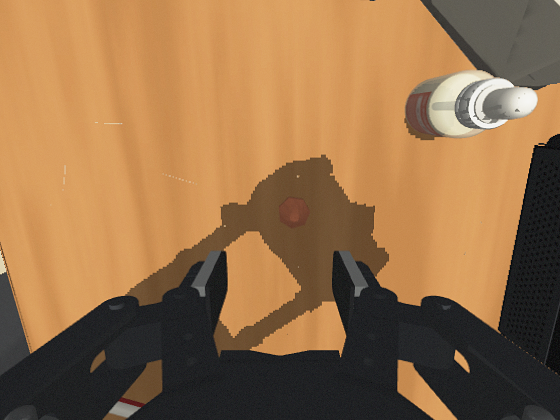

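Request:
arm_command(series=[[[0,0.003,0.003,1.4,0.2,0.1,0.6],[0,0.003,0.003,1.4,0.2,0.1,0.6],[0,0.003,0.003,1.4,0.2,0,0.6],[0,0.003,0.003,1.4,0.2,0,0.6],[0,0.003,0.003,1.4,0.2,0,0.6],[0,0,0,1.2,0.1,0,0.6],[0,0,0,0,0,0,0.6]]])

```text
time: 36.3
tool_pos: [0.5208, 0.343, 0.054]
tcp_rot: [1.226, 1.195, -1.234]
wrist_force: [-0.4, 0.4, -0.6]
width: 0.595
```

```bash
python3 - <<'E'
from h import *
st()
plan([.5199,.3497,.024],down(-1.6),4,0.6)
E
```

```text
t 36.3 pos [0.5208 0.343  0.054 ] R
 [[-0.0024  0.9996 -0.0286]
 [-0.0035 -0.0286 -0.9996]
 [-1.     -0.0023  0.0036]] F [-0.3627  0.4365 -0.6155] w 0.5945428485774341 q [ 0.5434  0.3599  1.8778 -0.0022  0.9078  0.5734]
step mm 7.688342281829014 rot/row 0.0010689708816034088
[[[0.0, 0.001, 0.001, 0.75, -0.02, -0.17, 0.6],
[0.0, 0.001, 0.001, 0.75, -0.03, -0.17, 0.6],
[0.0, 0.001, 0.001, 0.75, -0.03, -0.17, 0.6],
[0.0, 0.001, 0.001, 0.75, -0.03, -0.17, 0.6]]]
```

Request:
arm_command(series=[[[0,0,0,0.7,0,-0.2,0.6],[0,0,0,0.7,0,-0.2,0.6],[0,0,0,0.7,0,-0.2,0.6],[0,0,0,0.6,0,-0.1,0.6],[0,0,0,0,0,0,0.4]]])

```text
time: 36.8
tool_pos: [0.522, 0.3504, 0.0258]
tcp_rot: [1.229, 1.194, -1.232]
wrist_force: [-0.0, -0.4, 0.1]
width: 0.446
```

```bash
python3 - <<'E'
from h import *
st();snap('wrist','w21')
E
```

```text
t 36.8 pos [0.522  0.3504 0.0258] R
 [[-0.0006  0.9996 -0.0293]
 [-0.0025 -0.0293 -0.9996]
 [-1.     -0.0005  0.0025]] F [-0.0373 -0.4068  0.101 ] w 0.44647584308661475 q [ 0.5524  0.4038  1.8792 -0.0024  0.8604  0.5833]
```

View pics/w21.png

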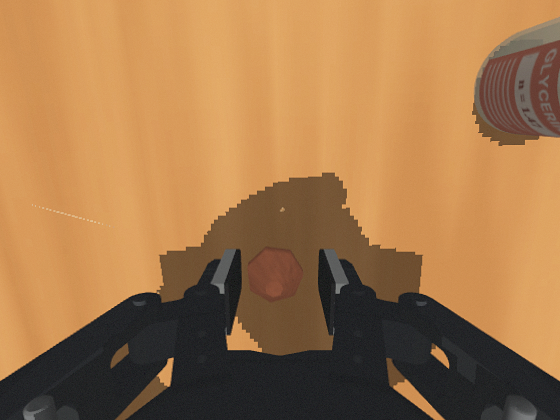

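Request:
arm_command(series=[[[0,0,0,0.1,0,0,0],[0,0,0,0,0,0,0],[0,0,0,0,0,0,0],[0,0,0,0,0,0,0],[0,0,0,0,0,0,0],[0,0,0,-1,0,0,0],[0,0,0,-3,0,0,0],[0,0,0,-4,0,0,0],[0,0,0,-4,0,0,0],[0,0,0,-4,0,0,0]]])

```text
time: 37.85
tool_pos: [0.518, 0.3484, 0.1857]
tcp_rot: [1.217, 1.197, -1.244]
wrist_force: [1.0, 0.5, 0.6]
width: 0.279
```

```bash
python3 - <<'E'
from h import *
st();snap('wrist','w22')
plan([.574,-.065,.21],down(-1.474),15,0)
E
```

```text
t 37.85 pos [0.518  0.3484 0.1857] R
 [[-0.0124  0.9995 -0.0288]
 [-0.0099 -0.0289 -0.9995]
 [-0.9999 -0.0121  0.0103]] F [0.9959 0.5297 0.6103] w 0.2788555463781906 q [ 0.5532  0.2279  1.7765 -0.0021  1.1529  0.5829]
step mm 27.957851229019305 rot/row 0.00838051265920784
[[[-0.008, 0.0, 0.0, -0.09, 0.43, 2.76, 0],
[-0.008, 0.0, 0.0, -0.09, 0.4, 2.76, 0],
[-0.008, 0.0, 0.0, -0.09, 0.38, 2.77, 0],
[-0.008, 0.0, 0.0, -0.09, 0.36, 2.77, 0],
[-0.008, 0.0, 0.0, -0.09, 0.33, 2.77, 0],
[-0.008, 0.0, 0.0, -0.1, 0.31, 2.78, 0],
[-0.008, 0.0, 0.0, -0.1, 0.29, 2.78, 0],
[-0.008, 0.0, 0.0, -0.1, 0.26, 2.78, 0],
[-0.008, 0.0, 0.0, -0.1, 0.24, 2.78, 0],
[-0.008, 0.0, 0.0, -0.1, 0.22, 2.79, 0],
[-0.008, 0.0, 0.0, -0.1, 0.19, 2.79, 0],
[-0.008, 0.0, 0.0, -0.1, 0.17, 2.79, 0],
[-0.008, 0.0, 0.0, -0.1, 0.15, 2.79, 0],
[-0.008, 0.0, 0.0, -0.1, 0.12, 2.79, 0],
[-0.008, 0.0, 0.0, -0.1, 0.1, 2.79, 0]]]
```

View pics/w22.png

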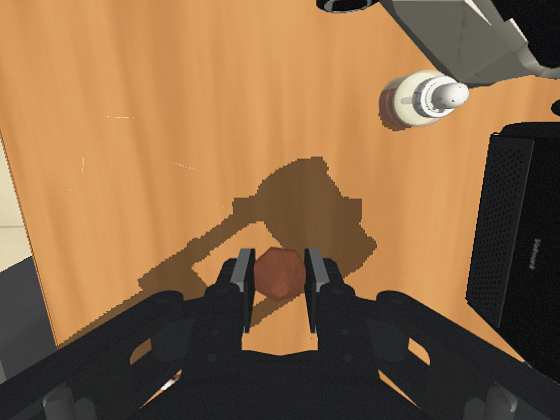

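Request:
arm_command(series=[[[-0.008,0,0,-0.4,0.4,2.8,0],[-0.008,0,0,-0.4,0.4,2.8,0],[-0.008,0,0,-0.4,0.4,2.8,0],[-0.008,0,0,-0.4,0.4,2.8,0],[-0.008,0,0,-0.4,0.3,2.8,0],[-0.008,0,0,-0.4,0.3,2.8,0],[-0.008,0,0,-0.4,0.3,2.8,0],[-0.008,0,0,-0.2,0.3,2.8,0],[-0.008,0,0,-0.2,0.3,2.8,0],[-0.008,0,0,-0.2,0.2,2.8,0]]])

```text
time: 38.9
tool_pos: [0.5615, 0.0665, 0.2431]
tcp_rot: [1.176, 1.228, -1.148]
wrist_force: [-0.2, 0.1, 0.8]
width: 0.284
```

```bash
python3 - <<'E'
from h import *
st()
plan([.570,-.077,.20],down(-1.474),5,0)
E
```

```text
t 38.9 pos [0.5615 0.0665 0.2431] R
 [[ 0.0182  0.998   0.0614]
 [ 0.0059  0.0613 -0.9981]
 [-0.9998  0.0185 -0.0047]] F [-0.2483  0.0501  0.8141] w 0.28382754268572685 q [0.0711 0.0527 1.8659 0.0049 1.2044 0.0081]
step mm 30.01019558597632 rot/row 0.008056172675263004
[[[-0.007, -0.001, -0.004, 0.85, -0.02, 2.88, 0],
[-0.007, -0.001, -0.004, 0.85, -0.04, 2.88, 0],
[-0.007, -0.001, -0.004, 0.85, -0.06, 2.88, 0],
[-0.007, -0.001, -0.004, 0.86, -0.07, 2.88, 0],
[-0.007, -0.001, -0.004, 0.86, -0.09, 2.87, 0]]]
```

Request:
arm_command(series=[[[-0.007,0,-0.004,0.8,0,2.9,0],[-0.007,0,-0.004,0.8,0,2.9,0],[-0.007,0,-0.004,0.8,-0.1,2.9,0],[-0.007,0,-0.004,0.8,-0.1,2.9,0],[-0.007,0,-0.004,0.8,-0.1,2.6,0],[0,0,0,0,0,0,0]]])

```text
time: 39.5
tool_pos: [0.5709, -0.0842, 0.2064]
tcp_rot: [1.144, 1.25, -1.133]
wrist_force: [-0.3, 0.8, -0.1]
width: 0.282
```

```bash
python3 - <<'E'
from h import *
st(); snap('wrist','w23')
plan([.570,-.077,.135],down(-1.474),4,0)
E
```

```text
t 39.5 pos [ 0.5709 -0.0842  0.2064] R
 [[ 0.0061  0.9955  0.0946]
 [ 0.003   0.0946 -0.9955]
 [-1.      0.0064 -0.0024]] F [-0.2637  0.8156 -0.1087] w 0.28183859963493063 q [-0.1919  0.1109  1.8729  0.0045  1.1524 -0.2885]
step mm 18.083317447020836 rot/row 0.0020573923196948703
[[[-0.0, -0.001, -0.002, 1.8, -0.03, -0.14, 0],
[-0.0, -0.001, -0.002, 1.8, -0.03, -0.15, 0],
[-0.0, -0.001, -0.002, 1.8, -0.02, -0.15, 0],
[-0.0, -0.001, -0.002, 1.8, -0.02, -0.15, 0]]]
```

View pics/w23.png

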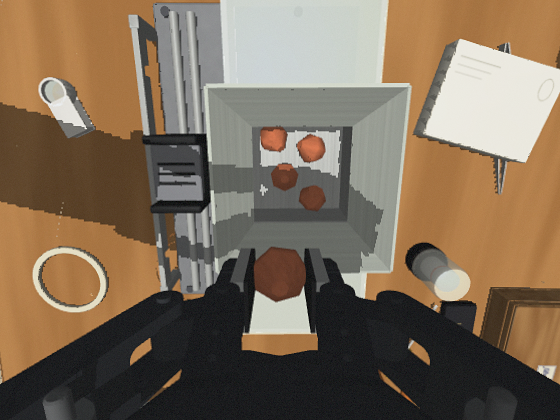

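Request:
arm_command(series=[[[0,0,0,1.8,0.2,-0.1,0],[0,0,0,1.8,0.2,-0.1,0],[0,0,0,1.8,0.1,-0.1,0],[0,0,0,1.7,0,-0.1,0],[0,0,0,0,0,0,0],[0,0,0,0,0,0,0.45],[0,0,0,0,0,0,0.45],[0,0,0,0,0,0,0.45],[0,0,0,0,0,0,0.45]]])

```text
time: 40.45
tool_pos: [0.5813, -0.0723, 0.1437]
tcp_rot: [1.15, 1.241, -1.12]
wrist_force: [0.2, 0.3, 0.7]
width: 0.448
```

Request:
arm_command(series=[[[0,0,0,-2,0,0,0.45],[0,0,0,-4,0,0,0.45],[0,0,0,-4,0,0,0],[0,0,0,-3,0,0,0]]])

```text
time: 40.85
tool_pos: [0.5754, -0.0726, 0.2734]
tcp_rot: [1.148, 1.25, -1.126]
wrist_force: [0.5, -0.5, -0.7]
width: 0.117
```

```bash
python3 - <<'E'
from h import *
st(); snap('wrist','w24'); crop('w24',180,90,400,300,2.8,'w24c'); snap('top','t24')
z=load('w24');P=cloud(z)
m=(P[...,0]>.53)&(P[...,0]<.64)&(P[...,1]>-.11)&(P[...,1]<.0)
hsv=cv2.cvtColor(z['p'],cv2.COLOR_BGR2HSV); mm=((hsv[...,0]<12)|(hsv[...,0]>172))&(hsv[...,1]>100)&m
n,l,s,c=cv2.connectedComponentsWithStats(mm.astype(np.uint8))
for i in range(1,n):
    if s[i,4]>25:
        q=P[l==i]; print(c[i],s[i,4],q.mean(0),'zmax',np.percentile(q[:,2],98),'ab',B(q.mean(0)))
E
```

```text
t 40.85 pos [ 0.5754 -0.0726  0.2734] R
 [[ 0.0111  0.9953  0.0967]
 [ 0.0068  0.0966 -0.9953]
 [-0.9999  0.0118 -0.0057]] F [ 0.4998 -0.5095 -0.7342] w 0.11722807666279474 q [-0.1734  0.0665  1.795   0.0091  1.2703 -0.2728]
[268.0556 147.2469] 324 [ 0.562  -0.029   0.0383] zmax 0.04196423206033003 ab [ 0.5565 -0.0833]
[298.7568 154.5628] 366 [ 0.5971 -0.0338  0.0382] zmax 0.04222030747456316 ab [ 0.591  -0.0915]
[273.5639 187.2056] 720 [ 0.5722 -0.0732  0.0404] zmax 0.04824643986865183 ab [ 0.5624 -0.1283]
[299.3939 194.9727] 330 [ 0.6032 -0.0802  0.037 ] zmax 0.04206684048761705 ab [ 0.5926 -0.1383]
```

View pics/w24c.png

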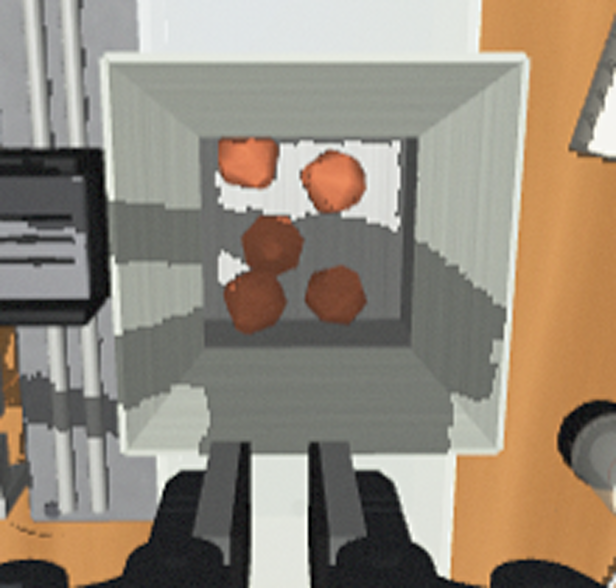

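View pics/t24.png

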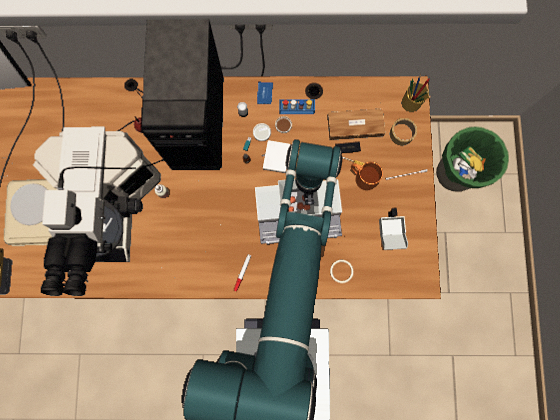

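```bash
python3 - <<'E'
from h import *
print(W(.471,-.1095))
plan([*W(.471,-.1095),.20],down(.097),12,0)
E
```

```text
[ 0.47939077 -0.06336987]
step mm 10.502087867645884 rot/row 0.13092352743116234
[[[-0.131, 0.001, -0.002, 0.63, -0.82, -0.16, 0],
[-0.131, 0.001, -0.002, 0.63, -0.8, -0.26, 0],
[-0.131, 0.001, -0.002, 0.63, -0.75, -0.37, 0],
[-0.131, 0.001, -0.002, 0.63, -0.7, -0.46, 0],
[-0.131, 0.001, -0.002, 0.64, -0.63, -0.55, 0],
[-0.131, 0.001, -0.002, 0.64, -0.55, -0.62, 0],
[-0.131, 0.001, -0.002, 0.64, -0.47, -0.69, 0],
[-0.131, 0.001, -0.002, 0.64, -0.37, -0.74, 0],
[-0.131, 0.001, -0.002, 0.64, -0.27, -0.79, 0],
[-0.131, 0.001, -0.002, 0.64, -0.17, -0.81, 0],
[-0.131, 0.001, -0.002, 0.65, -0.06, -0.83, 0],
[-0.131, 0.001, -0.002, 0.65, 0.05, -0.83, 0]]]
```

Request:
arm_command(series=[[[-0.131,0.001,-0.002,0.2,-0.8,-0.2,0],[-0.131,0.001,-0.002,0.2,-0.8,-0.3,0],[-0.131,0.001,-0.002,0.4,-0.8,-0.4,0],[-0.131,0.001,-0.002,0.6,-0.7,-0.5,0],[-0.131,0.001,-0.002,0.6,-0.6,-0.6,0],[-0.131,0.001,-0.002,0.6,-0.6,-0.6,0],[-0.131,0.001,-0.002,0.6,-0.5,-0.7,0],[-0.131,0.001,-0.002,0.6,-0.4,-0.7,0],[-0.131,0.001,-0.002,0.6,-0.3,-0.8,0],[-0.131,0.001,-0.002,0.6,-0.2,-0.8,0]]])

```text
time: 41.95
tool_pos: [0.4915, -0.0674, 0.2243]
tcp_rot: [0.088, 1.565, -0.09]
wrist_force: [0.1, -0.4, -0.0]
width: -0.001
```

```bash
python3 - <<'E'
from h import *
st()
plan([*W(.471,-.1095),.15],down(.097),6,0)
E
```

```text
t 41.95 pos [ 0.4915 -0.0674  0.2243] R
 [[ 0.0041  0.1129  0.9936]
 [-0.0019  0.9936 -0.1129]
 [-1.     -0.0014  0.0043]] F [ 0.096  -0.4426 -0.0449] w -0.001174498164919117 q [-0.1858 -0.0598  2.0136 -0.0012  1.1834 -1.643 ]
step mm 12.558391380867198 rot/row 0.03502912680606459
[[[-0.035, 0.001, 0.0, 1.24, 0.05, -0.21, 0],
[-0.035, 0.001, 0.0, 1.24, 0.05, -0.21, 0],
[-0.035, 0.001, 0.0, 1.24, 0.06, -0.21, 0],
[-0.035, 0.001, 0.0, 1.24, 0.07, -0.2, 0],
[-0.035, 0.001, 0.0, 1.24, 0.07, -0.2, 0],
[-0.035, 0.001, 0.0, 1.24, 0.08, -0.2, 0]]]
```

Request:
arm_command(series=[[[-0.035,0,0,1.2,0,-0.2,0],[-0.035,0,0,1.2,0.1,-0.2,0],[-0.035,0,0,1.2,0.1,-0.2,0],[-0.035,0,0,1.2,0.1,-0.2,0],[-0.035,0,0,1.2,0.1,-0.2,0],[-0.035,0,0,1.2,0.1,-0.2,0],[0,0,0,0,0,0,0]]])

```text
time: 42.65
tool_pos: [0.4749, -0.062, 0.1457]
tcp_rot: [-0.085, 1.57, 0.083]
wrist_force: [-0.4, -0.4, 0.5]
width: -0.002
```

```bash
python3 - <<'E'
from h import *
s=st();print(B(s['tool_pos'])); snap('wrist','w25')
plan([*W(.471,-.1095),.112],down(.097),4,0)
E
```

```text
t 42.65 pos [ 0.4749 -0.062   0.1457] R
 [[-0.0004 -0.1066  0.9943]
 [-0.0011  0.9943  0.1066]
 [-1.     -0.001  -0.0005]] F [-0.3581 -0.3543  0.461 ] w -0.0017444235478162986 q [-0.1811 -0.0127  2.1235 -0.0013  1.0309 -1.858 ]
[ 0.4667 -0.1077]
step mm 8.719091548214207 rot/row 0.0023158861259652097
[[[0.002, 0.0, 0.0, 0.87, -0.04, 0.09, 0],
[0.002, 0.0, 0.0, 0.87, -0.04, 0.09, 0],
[0.002, 0.0, 0.0, 0.87, -0.04, 0.09, 0],
[0.002, 0.0, 0.0, 0.87, -0.04, 0.09, 0]]]
```

View pics/w25.png

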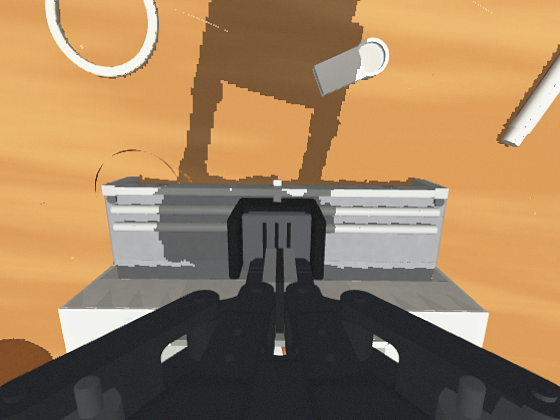

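Centred over the tab. Descend and press.

Request:
arm_command(series=[[[0.002,0,0,0.9,0,0.1,0],[0.002,0,0,0.9,-0.1,0.1,0],[0.002,0,0,0.9,0,0.1,0],[0.002,0,0,0.9,0,0.1,0],[0,0,0,0.9,0,0,0],[0,0,0,0.6,0,0,0],[0,0,0,0.4,0,0,0],[0,0,0,0,0,0,0]]])

```text
time: 43.5
tool_pos: [0.4827, -0.0635, 0.089]
tcp_rot: [-0.076, 1.564, 0.073]
wrist_force: [-0.7, 0.4, 2.0]
width: -0.0
```

```bash
python3 - <<'E'
from h import *
s=st();print(B(s['tool_pos']))
E
```

```text
t 43.5 pos [ 0.4827 -0.0635  0.089 ] R
 [[ 0.0053 -0.0948  0.9955]
 [-0.0021  0.9955  0.0949]
 [-1.     -0.0026  0.005 ]] F [-0.6694  0.4385  2.0061] w -3.4926235240679986e-06 q [-0.1812  0.0735  2.1562 -0.0015  0.9063 -1.8461]
[ 0.4743 -0.1099]
```

Request:
arm_command(series=[[[0,0,0,0.3,0,0,0],[0,0,0,0.2,0,0,0],[0,0,0,0.1,0,0,0],[0,0,0,0.1,0,0,0]]])

```text
time: 43.9
tool_pos: [0.4829, -0.0636, 0.0839]
tcp_rot: [-0.077, 1.565, 0.073]
wrist_force: [-5.8, 1.2, 14.5]
width: 0.0
```

Request:
arm_command(series=[[[0,0,0,0.05,0.5,0,0],[0,0,0,0.05,0.6,0,0],[0,0,0,0.05,0.6,0,0],[0,0,0,0.05,0.6,0,0]]])

```text
time: 44.3
tool_pos: [0.4809, -0.0422, 0.0839]
tcp_rot: [-0.08, 1.564, 0.07]
wrist_force: [-3.5, -1.5, 7.9]
width: -0.0
```

```bash
python3 - <<'E'
from h import *
s=st();print(B(s['tool_pos'])); snap('wrist','w26')
E
```

```text
t 44.3 pos [ 0.4809 -0.0422  0.0839] R
 [[ 0.0056 -0.0952  0.9954]
 [-0.0061  0.9954  0.0952]
 [-1.     -0.0066  0.005 ]] F [-3.5147 -1.4524  7.9004] w -4.589944650016479e-05 q [-0.1355  0.0729  2.1682 -0.0068  0.8942 -1.7974]
[ 0.4745 -0.0885]
```

View pics/w26.png

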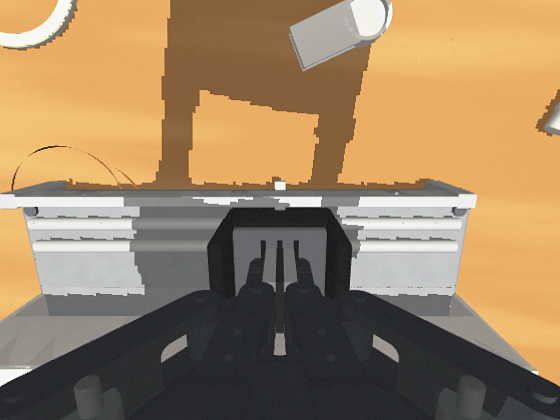

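Request:
arm_command(series=[[[0,0,0,0.05,0.9,0,0],[0,0,0,0.05,0.9,0,0],[0,0,0,0.05,0.9,0,0],[0,0,0,0.05,0.9,0,0],[0,0,0,0.05,0.9,0,0],[0,0,0,0.05,0.4,0,0]]])

```text
time: 44.95
tool_pos: [0.4767, 0.0088, 0.084]
tcp_rot: [-0.083, 1.563, 0.069]
wrist_force: [-3.6, -2.6, 7.6]
width: -0.003
```

```bash
python3 - <<'E'
from h import *
s=st();print(B(s['tool_pos'])); snap('wrist','w27')
E
```

```text
t 44.95 pos [0.4767 0.0088 0.084 ] R
 [[ 0.0073 -0.0967  0.9953]
 [-0.009   0.9953  0.0968]
 [-0.9999 -0.0097  0.0064]] F [-3.5843 -2.5558  7.5838] w -0.003344401306836768 q [-0.0278  0.061   2.1809 -0.0113  0.8922 -1.6885]
[ 0.4753 -0.0374]
```

View pics/w27.png

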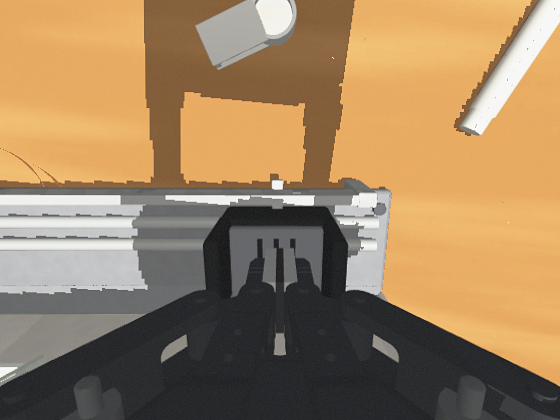

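Request:
arm_command(series=[[[0,0,0,-0.6,0,0,0],[0,0,0,-0.4,0,0,0],[0,0,0,0,0.5,0,0],[0,0,0,0,0.4,0,0],[0,0,0,0,0.4,0,0],[0,0,0,0,0.3,0,0],[0,0,0,0,0.3,0,0]]])

```text
time: 45.7
tool_pos: [0.4751, 0.0295, 0.094]
tcp_rot: [-0.085, 1.56, 0.068]
wrist_force: [-0.3, -3.7, 2.8]
width: -0.003
```

Request:
arm_command(series=[[[0,0,0,0,0.3,0,0],[0,0,0,0,0.3,0,0]]])

```text
time: 45.9
tool_pos: [0.4749, 0.0323, 0.094]
tcp_rot: [-0.095, 1.56, 0.065]
wrist_force: [2.1, -21.8, 1.3]
width: -0.0
```

```bash
python3 - <<'E'
from h import *
s=st();print(B(s['tool_pos']))
E
```

```text
t 45.9 pos [0.4749 0.0323 0.094 ] R
 [[ 0.0102 -0.1015  0.9948]
 [-0.0184  0.9946  0.1017]
 [-0.9998 -0.0193  0.0083]] F [  2.0533 -21.8007   1.2856] w -0.0004976937729803911 q [ 0.0283  0.0439  2.1766 -0.0236  0.9115 -1.6299]
[ 0.4758 -0.0139]
```

Stopped hard at the notch. Back off, lift and check.

Request:
arm_command(series=[[[0.005,0,0,0,-0.6,0,0],[0.005,0,0,-1,-0.6,0,0],[0,-0.005,0,-4,0,-1,0],[0,-0.005,0,-4,0,-1,0],[0,0,0,-4,-1,-1,0],[0,0,0,-4,-1,-1,0],[0,0,0,0,0,0,0]]])

```text
time: 46.6
tool_pos: [0.432, 0.0014, 0.2704]
tcp_rot: [-0.078, 1.556, 0.062]
wrist_force: [0.3, -0.4, 0.7]
width: 0.004
```

```bash
python3 - <<'E'
from h import *
s=st();print(B(s['tool_pos'])); snap('wrist','w28'); 
z=load('w28');P=cloud(z)
for lo,hi,nm in((.060,.0755,'tab'),(.078,.086,'ridge')):
    m=(P[...,2]>lo)&(P[...,2]<hi)&(P[...,0]<.515)&(P[...,0]>.445)&(P[...,1]<.12)&(P[...,1]>-.1)
    X=P[m]; a,b=B(X.T)
    print(nm,len(X),'x',np.percentile(a,[2,50,98]),'y',np.percentile(b,[2,50,98]),np.percentile(X[:,2],[10,50,90]))
E
```

```text
t 46.6 pos [0.432  0.0014 0.2704] R
 [[ 0.0144 -0.0894  0.9959]
 [-0.0097  0.9959  0.0896]
 [-0.9998 -0.0109  0.0135]] F [ 0.3166 -0.4172  0.6755] w 0.004440073863893901 q [-0.0477 -0.233   2.0766 -0.0093  1.2832 -1.7055]
[ 0.4302 -0.0405]
tab 1609 x [0.4569 0.4761 0.4962] y [-0.0501 -0.0258 -0.002 ] [0.069  0.0704 0.0715]
ridge 488 x [0.4568 0.475  0.4958] y [-0.0568 -0.002   0.0046] [0.0806 0.082  0.083 ]
```

View pics/w28.png

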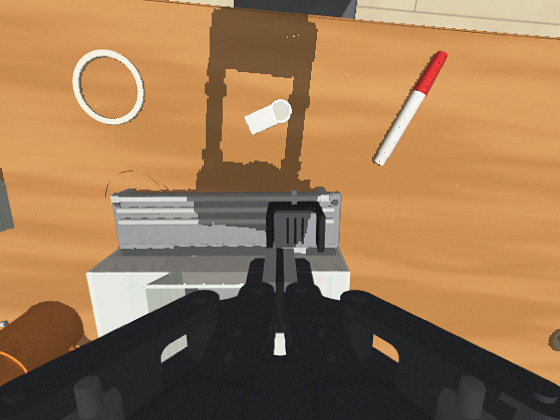

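Request:
arm_command(series=[[[0,0,0,-3,2,0,0],[0,0,0,-3,3,0,0],[0,0,0,-3,4,0,0],[0,0,0,0,4,0,0],[0,0,0,0,4,0,0],[0,0,0,0,3,0,0],[0,0,0,0,0,0,0]]])

```text
time: 47.35
tool_pos: [0.408, 0.2115, 0.3515]
tcp_rot: [-0.068, 1.573, 0.065]
wrist_force: [0.5, -0.7, 0.1]
width: 0.003
```

```bash
python3 - <<'E'
from h import *
st(); snap('scene','s30'); snap('top','t30'); crop('s30',170,120,430,315,3,'s30c'); crop('t30',100,130,440,310,2.3,'t30c')
z0=load('top0');z=load('t30');P0=cloud(z0);P=cloud(z)
for n,(u,v) in dict(bottle=(160,190),mug=(369,172),can=(323,160)).items(): print(n,P0[v,u],P[v,u])
from boat import boatpose
boatpose('t30',x1=.6)
E
```

```text
t 47.35 pos [0.408  0.2115 0.3515] R
 [[-0.0035 -0.0843  0.9964]
 [-0.0022  0.9964  0.0843]
 [-1.     -0.0019 -0.0037]] F [ 0.543  -0.7179  0.1309] w 0.0033606733649334387 q [ 0.4244 -0.1982  1.9022 -0.0006  1.4417 -1.2307]
bottle [0.62   0.423  0.0787] [0.62   0.4231 0.0784]
mug [ 0.6906 -0.3076  0.0542] [ 0.6921 -0.3086  0.0485]
can [ 0.73   -0.1449  0.0699] [ 0.7308 -0.1451  0.0672]
plate n 36 med z 0.07850968833555039 ((545.30712890625, -383.8924865722656), (15.705223083496094, 25.673049926757812), 88.49065399169922) [ 543.4883 -384.1714]
body 556 ((480.9108581542969, -394.8583984375), (119.96006774902344, 101.12229919433594), 6.998751640319824)
yaw by centres -2.9729226035392498 dist 65.32327999874884
```

View pics/s30c.png

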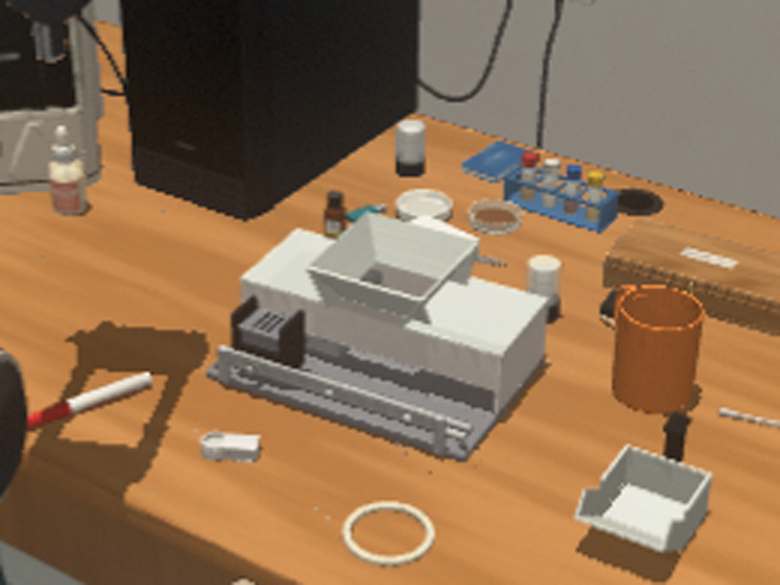

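View pics/t30c.png

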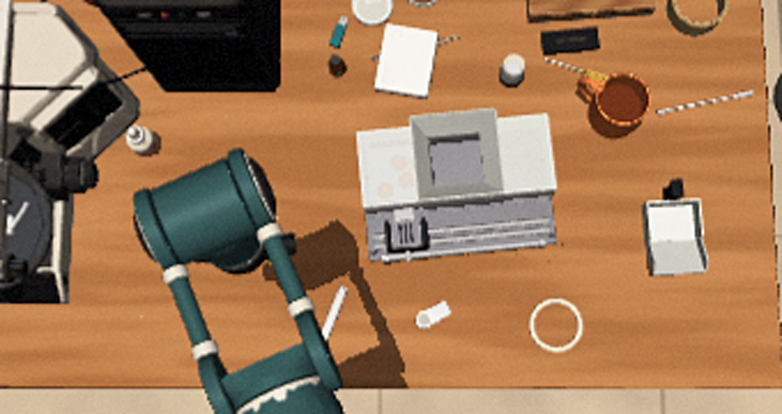

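```bash
python3 - <<'E'
from h import *
crop('s30',265,185,335,230,9,'s30d'); crop('t30',250,175,350,250,7,'t30d')
E
```

```text
(no output)
```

View pics/s30d.png

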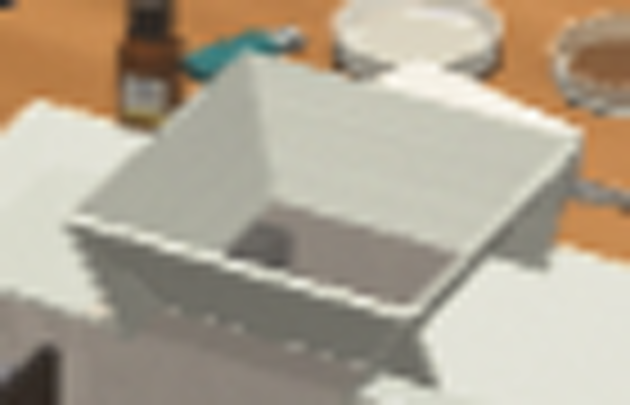

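View pics/t30d.png

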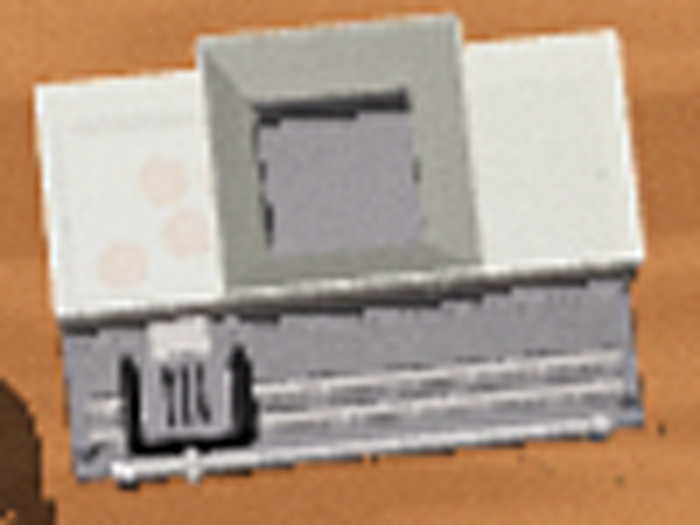

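```bash
python3 - <<'E'
from h import *
print(bot.finish_job())
E
```

```text
the job is handed in; nothing more can be done
None
```

The job is done and handed in at about 47 s, well under the 210 s limit.

**What was done:**
- I pressed the tab and slid the pan to the middle notch.
- I tipped the three garnets from the boat into the hopper and set the empty boat upright back at its spot.
- I dropped the two stray garnets found on the desk in through the hopper.
- I pressed the tab again and slid the pan to the end notch.
- On both slides I eased the tab up about 1–2 cm short of the notch and pushed the grip on by its ridge until it snapped in.

**Last checks:**
- **Notches:** after each slide the tab top read 70.4 mm, so it is up. The grip was within about 1.5 mm of the middle notch and 1 mm of the end notch.
- **Garnets:** before the last slide the wrist picture showed all five on the pan floor, and afterwards the hopper was empty. In the end notch only three show through the roof from above; I took the other two to be hidden by the hopper's edge.
- **Strays:** no others were seen on the desk.
- **Boat:** it was later found 3–4 cm from where I put it, knocked aside while the arm was working elsewhere. It is still upright and empty, so I left it there.
- **Other things:** the bottle, mug and can agreed with their first readings within camera noise, and the ring looked unmoved in the pictures.

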